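# Load the vase polisher and start its timer

### The job

The small copper vases on the bench are due for polishing. First move the wooden mallet off the polisher's hatch and lay it flat in the blue tool tray; then push the hatch in at its red pad until the spring catch lets it swing open, and stand every small copper vase upright on the chamber floor. When all are in, swing the hatch down and push it home so that the catch holds it flush, and then click the timer dial clockwise until it rests on the stop with the orange dot; leave the copper bowl standing where it is.

Things in the scene. Friction and masses are not known exactly. Their poses are not given: they have to be found in the camera images.
- machine: green bench polisher, fixed; footprint x -115 to +115, y -180 to +160 mm about its origin on the bench, x away from the robot, y left, z up; 130 mm high. Chamber under the hatch: inside x -103 to +103, y -35 to +148 mm; walls 12 mm thick, 130 mm high, but the one at y = -38 mm, before the catch slot (y -72 to -41 mm), is 105 mm high. Flat control deck from y = -72 to -180 mm
- chamber (a point): point on the rubber chamber floor at machine x 0, y 50 mm, 12 mm above the bench; axes as the machine's
- hatch (a joint): hatch angle, rad: 0 shut, flush and caught; 1.65 fully open, leaning a little outwards; -0.045 at its inner stop. A spring drives it open. Push-push catch: from shut, press in to the stop (8.5 mm, about 5 N at the pad), pause 0.3 s, let go: it swings open in 2 s. To shut, push it down (5 to 12 N, slowly at the end) past flush to the stop, pause, let go: it rises to 0 and holds. Another press frees it
- hatch_pad (a point): centre of the red press pad (60 x 30 mm) on the hatch's outer face, 190 mm from the hinge line, near the free edge; moves with the hatch. z: outward normal (up when shut); y: from free edge towards hinge. The hatch is an aluminium panel 202 mm long (x), 10 mm thick; its free edge lies 214 mm from the hinge line
- hatch_hinge (a point): mid-point of the hinge line, on the machine's +y (left) side at machine x 0, y 146 mm, z 125 mm, 5 mm under the outer face of the shut panel; the line runs along the machine's x. Open, the hatch stands up over it, and its catch pin (4 mm thick) juts 48 mm from the inner face, 201 mm from the hinge line, towards the chamber
- dial (a joint): timer dial angle, rad, growing clockwise seen from above. Click stops at 0, 0.4, 0.8, 1.2, 1.6, 2.0 and 2.4 rad (seven dots around the dial); it starts on one of the first three and snaps to the nearest stop when let go; turning past a click takes about 0.1 N m. The orange dot is the stop at 2.0 rad, the sixth dot
- dial_top (a point): centre of the dial's top, on its upright axis, 172 mm above the bench at machine x 0, y -125 mm. Black disc 48 mm across and 8 mm high, on it an upright bar grip 46 mm long, 14 mm thick, 32 mm high. The bar lies along this point's x, which turns with the dial; the white pointer is on its -x half
- vase1: small copper vase, loose, standing, 95 mm tall, 0.16 kg: weighted foot 52 mm across, belly 54 mm (10 to 44 mm high), straight neck 28 mm across (48 to 88 mm high), flared rim 33 mm. Origin at the centre of its underside, z up. Two to four such vases are on the bench; None if this one is absent
- vase2: small copper vase, loose, standing, 95 mm tall, 0.16 kg: weighted foot 52 mm across, belly 54 mm (10 to 44 mm high), straight neck 28 mm across (48 to 88 mm high), flared rim 33 mm. Origin at the centre of its underside, z up. Two to four such vases are on the bench; None if this one is absent
- vase3: small copper vase, loose, standing, 95 mm tall, 0.16 kg: weighted foot 52 mm across, belly 54 mm (10 to 44 mm high), straight neck 28 mm across (48 to 88 mm high), flared rim 33 mm. Origin at the centre of its underside, z up. Two to four such vases are on the bench; None if this one is absent
- vase4: small copper vase, loose, standing, 95 mm tall, 0.16 kg: weighted foot 52 mm across, belly 54 mm (10 to 44 mm high), straight neck 28 mm across (48 to 88 mm high), flared rim 33 mm. Origin at the centre of its underside, z up. Two to four such vases are on the bench; None if this one is absent
- mallet: wooden mallet, loose, lying on the shut hatch: head 40 (x) x 90 (y) x 40 (z) mm, round handle 20 mm thick from x = -20 to -150 mm, its axis 20 mm above the underside, clear of the surface; 0.16 kg, centre of mass near x = -9 mm. Origin at the centre of the head's underside
- mallet_end (a point): free end of the mallet's handle, 150 mm from the head's centre, on the handle's axis
- tray: blue open tool tray, fixed: 240 (x) x 140 (y) mm outside, walls 5 mm thick and 25 mm high, floor 5 mm thick. Origin at the centre of its underside, x along its length
- bowl: copper bowl, loose, to be left alone: 90 mm across, 45 mm high, standing among the vases; origin at the centre of its underside
Mind the look-alikes: they are no part of the job. What is shaped like the vase1 but green is not meant.

How it is judged:
By the outcome, as a careful person would: the job done as asked, in the order asked, and still so for the second after the job is handed in, with the robot touching nothing.
Of vase1, vase2, vase3, vase4 only 2 to 4 are there at a start; the rules pass over those that are not, and their reading is None.
At some moment in a run one of vase1, vase2, vase3, vase4 may be knocked a few centimetres aside while the robot is not near it.
It also fails if it takes over 210 s, if anything falls off the work surface, if the arm or the gripper's body presses on something with over 40 N, if the wrist force passes 120 N, or if a joint passes its speed limit or range.

### The arm

A 6-joint arm with a two-finger parallel gripper is mounted at the origin on the work surface. World frame = base frame: x ahead of the robot, y to its left, z up, the work surface at z = 0. Lengths are in mm, angles in rad, forces in N, time in s.
With the tool pointing down it reaches from about 300 to 850 mm from the base axis. Payload 5.4 kg.
Tool frame: the origin (TCP) lies at the very end of the fingers, on their centre line; the grasp point (between the pads) lies robot.tcp_to_grasp behind it (robot.tcp_to_grasp is the distance from the TCP to the grasp point, in mm); x points along the fingers, z is the direction in which the jaws open and shut, and the axes are right-handed (so a half turn about x gives the same grasp; the last joint's range is limited). The gripper opens to 85 mm and grips with 20 to 120 N. Pads are 22 mm wide; open, the fingers measure 114 mm over their backs; the gripper's body (76 mm by 85 mm) begins 54 mm behind the grasp point. The pads swing forward as they close: fully open they stand 13 mm farther back than shut.
Start: joints at [1.111, 0.158, 1.597, -0, 1.386, -0.21], TCP at [142.157, 557.133, 204.099] pointing down, gripper open.
Joint ranges: [-2.91, 2.91], [-0.94, 2.29], [0.18, 2.7], [-1.29, 4.43], [0.17, 2.64], [-3, 3]. Speed limits (rad/s): [2.57, 2.57, 3.14, 3.14, 3.14, 3.14].

### API

Orientations are given as a rotation vector (axis times angle).
In Python, from workcell import robot gives the robot as it stands. The module is installed in compiled form; this text tells all that it offers.
- The arm moves only by the shell command python3 -m crank 'ROWS' [FORCE]. ROWS is JSON, a list of rows, each an object of numbers: "jaw": the finger opening in mm, from 0 to 85.4; "tx", "ty", "tz": the shift along the tool's x, y, z in mm; "turn": the turn about the tool's x in degrees. In form: [{"jaw": .., "tx": .., "ty": .., "tz": .., "turn": ..}, ...]. A call has 1 to 12 rows; each row shifts and turns the commanded pose from where the row before left it, along the tool's axes as they then stand; what a row does not reach is not made up. A row lasts 1/12 s, in which the tool goes at most 41.7 mm and 7.16 degrees, less where a joint would pass 70% of its speed; a pose out of reach is approached as far as the arm can. A call with a gripper value outside its range is refused whole. The fingers move at their own pace and stop on an object; FORCE is the grip in N (left out, the last holds). Time passes only in rows, so rows that do not move let the fingers close. It gives the time, the measured TCP pose, the force and the opening at its end, in the units of the state.
- robot.sense(): the state, without advancing time (a new reading comes with each control period).
- robot.get_image(name): name is "scene" or "top"; returns the picture (480x640x3 uint8, blue, green, red); there is no depth.
- robot.calibration(name): a dict with "fx", "fy", "cx", "cy" (pixels), "R" (3x3) and "t" (3): a world point X has camera coordinates R X + t. Camera axes: x right, y down, z forward; pixel columns grow to the right and rows downward; lengths in mm; the calibration is good to about 2 mm. A picture is of the moment at which its call begins. calibration takes no time and is no camera call.
- robot.hand_in(): hands the job in, once; it reports no verdict.
Trained networks look in the newest picture that a camera, given by its name, has taken for a name from the list of things; names that differ only in an ending like _2 or _b are one class to them, and where a whole thing is asked for, a point or a joint stands for the part that bears it (a point fixed in the world has none). Each returns a list of dicts, best first, with "p" (0 to 1); they miss things now and then, are a little off and sometimes report something else, mostly with a low value. They report only what shows in the picture. A call takes as long as a camera call. They do not tell look-alikes from the thing itself.
- robot.find_in(label, camera): "extent" ([left, top, right, bottom] in pixels, round what is visible of it).
- robot.spot_point(label, camera): "point" ([row, column] in pixels: a listed point, or the origin of a listed thing).
The state is a dict: "time_s": time; "joint_positions": joint angles; "joint_velocities": joint speeds; "tau": joint torques, N m; "tool_pos": TCP position; "orientation": TCP orientation; "contact_force": force on the tool from outside, world axes, zero at the start; "ft_torque": the same for the moment, N m; "finger_gap": finger opening in mm.
Only numpy, scipy, OpenCV 4.12 (cv2) and the standard library are available. Lean on these libraries where they do the work, as an engineer would, in place of code of your own. Each camera call takes 0.05 s, during which the arm holds its last target.

## Working session

There is one attempt and no reset: what is moved stays moved. The work goes in short steps, Python scripts to look and compute and a shell command to move; the robot and the scene stay as the last step left them, time stands still between calls to the robot, and variables do not carry over. Pictures are saved under pics/ and viewed, and the job is handed in when it is done.

```bash
mkdir -p pics; ls
python3 - <<'E'
from workcell import robot
import cv2, numpy as np
np.set_printoptions(precision=3,suppress=True)
print(robot.sense()); print(robot.tcp_to_grasp)
for c in ("scene","top"):
    cv2.imwrite(f"pics/a_{c}.png",robot.get_image(c)); print(c,robot.calibration(c))
E
```

```text
pics
{'time_s': 0.0, 'joint_positions': array([ 1.111,  0.159,  1.598, -0.   ,  1.386, -0.21 ]), 'joint_velocities': array([ 0.001,  0.   , -0.003, -0.   ,  0.001, -0.   ]), 'tau': array([ -0.001, -39.6  , -33.143,  -0.   ,   0.009,  -0.   ]), 'tool_pos': array([141.856, 556.538, 203.099]), 'orientation': array([-1.024,  1.319,  1.023]), 'contact_force': array([-0.751, -0.054,  0.965]), 'ft_torque': array([ 0.04 , -0.024,  0.026]), 'finger_gap': 85.48941922718176}
18.700000000000003
scene {'fx': 615.3931129552662, 'fy': 615.3931129552662, 'cx': 317.978164612557, 'cy': 230.8263181962777, 'R': array([[-0.153,  0.988,  0.007],
       [ 0.52 ,  0.086, -0.85 ],
       [-0.841, -0.127, -0.527]]), 't': array([ 121.001, -140.979, 1809.094])}
top {'fx': 536.1957065548542, 'fy': 536.1957065548542, 'cx': 330.85959231170466, 'cy': 234.92748308206166, 'R': array([[-0.019, -1.   ,  0.005],
       [-0.999,  0.019, -0.043],
       [ 0.043, -0.006, -0.999]]), 't': array([ -29.046,  478.482, 1324.12 ])}
```

View pics/a_scene.png

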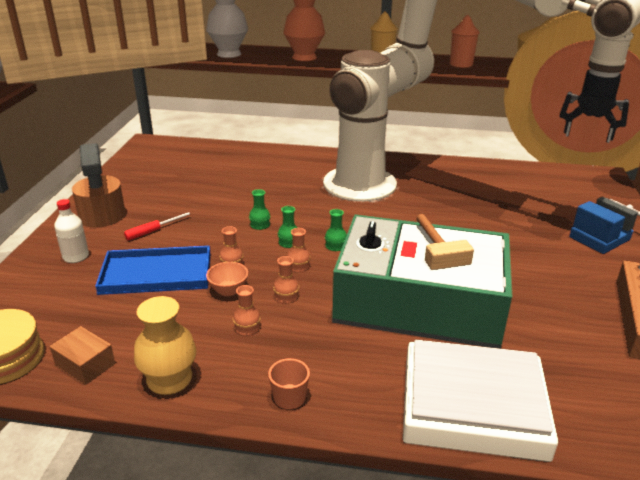

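View pics/a_top.png

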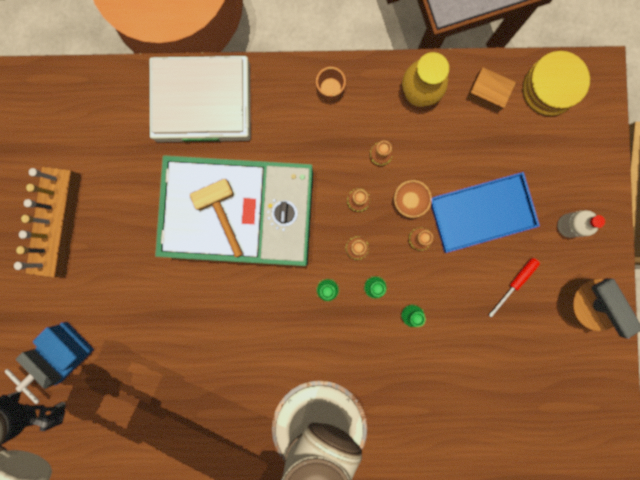

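The pictures show four copper vases, at about (381,151), (358,199), (357,247) and (421,238) in the top view. The bowl is at (412,200), the tray at (485,212) and the mallet on the hatch at (212,195). Three green look-alikes stand nearer the robot.

```bash
cat > h.py <<'E'
from workcell import robot
import cv2, numpy as np
np.set_printoptions(precision=2,suppress=True)
def ray(cam,uv,z):
    K=robot.calibration(cam);R=np.array(K['R']);t=np.array(K['t'])
    C=-R.T@t; d=R.T@np.array([(uv[0]-K['cx'])/K['fx'],(uv[1]-K['cy'])/K['fy'],1.])
    return C+d*(z-C[2])/d[2]
def proj(cam,X):
    K=robot.calibration(cam);c=np.array(K['R'])@np.array(X,float)+np.array(K['t'])
    return np.array([K['fx']*c[0]/c[2]+K['cx'],K['fy']*c[1]/c[2]+K['cy']])
def tri(a,b): # two-view triangulation: uv scene, uv top
    A=[]
    for cam,uv in (('scene',a),('top',b)):
        K=robot.calibration(cam);P=np.array([[K['fx'],0,K['cx']],[0,K['fy'],K['cy']],[0,0,1]])@np.c_[K['R'],K['t']]
        A.append((P,np.array(uv,float).reshape(2,1)))
    X=cv2.triangulatePoints(A[0][0],A[1][0],A[0][1],A[1][1]);return (X[:3]/X[3]).ravel()
def spots(label,cam,pm=.3):
    return [(np.array(d['point'][::-1]),d['p']) for d in robot.spot_point(label,cam) if d['p']>pm]
E
python3 - <<'E'
from h import *
Z={'vase1':0,'mallet':130,'mallet_end':150,'tray':0,'bowl':0,'machine':0,'chamber':12,'hatch_pad':130,'hatch_hinge':125,'dial_top':172}
robot.get_image('top');robot.get_image('scene')
for l,z in Z.items():
    for c in('top','scene'):
        print(l,c,[(uv,round(p,2),ray(c,uv,z)[:2]) for uv,p in spots(l,c)])
E
```

```text
vase1 top [(array([327.8, 289.9]), 0.91, array([341.07, -27.86])), (array([414.9, 313.2]), 0.69, array([ 278.99, -243.99])), (array([358.5, 201.8]), 0.67, array([ 560.38, -109.19])), (array([417.6, 238.6]), 0.6, array([ 465.  , -255.55])), (array([378.2, 155.8]), 0.6, array([ 676.01, -161.4 ])), (array([373.4, 284.9]), 0.6, array([ 351.33, -142.03])), (array([355.1, 249.8]), 0.58, array([439.87, -98.12])), (array([410.5, 198.8]), 0.34, array([ 565.55, -240.25]))]
vase1 scene [(array([230. , 262.9]), 0.91, array([ 460.65, -261.58])), (array([286.6, 241.3]), 0.88, array([ 346.21, -148.11])), (array([260.7, 224.8]), 0.88, array([ 279.3, -230.2])), (array([247.7, 326.4]), 0.77, array([ 675.59, -163.61])), (array([337.1, 245.3]), 0.75, array([343.74, -21.3 ])), (array([285.1, 297.9]), 0.72, array([ 570.65, -106.64])), (array([298.6, 264.5]), 0.61, array([ 440.77, -100.4 ]))]
mallet top [(array([214. , 192.9]), 0.66, array([573.19, 226.14]))]
mallet scene [(array([444.8, 259.2]), 0.6, array([557.33, 222.45]))]
mallet_end top [(array([236.2, 256.3]), 0.62, array([428.28, 173.99])), (array([
[... 469 characters left out ...]
ray([241.5, 217.4]), 0.74, array([526.5 , 185.28]))]
machine scene [(array([425.1, 299.9]), 0.55, array([528.3, 195.5]))]
chamber top []
chamber scene [(array([244.4, 327.3]), 0.62, array([ 692.85, -165.38]))]
hatch_pad top [(array([247. , 213.3]), 0.93, array([525.36, 151.85]))]
hatch_pad scene [(array([407.7, 249.8]), 0.68, array([534.94, 147.27])), (array([243.8, 328. ]), 0.66, array([ 827.07, -124.64]))]
hatch_hinge top [(array([168.5, 208. ]), 0.58, array([541.19, 330.96]))]
hatch_hinge scene [(array([498.9, 263.6]), 0.95, array([547.96, 330.75]))]
dial_top top [(array([280.7, 212.6]), 0.69, array([521.92,  71.79]))]
dial_top scene [(array([370.2, 227.2]), 0.8, array([527.14,  66.85]))]
```

Run:
```python
import cv2
t=cv2.imread('pics/a_top.png');
cv2.imwrite('pics/c1.png',cv2.resize(t[145:275,150:320],None,fx=4.5,fy=4.5,interpolation=cv2.INTER_CUBIC))
cv2.imwrite('pics/c2.png',cv2.resize(t[130:340,310:550],None,fx=2.85,fy=2.85,interpolation=cv2.INTER_CUBIC))
s=cv2.imread('pics/a_scene.png');cv2.imwrite('pics/c3.png',cv2.resize(s[200:350,330:520],None,fx=4,fy=4,interpolation=cv2.INTER_CUBIC))
```

```text
(no output)
```

View pics/c1.png

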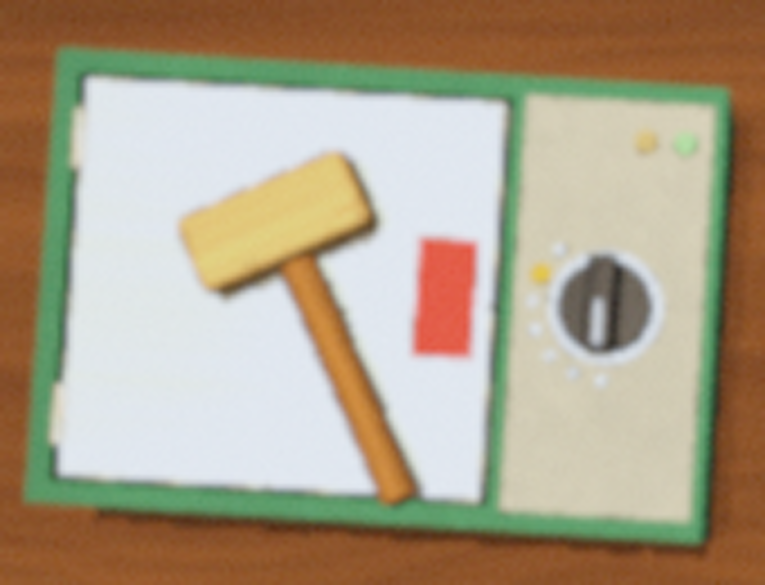

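View pics/c2.png

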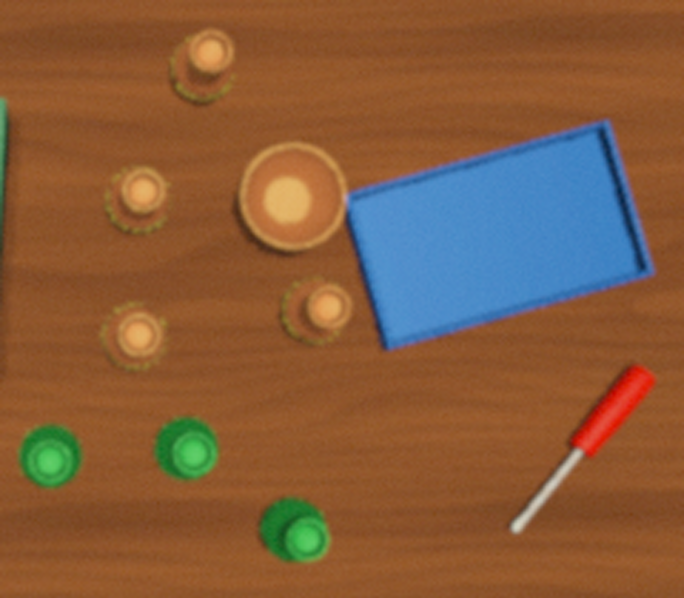

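View pics/c3.png

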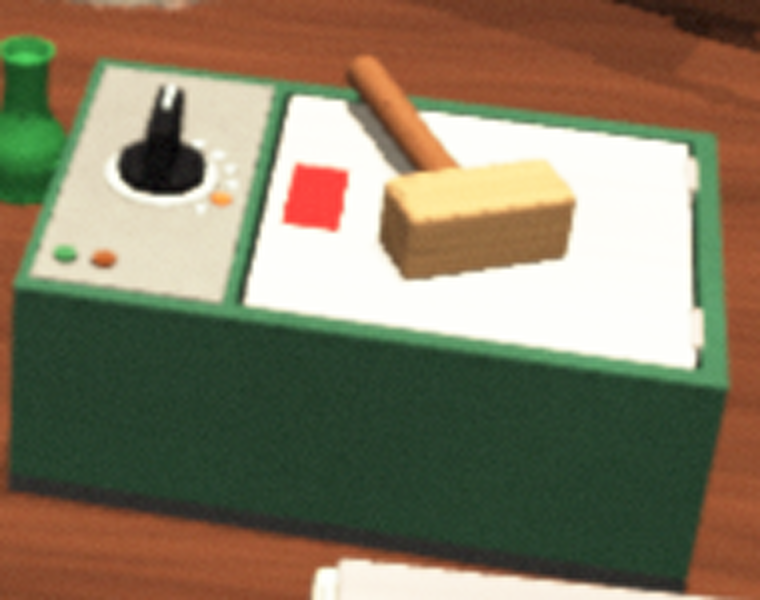

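Run:
```python
from h import *
def T(c,s,o): return np.array(c)/s+np.array(o)
def fit(loc,W):
    loc=np.array(loc,float);W=np.array(W);a=loc-loc.mean(0);b=W-W.mean(0)
    th=np.arctan2((a[:,0]*b[:,1]-a[:,1]*b[:,0]).sum(),(a*b).sum())
    R=np.array([[np.cos(th),-np.sin(th)],[np.sin(th),np.cos(th)]])
    o=W.mean(0)-R@loc.mean(0); return o,th,np.linalg.norm(loc@R.T+o-W,axis=1)
L=[(115,160),(115,-180),(-115,-180),(-115,160)]
C=[T(c,4.5,(150,145)) for c in [(60,48),(730,90),(705,543),(25,500)]]
print('mach top',fit(L,[ray('top',c,130)[:2] for c in C]))
C=[T(c,4,(330,200)) for c in [(728,385),(15,288),(103,60),(716,133)]]
print('mach scene',fit(L,[ray('scene',c,130)[:2] for c in C]))
L=[(120,70),(120,-70),(-120,-70),(-120,70)]
C=[T(c,2.85,(310,130)) for c in [(608,122),(653,272),(388,349),(348,197)]]
L=[(-120,70),(-120,-70),(120,-70),(120,70)]
L=[(120,70),(120,-70),(-120,-70),(-120,70)]
print('tray top',fit(L,[ray('top',c,25)[:2] for c in C]))
L4=[(120,-70),(-120,-70),(-120,70),(120,70)]
print('tray top b',fit(L4,[ray('top',c,25)[:2] for c in C]))
# mallet head top face corners: top
for c in [(182,215),(338,152),(374,215),(210,290)]: print('head',ray('top',T(c,4.5,(150,145)),170)[:2])
print('handle top/end',ray('top',T((398,495),4.5,(150,145)),150)[:2],'start',ray('top',T((295,262),4.5,(150,145)),150)[:2])
for c in [(380,198),(404,222),(574,198),(550,162)]: print('headS',ray('scene',T(c,4,(330,200)),170)[:2])
print('endS',ray('scene',T((362,70),4,(330,200)),150)[:2])
for c in [(211,52),(143,192),(139,335),(329,307)]: print('vase rim',ray('top',T(c,2.85,(310,130)),95)[:2])
s=cv2.imread('pics/a_scene.png');cv2.imwrite('pics/c4.png',cv2.resize(s[200:350,190:350],None,fx=4,fy=4,interpolation=cv2.INTER_CUBIC))
cv2.imwrite('pics/c5.png',cv2.resize(s[230:310,80:230],None,fx=5,fy=5,interpolation=cv2.INTER_CUBIC))
```

```text
mach top (array([533.26, 190.1 ]), np.float64(-0.08019088808180605), array([0.33, 0.83, 1.27, 0.96]))
mach scene (array([536.43, 194.6 ]), np.float64(-0.07349901357538519), array([3.35, 0.14, 3.82, 1.01]))
tray top (array([ 525.81, -420.14]), np.float64(-1.3128599777893994), array([1.83, 2.88, 1.74, 3.93]))
tray top b (array([ 525.81, -420.14]), np.float64(0.2532935770812156), array([70.51, 72.51, 71.77, 71.24]))
head [569.38 269.33]
head [598.9  192.99]
head [567.66 175.76]
head [532.43 255.99]
handle top/end [431.07 168.98] start [547.48 218.67]
headS [589.72 179.16]
headS [608.97 190.71]
headS [574.22 272.85]
headS [542.87 262.92]
endS [432.29 170.29]
vase rim [ 675.58 -166.24]
vase rim [ 560.84 -107.75]
vase rim [ 443.61 -101.99]
vase rim [ 463.59 -257.97]
```

View pics/c4.png

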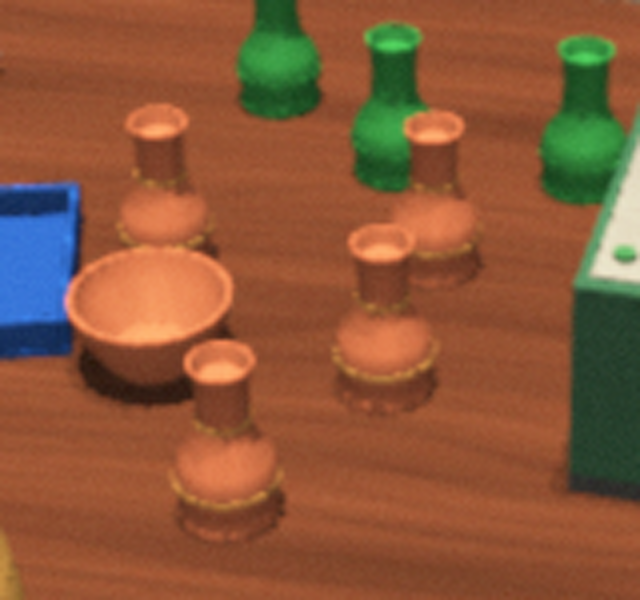

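View pics/c5.png

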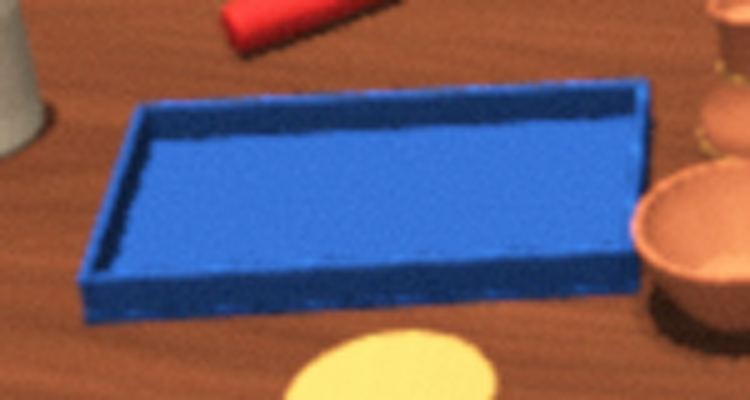

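The machine fits at (534,191), yaw −0.08 in the top view. The tray is at (526,−420), with its long axis at −75°. The mallet is at (570,227), yaw about 22.5°. The next helper turns a target into tool shifts.

```bash
cat >> h.py <<'E'
from scipy.spatial.transform import Rotation as Ro
def state():
    s=robot.sense();R=Ro.from_rotvec(s['orientation']).as_matrix()
    return np.array(s['tool_pos']),R,s
def jaw_az(R): return np.degrees(np.arctan2(R[1,2],R[0,2]))
def plan(target,az=None):
    """az: wanted world azimuth of jaw axis (deg, mod 180). prints turn then shift after turn, tool axes"""
    p,R,s=state(); turn=0
    if az is not None:
        d=(az-jaw_az(R)+90)%180-90
        best=None
        for k in (d,d-180,d+180):
            R2=R@Ro.from_rotvec([np.radians(-k),0,0]).as_matrix()
            e=abs((jaw_az(R2)-az+90)%180-90)
            if e<2 : print('  turn option',round(-k,1)); best=-k if best is None or abs(k)<abs(best) else best
        turn=best or 0
    R2=R@Ro.from_rotvec([np.radians(turn),0,0]).as_matrix()
    d=R2.T@(np.array(target,float)-p)
    print('pos',p,'az',round(jaw_az(R),1),'tilt',R[:,0],'turn',round(turn,1),'shift xyz',d,'len',round(np.linalg.norm(d),1),'q',s['joint_positions'])
    return turn,d
E
python3 - <<'E'
from h import *
th=np.radians(22.5);o=np.array([570,227.5]);g=o-38*np.array([np.cos(th),np.sin(th)])
print(g)
plan([g[0],g[1],210],112.5)
E
```

```text
[534.89 212.96]
  turn option -36.8
  turn option 143.2
  turn option -216.8
pos [142.18 557.14 204.11] az 75.7 tilt [ 0.  0. -1.] turn -36.8 shift xyz [  -5.88 -231.11 -468.27] len 522.2 q [ 1.11  0.16  1.6  -0.    1.39 -0.21]
```

```bash
python3 -m crank '[{"turn":-6},{"turn":-6},{"turn":-6},{"turn":-6},{"turn":-6},{"turn":-6.8},{"tx":-6,"ty":-12,"tz":-23},{"ty":-17,"tz":-34},{"ty":-17,"tz":-34},{"ty":-17,"tz":-34},{"ty":-17,"tz":-34},{"ty":-17,"tz":-34}]' && python3 -m crank '[{"ty":-17,"tz":-34},{"ty":-17,"tz":-34},{"ty":-17,"tz":-34},{"ty":-17,"tz":-34},{"ty":-17,"tz":-34},{"ty":-17,"tz":-34},{"ty":-17,"tz":-34},{"ty":-16,"tz":-37},{"ty":-16,"tz":-33},{"jaw":60},{"jaw":60},{"jaw":60}]'
python3 - <<'E'
from h import *
plan([534.9,213,136.5],112.5)
i=robot.get_image('top');cv2.imwrite('pics/b1.png',cv2.resize(i[130:290,130:340],None,fx=3.5,fy=3.5))
E
```

```text
invalid input
```

```bash
python3 -m crank '[{"jaw":85,"tx":0,"ty":0,"tz":0,"turn":-6},{"jaw":85,"tx":0,"ty":0,"tz":0,"turn":-6},{"jaw":85,"tx":0,"ty":0,"tz":0,"turn":-6},{"jaw":85,"tx":0,"ty":0,"tz":0,"turn":-6},{"jaw":85,"tx":0,"ty":0,"tz":0,"turn":-6},{"jaw":85,"tx":0,"ty":0,"tz":0,"turn":-6.8},{"jaw":85,"tx":-6,"ty":-12,"tz":-23,"turn":0},{"jaw":85,"tx":0,"ty":-17,"tz":-34,"turn":0},{"jaw":85,"tx":0,"ty":-17,"tz":-34,"turn":0},{"jaw":85,"tx":0,"ty":-17,"tz":-34,"turn":0},{"jaw":85,"tx":0,"ty":-17,"tz":-34,"turn":0},{"jaw":85,"tx":0,"ty":-17,"tz":-34,"turn":0}]'
```

```text
time_s: 2.2
tool_pos: [306.7, 414.6, 210.3]
orientation: [-1.492, 0.996, 1.492]
contact_force: [-0.1, 0.8, 0.9]
finger_gap: 84.5
```

All keys are needed in every row.

```bash
python3 -m crank '[{"jaw":60,"tx":0,"ty":-17,"tz":-34,"turn":0},{"jaw":60,"tx":0,"ty":-17,"tz":-34,"turn":0},{"jaw":60,"tx":0,"ty":-17,"tz":-34,"turn":0},{"jaw":60,"tx":0,"ty":-17,"tz":-34,"turn":0},{"jaw":60,"tx":0,"ty":-17,"tz":-34,"turn":0},{"jaw":60,"tx":0,"ty":-17,"tz":-34,"turn":0},{"jaw":60,"tx":0,"ty":-17,"tz":-34,"turn":0},{"jaw":60,"tx":0,"ty":-14,"tz":-32,"turn":0},{"jaw":60,"tx":0,"ty":0,"tz":0,"turn":0},{"jaw":60,"tx":0,"ty":0,"tz":0,"turn":0}]'
python3 - <<'E'
from h import *
plan([534.9,213,136.5],112.5)
i=robot.get_image('top');cv2.imwrite('pics/b1.png',cv2.resize(i[130:290,130:340],None,fx=3.5,fy=3.5))
E
```

```text
time_s: 3.03
tool_pos: [532.6, 216.0, 209.9]
orientation: [-1.49, 0.999, 1.49]
contact_force: [-0.4, -0.1, -0.4]
finger_gap: 59.9
  turn option -0.2
  turn option 179.8
  turn option -180.2
pos [532.64 215.99 209.88] az 112.3 tilt [-0.  0. -1.] turn -0.2 shift xyz [73.38 -0.97 -3.65] len 73.5 q [ 0.17  0.15  1.59  0.    1.4  -1.79]
```

View pics/b1.png

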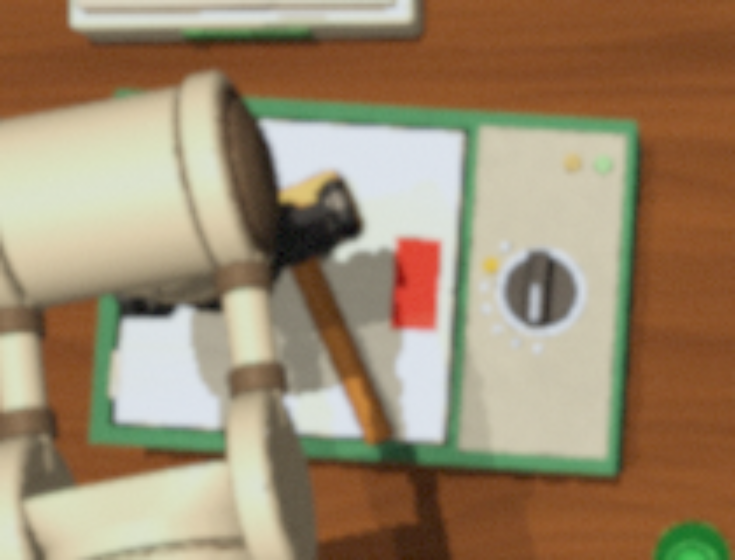

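```bash
python3 -m crank '[{"jaw":60,"tx":20,"ty":-1,"tz":-4,"turn":0},{"jaw":60,"tx":20,"ty":0,"tz":0,"turn":0},{"jaw":60,"tx":12,"ty":0,"tz":0,"turn":0},{"jaw":60,"tx":0,"ty":0,"tz":0,"turn":0}]'
python3 - <<'E'
from h import *
plan([534.9,213,136.5],112.5)
i=robot.get_image('scene');cv2.imwrite('pics/b2.png',cv2.resize(i[150:330,330:530],None,fx=3.3,fy=3.3))
E
```

```text
time_s: 3.42
tool_pos: [531.1, 214.6, 154.7]
orientation: [-1.49, 1.001, 1.499]
contact_force: [-0.4, 0.5, -0.3]
finger_gap: 59.8
  turn option 0.1
  turn option 180.1
  turn option -179.9
pos [531.07 214.63 154.71] az 112.6 tilt [-0.01 -0.   -1.  ] turn 0.1 shift xyz [18.19 -3.03 -3.  ] len 18.7 q [ 0.17  0.2   1.65  0.    1.3  -1.79]
```

View pics/b2.png

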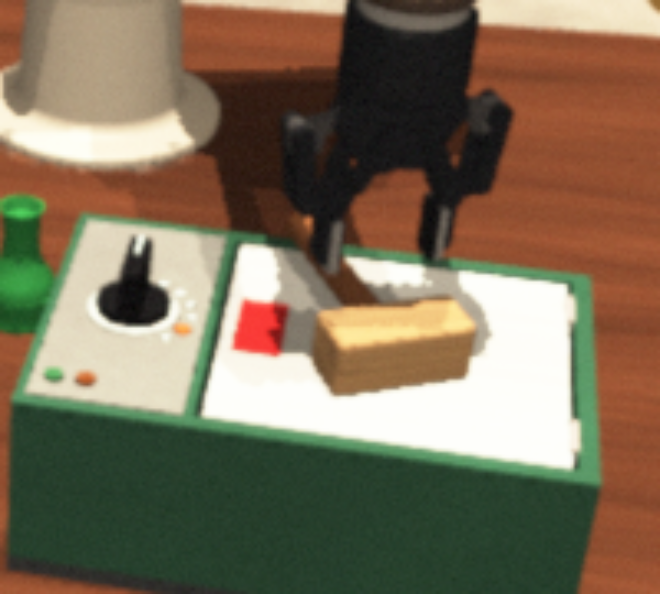

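Run:
```python
from h import *
o=np.array([330,150]);
p,R,s=state()
for X in (p,p+R[:,2]*30,p-R[:,2]*30,[534.9,213,150],[431.5,169.5,150],[551,220,160]): print((proj('scene',X)-o)*3.3)
```

```text
[370.3  300.79]
[415.33 294.78]
[324.83 306.85]
[366.32 311.9 ]
[297.47 222.05]
[380.24 313.39]
```

```bash
python3 -m crank '[{"jaw":60,"tx":10,"ty":-2,"tz":-2,"turn":0},{"jaw":60,"tx":8,"ty":0,"tz":0,"turn":0},{"jaw":60,"tx":0,"ty":0,"tz":0,"turn":0},{"jaw":10,"tx":0,"ty":0,"tz":0,"turn":0},{"jaw":10,"tx":0,"ty":0,"tz":0,"turn":0},{"jaw":10,"tx":0,"ty":0,"tz":0,"turn":0},{"jaw":10,"tx":0,"ty":0,"tz":0,"turn":0},{"jaw":10,"tx":0,"ty":0,"tz":0,"turn":0},{"jaw":10,"tx":0,"ty":0,"tz":0,"turn":0},{"jaw":10,"tx":0,"ty":0,"tz":0,"turn":0}]' 60
```

```text
time_s: 4.3
tool_pos: [536.9, 212.9, 140.2]
orientation: [-1.492, 0.997, 1.492]
contact_force: [0.2, -0.5, -0.6]
finger_gap: 10.4
```

Run:
```python
from h import *
plan([534.9,213,136.5],112.5)
i=robot.get_image('scene');cv2.imwrite('pics/b3.png',cv2.resize(i[150:330,330:530],None,fx=3.3,fy=3.3))
i=robot.get_image('top');cv2.imwrite('pics/b3t.png',cv2.resize(i[130:290,130:340],None,fx=3.5,fy=3.5))
```

```text
turn option -0.0
  turn option 180.0
  turn option -180.0
pos [536.9  212.9  140.23] az 112.5 tilt [ 0.  0. -1.] turn -0.0 shift xyz [3.73 1.81 0.86] len 4.2 q [ 0.17  0.22  1.66  0.    1.27 -1.79]
```

View pics/b3.png

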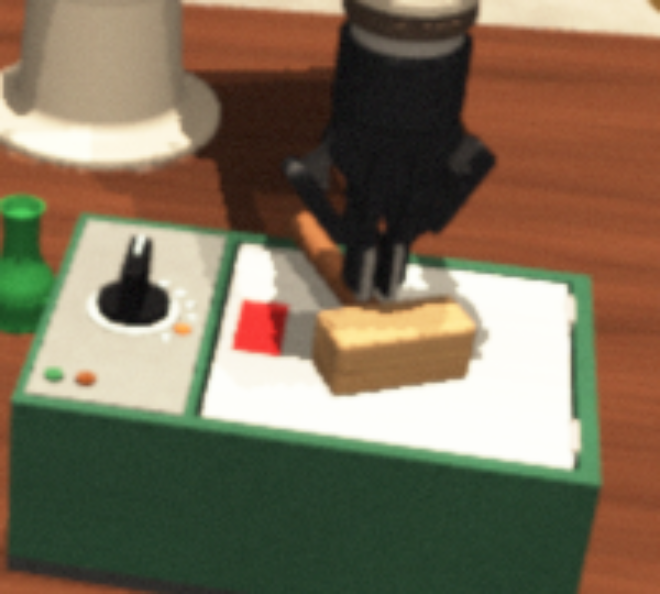

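View pics/b3t.png

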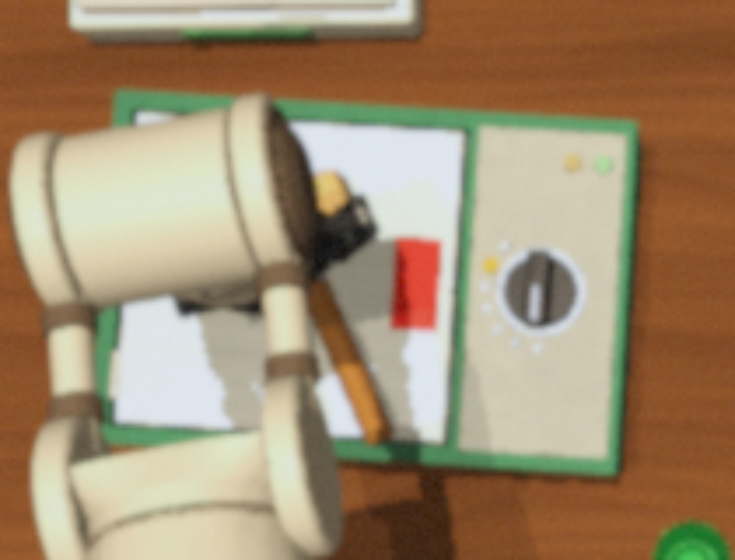

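Run:
```python
from h import *
p,R,s=state(); print(s['finger_gap'])
for cam,o,f,w in(('scene',(390,190),6,(120,95)),('top',(180,170),6,(100,95))):
    i=robot.get_image(cam);c=cv2.resize(i[o[1]:o[1]+w[1],o[0]:o[0]+w[0]],None,fx=f,fy=f,interpolation=cv2.INTER_CUBIC)
    for X,col in((p,(0,255,0)),(p+[0,0,20],(255,255,0)),([534.9,213,150],(255,0,255)),([431.5,169.5,150],(255,0,255)),([570,227.5,170],(255,0,0))):
        u=((proj(cam,X)-o)*f).astype(int);cv2.circle(c,tuple(int(v) for v in u),4,col,-1)
    cv2.imwrite(f'pics/b4{cam}.png',c)
```

```text
9.952786887055542
```

View pics/b4scene.png

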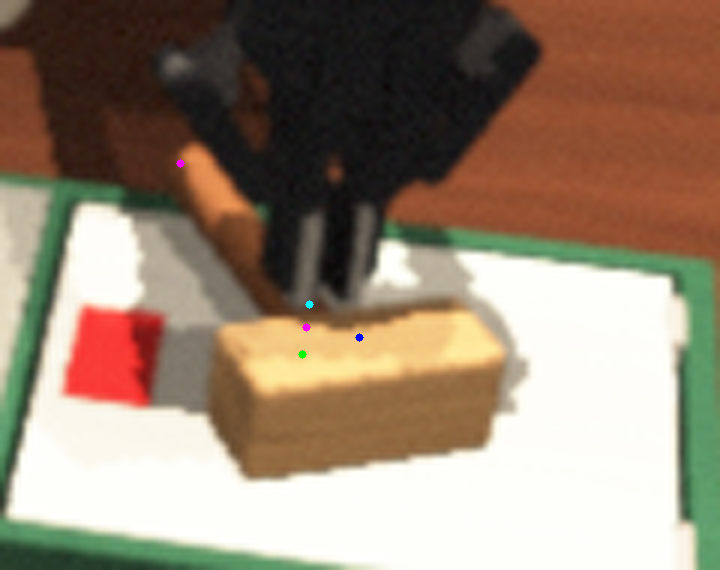

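View pics/b4top.png

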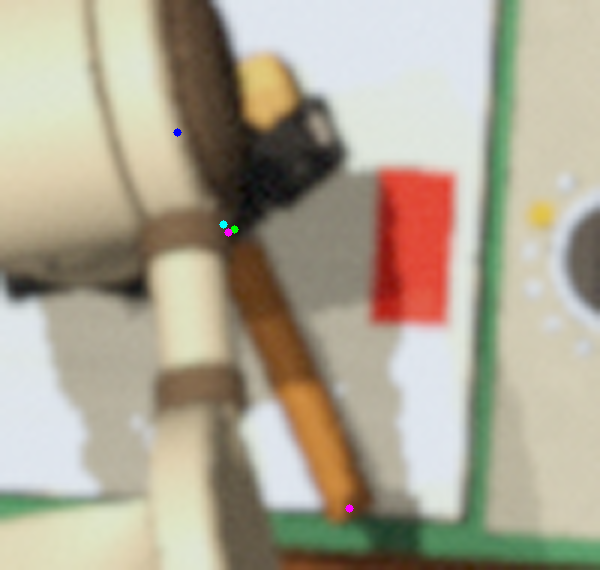

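Run:
```python
from h import *
for z in (140,150,160,165,170,180): print(z,ray('scene',(446,239.2),z),ray('scene',(418,253.5),z))
print(robot.sense())
```

```text
140 [496.66 224.99 140.  ] [560.51 167.88 140.  ]
150 [512.78 223.5  150.  ] [575.7  167.21 150.  ]
160 [528.89 222.01 160.  ] [590.9  166.55 160.  ]
165 [536.95 221.26 165.  ] [598.49 166.21 165.  ]
170 [545.01 220.52 170.  ] [606.09 165.88 170.  ]
180 [561.13 219.03 180.  ] [621.28 165.21 180.  ]
{'time_s': 4.5, 'joint_positions': array([ 0.17,  0.22,  1.66, -0.  ,  1.27, -1.79]), 'joint_velocities': array([ 0.,  0., -0.,  0., -0.,  0.]), 'tau': array([ -0.  , -40.71, -31.8 ,  -0.  ,   0.  ,  -0.  ]), 'tool_pos': array([536.83, 212.93, 140.14]), 'orientation': array([-1.49,  1.  ,  1.49]), 'contact_force': array([ 0.17, -0.23,  0.35]), 'ft_torque': array([ 0.  , -0.06,  0.08]), 'finger_gap': 10.38232452016033}
```

```bash
python3 -m crank '[{"jaw":10,"tx":-25,"ty":0,"tz":0,"turn":0},{"jaw":10,"tx":-35,"ty":0,"tz":0,"turn":0},{"jaw":10,"tx":-20,"ty":0,"tz":0,"turn":0},{"jaw":10,"tx":0,"ty":0,"tz":0,"turn":0}]'
python3 - <<'E'
from h import *
p,R,s=state(); print(p)
for cam,o,f,w in(('scene',(390,160),6,(120,95)),('top',(180,170),6,(100,95))):
    i=robot.get_image(cam);c=cv2.resize(i[o[1]:o[1]+w[1],o[0]:o[0]+w[0]],None,fx=f,fy=f,interpolation=cv2.INTER_CUBIC)
    for X,col in((p,(0,255,0)),(p+[0,0,20],(255,255,0)),([534.9,213,150],(255,0,255)),([431.5,169.5,150],(255,0,255)),([570,227.5,170],(255,0,0))):
        u=((proj(cam,X)-o)*f).astype(int);cv2.circle(c,tuple(int(v) for v in u),4,col,-1)
    cv2.imwrite(f'pics/b5{cam}.png',c)
E
```

```text
time_s: 4.83
tool_pos: [540.0, 213.5, 226.3]
orientation: [-1.497, 0.99, 1.484]
contact_force: [0.8, 0.0, 1.5]
finger_gap: 10.2
[539.99 213.5  226.3 ]
```

View pics/b5scene.png

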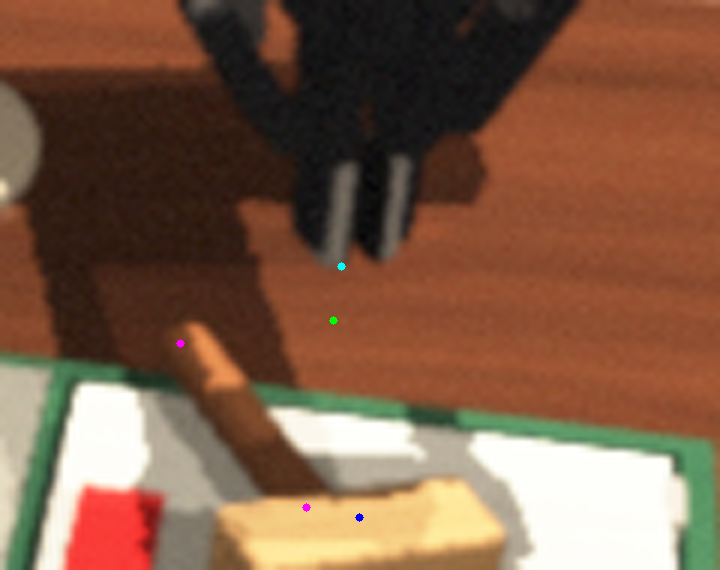

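View pics/b5top.png

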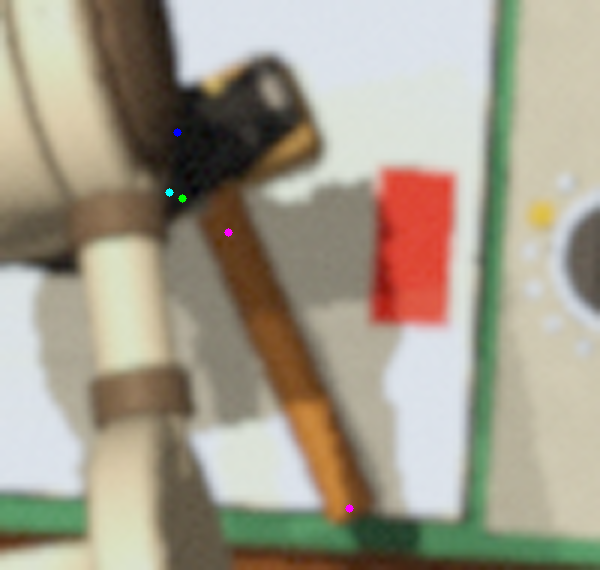

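Run:
```python
from h import *
for c in('scene','top'):
    print(c,'base',proj(c,[0,0,0]),'tcp0',proj(c,[142.2,557.1,204.1]),proj(c,[142.2,557.1,224.1]))
s=cv2.imread('pics/a_scene.png');o=(540,80);f=6
c=cv2.resize(s[80:180,540:640],None,fx=6,fy=6,interpolation=cv2.INTER_CUBIC)
R=Ro.from_rotvec([-1.024,1.319,1.023]).as_matrix();p=np.array([142.2,557.1,204.1])
for X in (p,p+R[:,2]*42.5-R[:,0]*13,p-R[:,2]*42.5-R[:,0]*13):
    u=(proj('scene',X)-o)*f;cv2.circle(c,(int(u[0]),int(u[1])),4,(0,255,0),-1)
cv2.imwrite('pics/b6.png',c)
s=cv2.imread('pics/a_scene.png')
c=cv2.resize(s[130:230,300:420],None,fx=6,fy=6);u=(proj('scene',[0,0,0])-(300,130))*6;cv2.circle(c,(int(u[0]),int(u[1])),4,(0,255,0),-1)
cv2.imwrite('pics/b7.png',c)
```

```text
scene base [359.14 182.87] tcp0 [583.07 152.46] [584.99 144.94]
top base [319.1  428.69] tcp0 [ 50.26 396.35] [ 45.23 398.85]
```

View pics/b6.png

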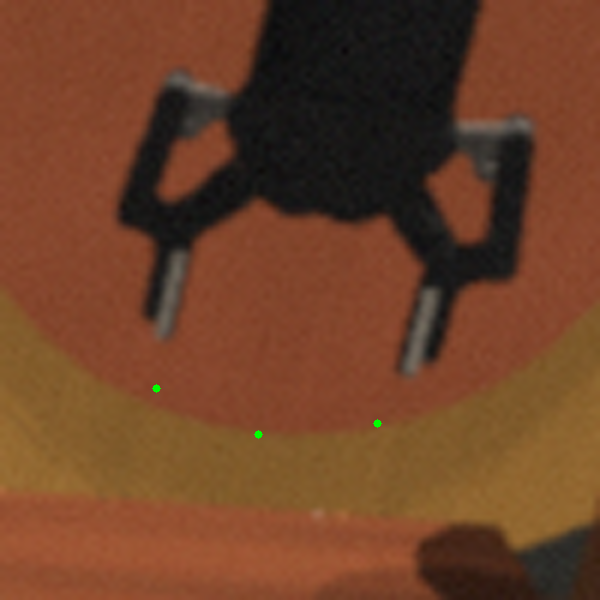

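View pics/b7.png

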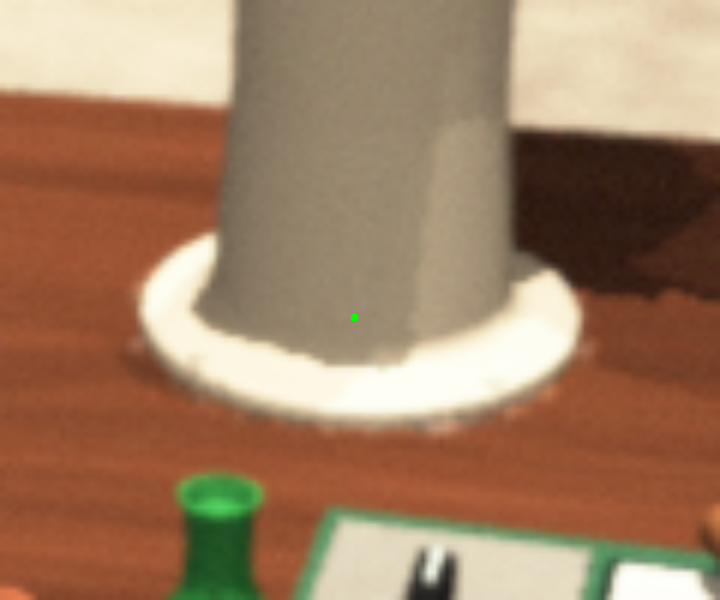

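Run:
```python
from h import *
S=lambda c:np.array(c)/4+np.array((190,200)); T=lambda c:np.array(c)/2.85+np.array((310,130))
for s,t in (((220,358),(211,52)),((381,243),(143,192)),((434,126),(139,335)),((157,121),(329,307))): print('rim',tri(S(s),T(t)))
S=lambda c:np.array(c)/4+np.array((330,200)); T=lambda c:np.array(c)/4.5+np.array((150,145))
for s,t in (((728,385),(60,48)),((15,288),(730,90)),((103,60),(705,543)),((716,133),(25,500))): print('mach corner',tri(S(s),T(t)))
print('mallet end',tri(S((366,70)),T((398,495))))
print('head +x corner', tri(S((380,198)),T((374,215))),tri(S((404,222)),T((338,152))))
```

```text
rim [ 675.44 -164.98   94.47]
rim [ 561.04 -107.     91.83]
rim [ 443.4  -100.47   93.31]
rim [ 463.38 -257.02   93.06]
mach corner [660.52 342.23 129.61]
mach corner [633.25   4.43 126.58]
mach corner [403.85  23.   125.77]
mach corner [432.32 361.08 128.73]
mallet end [431.   171.06 149.19]
head +x corner [569.29 179.38 156.57] [599.85 192.5  164.24]
```

```bash
python3 -m crank '[{"jaw":10,"tx":0,"ty":0,"tz":0,"turn":0},{"jaw":10,"tx":0,"ty":0,"tz":0,"turn":0},{"jaw":0,"tx":0,"ty":0,"tz":0,"turn":0},{"jaw":0,"tx":0,"ty":0,"tz":0,"turn":0},{"jaw":0,"tx":0,"ty":0,"tz":0,"turn":0}]'
python3 - <<'E'
from h import *
p,R,s=state(); print(p,R,s['finger_gap'])
cam,o,f,w=('scene',(420,160),8,(70,70))
i=robot.get_image(cam);c=cv2.resize(i[o[1]:o[1]+w[1],o[0]:o[0]+w[0]],None,fx=f,fy=f,interpolation=cv2.INTER_CUBIC)
for k in (0,20,40,60):
        u=((proj(cam,p-k*R[:,0])-o)*f).astype(int);cv2.circle(c,tuple(int(v) for v in u),3,(0,255,0),-1)
cv2.imwrite(f'pics/b8.png',c)
E
```

```text
time_s: 5.35
tool_pos: [536.5, 212.9, 219.4]
orientation: [-1.492, 0.998, 1.493]
contact_force: [0.6, 0.4, -0.1]
finger_gap: -0.1
[536.45 212.85 219.35] [[-0.   -0.92 -0.38]
 [-0.   -0.38  0.92]
 [-1.    0.    0.  ]] -0.14717763765987837
```

View pics/b8.png

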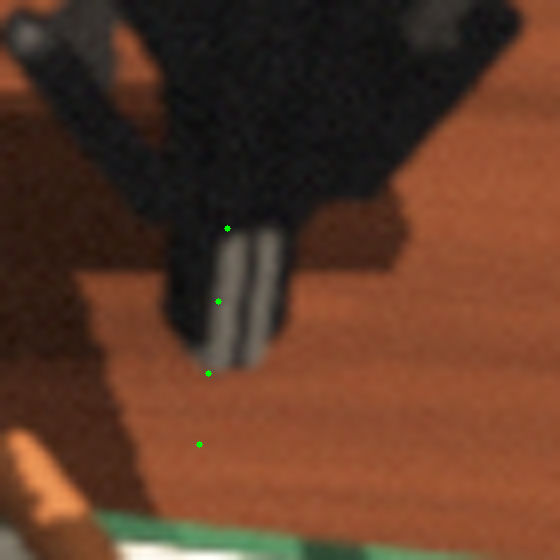

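Run:
```python
from h import *
p,R,s=state()
for h in (0,10,20,25,30,35): print(h,(proj('scene',p-11*R[:,1]+[0,0,h])-(420,160))*8)
```

```text
0 [217.33 465.67]
10 [222.14 430.39]
20 [226.99 394.8 ]
25 [229.43 376.88]
30 [231.89 358.89]
35 [234.35 340.81]
```

Run:
```python
from h import *
p=np.array([540,213.5,226.3]);p2,R,s=state()
for h in (60,80,100):
  for k in (50,60): print(h,k,(proj('top',p+[0,0,h]-k*R[:,2])-(180,170))*6, (proj('scene',p+[0,0,h]-k*R[:,2])-(390,160))*6)
```

```text
60 50 [282.17 119.18] [208.96 174.02]
60 60 [310.08 107.13] [179.3  177.36]
80 50 [270.52 111.34] [215.23 117.47]
80 60 [298.97  99.06] [185.31 120.73]
100 50 [258.41 103.19] [221.62  59.87]
100 60 [287.42  90.68] [191.43  63.07]
```

Both the pictures and the empty grasp say the real fingertips sit about 22–28 mm above the reported TCP. I'll allow for that and go down carefully.

```bash
python3 -m crank '[{"jaw":60,"tx":0,"ty":0,"tz":0,"turn":0},{"jaw":60,"tx":25,"ty":0,"tz":0,"turn":0},{"jaw":60,"tx":25,"ty":0,"tz":0,"turn":0},{"jaw":60,"tx":25,"ty":0,"tz":0,"turn":0},{"jaw":60,"tx":10,"ty":0,"tz":0,"turn":0},{"jaw":60,"tx":8,"ty":0,"tz":0,"turn":0},{"jaw":60,"tx":8,"ty":0,"tz":0,"turn":0},{"jaw":60,"tx":0,"ty":0,"tz":0,"turn":0}]'; python3 -m crank '[{"jaw":10,"tx":0,"ty":0,"tz":0,"turn":0},{"jaw":10,"tx":0,"ty":0,"tz":0,"turn":0},{"jaw":10,"tx":0,"ty":0,"tz":0,"turn":0},{"jaw":10,"tx":0,"ty":0,"tz":0,"turn":0},{"jaw":10,"tx":0,"ty":0,"tz":0,"turn":0},{"jaw":10,"tx":0,"ty":0,"tz":0,"turn":0},{"jaw":10,"tx":0,"ty":0,"tz":0,"turn":0}]' 60
```

```text
time_s: 6.07
tool_pos: [536.6, 212.8, 118.4]
orientation: [-1.492, 0.998, 1.493]
contact_force: [0.4, 0.2, -0.8]
finger_gap: 60.0
time_s: 6.65
tool_pos: [537.6, 213.1, 120.2]
orientation: [-1.493, 0.996, 1.491]
contact_force: [-0.3, -0.0, 5.1]
finger_gap: 17.2
```

```bash
python3 -m crank '[{"jaw":40,"tx":0,"ty":0,"tz":0,"turn":0},{"jaw":40,"tx":0,"ty":0,"tz":0,"turn":0},{"jaw":40,"tx":0,"ty":0,"tz":0,"turn":0},{"jaw":40,"tx":0,"ty":0,"tz":0,"turn":0}]'; python3 -m crank '[{"jaw":40,"tx":4,"ty":0,"tz":0,"turn":0},{"jaw":40,"tx":3,"ty":0,"tz":0,"turn":0},{"jaw":40,"tx":0,"ty":0,"tz":0,"turn":0}]';python3 -m crank '[{"jaw":10,"tx":0,"ty":0,"tz":0,"turn":0},{"jaw":10,"tx":0,"ty":0,"tz":0,"turn":0},{"jaw":10,"tx":0,"ty":0,"tz":0,"turn":0},{"jaw":10,"tx":0,"ty":0,"tz":0,"turn":0},{"jaw":10,"tx":0,"ty":0,"tz":0,"turn":0}]' 60
```

```text
time_s: 6.98
tool_pos: [536.4, 212.8, 118.5]
orientation: [-1.492, 0.998, 1.493]
contact_force: [-0.7, 1.3, 0.3]
finger_gap: 40.1
time_s: 7.23
tool_pos: [536.0, 212.8, 110.8]
orientation: [-1.491, 0.999, 1.494]
contact_force: [-1.2, -0.7, -0.3]
finger_gap: 40.2
time_s: 7.65
tool_pos: [536.8, 212.9, 112.1]
orientation: [-1.492, 0.997, 1.492]
contact_force: [-0.6, -0.5, -0.4]
finger_gap: 17.7
```

```bash
python3 -m crank '[{"jaw":10,"tx":-10,"ty":0,"tz":0,"turn":0},{"jaw":10,"tx":-20,"ty":0,"tz":0,"turn":0},{"jaw":10,"tx":-30,"ty":0,"tz":0,"turn":0},{"jaw":10,"tx":-30,"ty":0,"tz":0,"turn":0},{"jaw":10,"tx":-30,"ty":0,"tz":0,"turn":0},{"jaw":10,"tx":0,"ty":0,"tz":0,"turn":0},{"jaw":10,"tx":0,"ty":0,"tz":0,"turn":0},{"jaw":10,"tx":0,"ty":0,"tz":0,"turn":0}]' 60
python3 - <<'E'
from h import *
i=robot.get_image('scene');cv2.imwrite('pics/b9.png',cv2.resize(i[100:330,330:530],None,fx=2.6,fy=2.6))
plan([560,130,232])
E
```

```text
time_s: 8.32
tool_pos: [536.4, 212.9, 231.8]
orientation: [-1.492, 0.998, 1.493]
contact_force: [-0.7, -0.7, -2.2]
finger_gap: 18.1
pos [535.93 212.75 230.72] az 112.5 tilt [-0. -0. -1.] turn 0 shift xyz [ -1.3    9.41 -85.67] len 86.2 q [ 0.17  0.15  1.56  0.    1.44 -1.79]
```

View pics/b9.png

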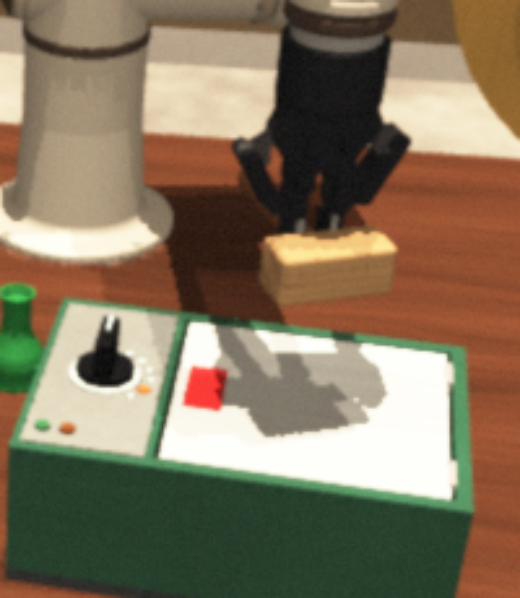

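Run:
```python
from h import *
W=[ray('scene',np.array(c)/5+(80,230),25)[:2] for c in [(138,103),(650,80),(640,255),(80,278)]]
T=[ray('top',np.array(c)/2.85+(310,130),25)[:2] for c in [(653,272),(388,349),(348,197),(608,122)]]
print(W,np.mean(W,0));print(T,np.mean(T,0))
plan([533,-448,240],14.8)
```

```text
[array([ 492.94, -548.22]), array([ 434.51, -316.45]), array([ 570.52, -278.67]), array([ 625.95, -512.84])] [ 530.98 -414.05]
[array([ 491.05, -552.31]), array([ 428.76, -320.74]), array([ 561.08, -289.74]), array([ 622.36, -517.76])] [ 525.81 -420.14]
  turn option -82.3
  turn option 97.7
  turn option -262.3
pos [535.93 212.75 230.72] az 112.5 tilt [-0. -0. -1.] turn -82.3 shift xyz [ -8.98 638.08 171.64] len 660.8 q [ 0.17  0.15  1.56  0.    1.44 -1.79]
```

```bash
python3 -m crank '[{"jaw":10,"tx":0,"ty":0,"tz":0,"turn":7},{"jaw":10,"tx":0,"ty":0,"tz":0,"turn":7},{"jaw":10,"tx":0,"ty":0,"tz":0,"turn":7},{"jaw":10,"tx":0,"ty":0,"tz":0,"turn":7},{"jaw":10,"tx":0,"ty":0,"tz":0,"turn":7},{"jaw":10,"tx":0,"ty":0,"tz":0,"turn":7},{"jaw":10,"tx":0,"ty":0,"tz":0,"turn":7},{"jaw":10,"tx":0,"ty":0,"tz":0,"turn":7},{"jaw":10,"tx":0,"ty":0,"tz":0,"turn":7},{"jaw":10,"tx":0,"ty":0,"tz":0,"turn":7},{"jaw":10,"tx":0,"ty":0,"tz":0,"turn":7},{"jaw":10,"tx":0,"ty":0,"tz":0,"turn":7}]' 60;  python3 -m crank '[{"jaw":10,"tx":0,"ty":0,"tz":0,"turn":7},{"jaw":10,"tx":0,"ty":0,"tz":0,"turn":6.7},{"jaw":10,"tx":0,"ty":0,"tz":0,"turn":0},{"jaw":10,"tx":0,"ty":0,"tz":0,"turn":0}]' 60
python3 - <<'E'
from h import *
plan([535.4,-446,232],14.8)
E
```

```text
time_s: 9.37
tool_pos: [535.7, 212.7, 229.9]
orientation: [-0.385, 1.54, 0.385]
contact_force: [0.6, -0.8, -1.5]
finger_gap: 17.8
time_s: 9.7
tool_pos: [536.0, 212.8, 230.6]
orientation: [-0.205, 1.564, 0.205]
contact_force: [-0.8, -0.6, -0.8]
finger_gap: 17.8
  turn option 0.2
  turn option 180.2
  turn option -179.8
pos [536.04 212.79 230.59] az 15.0 tilt [-0. -0. -1.] turn 0.2 shift xyz [  -1.14 -636.77 -168.9 ] len 658.8 q [ 0.17  0.15  1.56  0.    1.44 -0.09]
```

```bash
python3 -m crank '[{"jaw":10,"tx":0,"ty":-15,"tz":-4,"turn":0},{"jaw":10,"tx":0,"ty":-36,"tz":-9.5,"turn":0},{"jaw":10,"tx":0,"ty":-36,"tz":-9.5,"turn":0},{"jaw":10,"tx":0,"ty":-36,"tz":-9.5,"turn":0},{"jaw":10,"tx":0,"ty":-36,"tz":-9.5,"turn":0},{"jaw":10,"tx":0,"ty":-36,"tz":-9.5,"turn":0},{"jaw":10,"tx":0,"ty":-36,"tz":-9.5,"turn":0},{"jaw":10,"tx":0,"ty":-36,"tz":-9.5,"turn":0},{"jaw":10,"tx":0,"ty":-36,"tz":-9.5,"turn":0},{"jaw":10,"tx":0,"ty":-36,"tz":-9.5,"turn":0},{"jaw":10,"tx":0,"ty":-36,"tz":-9.5,"turn":0},{"jaw":10,"tx":0,"ty":-36,"tz":-9.5,"turn":0}]';  python3 -m crank '[{"jaw":10,"tx":0,"ty":-36,"tz":-9.5,"turn":0},{"jaw":10,"tx":0,"ty":-36,"tz":-9.5,"turn":0},{"jaw":10,"tx":0,"ty":-36,"tz":-9.5,"turn":0},{"jaw":10,"tx":0,"ty":-36,"tz":-9.5,"turn":0},{"jaw":10,"tx":0,"ty":-36,"tz":-9.5,"turn":0},{"jaw":10,"tx":0,"ty":-30,"tz":-9.5,"turn":0},{"jaw":10,"tx":0,"ty":-15,"tz":-4,"turn":0},{"jaw":10,"tx":0,"ty":0,"tz":0,"turn":0},{"jaw":10,"tx":0,"ty":0,"tz":0,"turn":0}]'
python3 - <<'E'
from h import *
plan([535.4,-446,40],14.8)
for c in('scene','top'):
  i=robot.get_image(c);cv2.imwrite('pics/d1%s.png'%c,i)
E
```

```text
time_s: 10.7
tool_pos: [536.2, -213.8, 231.4]
orientation: [-0.205, 1.562, 0.206]
contact_force: [0.7, 0.5, -1.3]
finger_gap: 18.1
time_s: 11.45
tool_pos: [534.7, -445.5, 230.8]
orientation: [-0.202, 1.562, 0.205]
contact_force: [-0.1, 0.2, -1.2]
finger_gap: 17.5
  turn option 0.0
  turn option 180.0
  turn option -180.0
pos [ 534.68 -445.51  230.75] az 14.8 tilt [-0.  0. -1.] turn 0.0 shift xyz [190.75  -1.08   0.7 ] len 190.8 q [-0.87  0.46  1.17  0.    1.51 -1.13]
```

View pics/d1top.png

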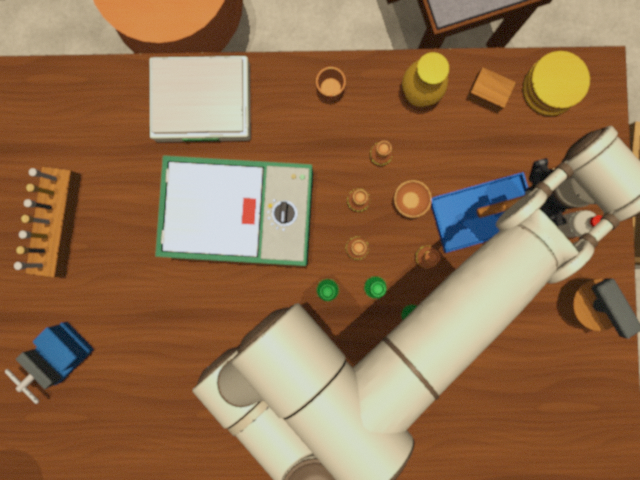

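View pics/d1scene.png

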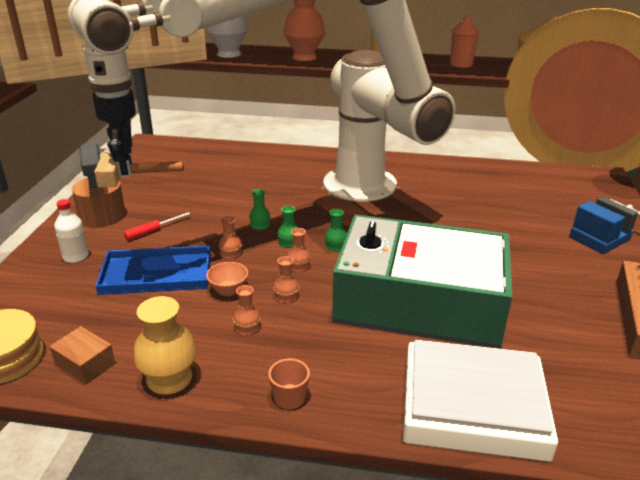

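```bash
python3 -m crank '[{"jaw":10,"tx":15,"ty":-1,"tz":0.5,"turn":0},{"jaw":10,"tx":30,"ty":0,"tz":0,"turn":0},{"jaw":10,"tx":30,"ty":0,"tz":0,"turn":0},{"jaw":10,"tx":30,"ty":0,"tz":0,"turn":0},{"jaw":10,"tx":30,"ty":0,"tz":0,"turn":0},{"jaw":10,"tx":30,"ty":0,"tz":0,"turn":0},{"jaw":10,"tx":20,"ty":0,"tz":0,"turn":0},{"jaw":10,"tx":10,"ty":0,"tz":0,"turn":0},{"jaw":10,"tx":0,"ty":0,"tz":0,"turn":0}]'
python3 - <<'E'
from h import *
p,R,s=state();print(p)
u=-R[:,1]
for c,o,w,f in(('scene',(80,170),(150,150),5),('top',(420,160),(130,100),5)):
  i=robot.get_image(c);im=cv2.resize(i[o[1]:o[1]+w[1],o[0]:o[0]+w[0]],None,fx=f,fy=f)
  m=p+36*u;zb=p[2]+18
  for a,b,h in((20,45,0),(20,-45,0),(-20,45,0),(-20,45,40),(20,45,40),(20,-45,40),(-20,-45,40),(-150,0,20)):
    X=m+a*u+b*R[:,2];X[2]=zb+h;q=(proj(c,X)-o)*f;cv2.circle(im,(int(q[0]),int(q[1])),3,(0,255,0),-1)
  cv2.imwrite('pics/d2%s.png'%c,im)
E
```

```text
time_s: 12.3
tool_pos: [534.9, -443.1, 34.0]
orientation: [-0.2, 1.564, 0.208]
contact_force: [0.5, 0.3, -1.4]
finger_gap: 17.4
[ 534.92 -443.13   34.04]
```

View pics/d2top.png

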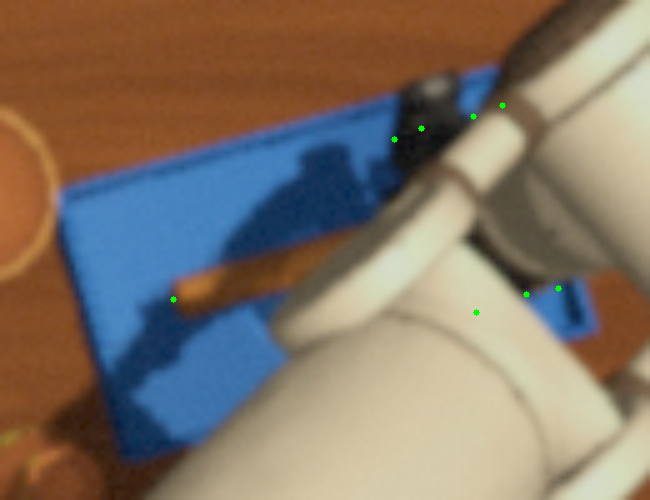

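View pics/d2scene.png

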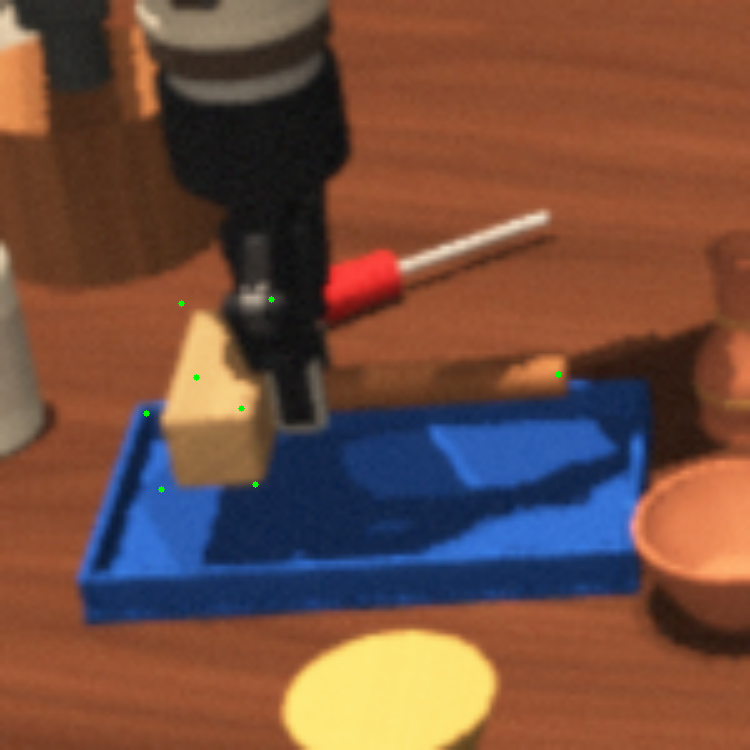

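```bash
python3 -m crank '[{"jaw":10,"tx":10,"ty":0,"tz":0,"turn":0},{"jaw":10,"tx":15,"ty":0,"tz":0,"turn":0},{"jaw":10,"tx":10,"ty":0,"tz":0,"turn":0},{"jaw":10,"tx":4,"ty":0,"tz":0,"turn":0},{"jaw":10,"tx":0,"ty":0,"tz":0,"turn":0}]'; python3 -m crank '[{"jaw":10,"tx":3,"ty":0,"tz":0,"turn":0},{"jaw":10,"tx":0,"ty":0,"tz":0,"turn":0}]'; python3 -m crank '[{"jaw":10,"tx":3,"ty":0,"tz":0,"turn":0},{"jaw":10,"tx":0,"ty":0,"tz":0,"turn":0}]';python3 - <<'E'
from h import *
for c,o,w,f in(('scene',(80,170),(150,150),5),):
  i=robot.get_image(c);im=cv2.resize(i[o[1]:o[1]+w[1],o[0]:o[0]+w[0]],None,fx=f,fy=f)
  cv2.imwrite('pics/d3%s.png'%c,im)
E
```

```text
time_s: 12.82
tool_pos: [534.8, -444.8, -4.4]
orientation: [-0.2, 1.564, 0.205]
contact_force: [0.7, -0.0, -2.1]
finger_gap: 17.9
time_s: 12.98
tool_pos: [536.1, -446.2, -5.1]
orientation: [-0.203, 1.561, 0.203]
contact_force: [-0.1, 0.3, -0.6]
finger_gap: 17.8
time_s: 13.15
tool_pos: [536.1, -446.2, -8.0]
orientation: [-0.203, 1.561, 0.203]
contact_force: [0.6, 0.8, -1.0]
finger_gap: 18.3
```

View pics/d3scene.png

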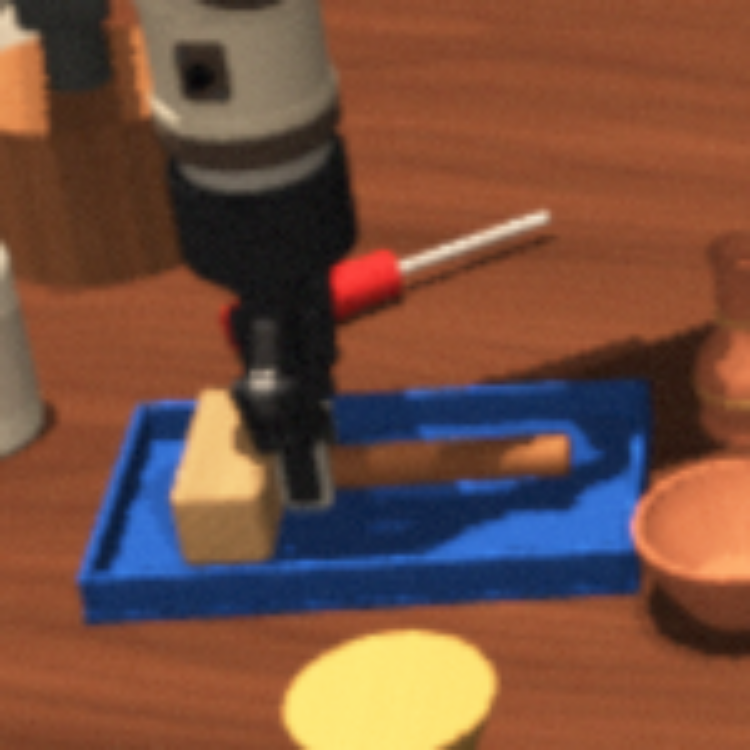

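The mallet is inside the tray and nearly down. I'll lower it to contact.

```bash
python3 -m crank '[{"jaw":10,"tx":3,"ty":0,"tz":0,"turn":0},{"jaw":10,"tx":0,"ty":0,"tz":0,"turn":0}]'; python3 -m crank '[{"jaw":10,"tx":2,"ty":0,"tz":0,"turn":0},{"jaw":10,"tx":0,"ty":0,"tz":0,"turn":0}]';python3 -m crank '[{"jaw":10,"tx":2,"ty":0,"tz":0,"turn":0},{"jaw":10,"tx":0,"ty":0,"tz":0,"turn":0}]'
```

```text
time_s: 13.37
tool_pos: [535.8, -446.0, -11.3]
orientation: [-0.202, 1.562, 0.203]
contact_force: [0.6, 0.2, -1.5]
finger_gap: 18.1
time_s: 13.53
tool_pos: [536.1, -446.2, -13.0]
orientation: [-0.203, 1.561, 0.202]
contact_force: [0.1, -0.2, -1.6]
finger_gap: 18.0
time_s: 13.7
tool_pos: [536.2, -446.3, -13.2]
orientation: [-0.203, 1.562, 0.203]
contact_force: [-2.9, 2.8, 7.0]
finger_gap: 17.8
```

```bash
python3 -m crank '[{"jaw":22,"tx":0,"ty":0,"tz":0,"turn":0},{"jaw":30,"tx":0,"ty":0,"tz":0,"turn":0},{"jaw":50,"tx":0,"ty":0,"tz":0,"turn":0},{"jaw":50,"tx":0,"ty":0,"tz":0,"turn":0},{"jaw":50,"tx":-5,"ty":0,"tz":0,"turn":0},{"jaw":50,"tx":-20,"ty":0,"tz":0,"turn":0},{"jaw":50,"tx":-35,"ty":0,"tz":0,"turn":0},{"jaw":50,"tx":-35,"ty":0,"tz":0,"turn":0},{"jaw":50,"tx":-35,"ty":0,"tz":0,"turn":0},{"jaw":50,"tx":-35,"ty":0,"tz":0,"turn":0},{"jaw":50,"tx":-35,"ty":0,"tz":0,"turn":0}]';python3 - <<'E'
from h import *
i=robot.get_image('scene');cv2.imwrite('pics/d4.png',cv2.resize(i[170:340,80:350],None,fx=2.9,fy=2.9))
plan([520,137,190],100)
E
```

```text
time_s: 14.62
tool_pos: [535.9, -445.9, 187.3]
orientation: [-0.203, 1.561, 0.202]
contact_force: [-0.2, -1.0, 0.3]
finger_gap: 50.1
  turn option -85.2
  turn option 94.8
  turn option -265.2
pos [ 538.72 -449.16  197.02] az 14.8 tilt [ 0.01 -0.01 -1.  ] turn -85.2 shift xyz [  0.51 -83.3  580.55] len 586.5 q [-0.87  0.48  1.22  0.    1.43 -1.12]
```

View pics/d4.png

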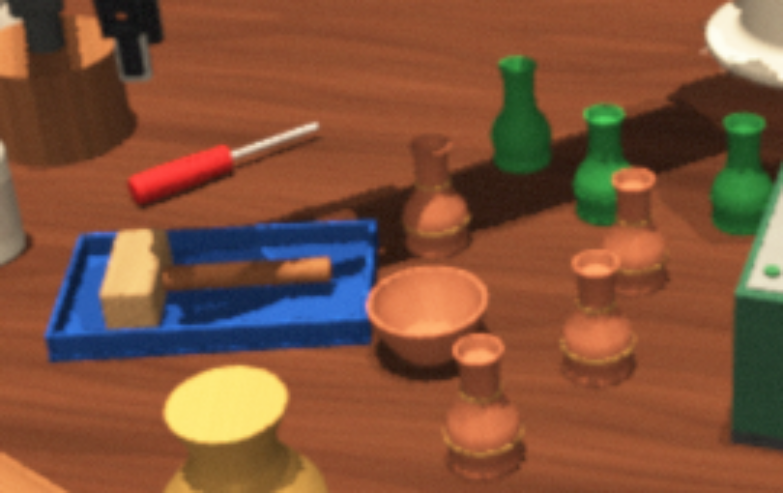

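```bash
python3 -m crank '[{"jaw":0,"tx":0,"ty":15,"tz":4,"turn":0},{"jaw":0,"tx":0,"ty":35,"tz":9,"turn":0},{"jaw":0,"tx":0,"ty":35,"tz":9,"turn":0},{"jaw":0,"tx":0,"ty":35,"tz":9,"turn":0},{"jaw":0,"tx":0,"ty":35,"tz":9,"turn":0},{"jaw":0,"tx":0,"ty":35,"tz":9,"turn":0},{"jaw":0,"tx":0,"ty":35,"tz":9,"turn":0},{"jaw":0,"tx":0,"ty":35,"tz":9,"turn":0},{"jaw":0,"tx":0,"ty":35,"tz":9,"turn":0},{"jaw":0,"tx":0,"ty":35,"tz":9,"turn":0},{"jaw":0,"tx":0,"ty":35,"tz":9,"turn":0},{"jaw":0,"tx":0,"ty":35,"tz":9,"turn":0}]';python3 -m crank '[{"jaw":0,"tx":0,"ty":35,"tz":9,"turn":0},{"jaw":0,"tx":0,"ty":35,"tz":9,"turn":0},{"jaw":0,"tx":0,"ty":35,"tz":9,"turn":0},{"jaw":0,"tx":0,"ty":35,"tz":9,"turn":0},{"jaw":0,"tx":0,"ty":30,"tz":8,"turn":0},{"jaw":0,"tx":0,"ty":5,"tz":1,"turn":0},{"jaw":0,"tx":0,"ty":0,"tz":0,"turn":0},{"jaw":0,"tx":0,"ty":0,"tz":0,"turn":0}]';python3 - <<'E'
from h import *
plan([530,147.6,112])
i=robot.get_image('top');cv2.imwrite('pics/e1.png',cv2.resize(i[130:290,130:440],None,fx=2.5,fy=2.5))
for c in('top','scene'):
  robot.get_image(c)
  print(c,[(ray(c,uv,130),p) for uv,p in spots('hatch_pad',c)])
E
```

```text
time_s: 15.67
tool_pos: [533.3, -31.4, 185.4]
orientation: [-0.203, 1.561, 0.202]
contact_force: [0.3, 0.7, -0.1]
finger_gap: -0.1
time_s: 16.33
tool_pos: [532.4, 147.1, 185.1]
orientation: [-0.204, 1.561, 0.202]
contact_force: [-0.0, -1.3, -0.4]
finger_gap: -0.1
pos [532.35 147.14 185.11] az 14.8 tilt [ 0. -0. -1.] turn 0 shift xyz [73.11  1.09 -2.15] len 73.1 q [ 0.05  0.11  1.68 -0.    1.34 -0.21]
top [(array([525.86, 154.33, 130.  ]), 0.66)]
scene [(array([531.25, 144.27, 130.  ]), 0.59)]
```

View pics/e1.png

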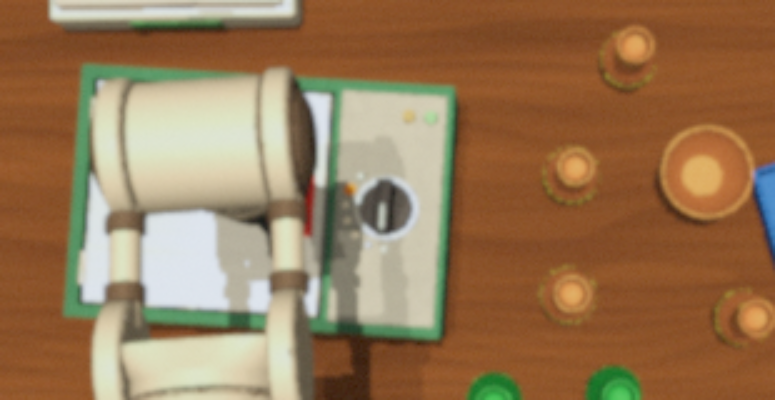

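```bash
python3 -m crank '[{"jaw":0,"tx":15,"ty":1,"tz":-2,"turn":0},{"jaw":0,"tx":25,"ty":0,"tz":0,"turn":0},{"jaw":0,"tx":20,"ty":0,"tz":0,"turn":0},{"jaw":0,"tx":7,"ty":0,"tz":0,"turn":0},{"jaw":0,"tx":0,"ty":0,"tz":0,"turn":0},{"jaw":0,"tx":0,"ty":0,"tz":0,"turn":0}]';python3 -m crank '[{"jaw":0,"tx":4,"ty":0,"tz":0,"turn":0},{"jaw":0,"tx":0,"ty":0,"tz":0,"turn":0}]';python3 -m crank '[{"jaw":0,"tx":4,"ty":0,"tz":0,"turn":0},{"jaw":0,"tx":0,"ty":0,"tz":0,"turn":0}]'
python3 - <<'E'
from h import *
i=robot.get_image('scene');cv2.imwrite('pics/e2.png',cv2.resize(i[160:330,330:530],None,fx=3.5,fy=3.5))
E
```

```text
time_s: 17.08
tool_pos: [530.5, 147.7, 118.6]
orientation: [-0.202, 1.561, 0.202]
contact_force: [-0.2, -0.3, 1.1]
finger_gap: -0.3
time_s: 17.25
tool_pos: [531.0, 148.0, 115.0]
orientation: [-0.203, 1.559, 0.202]
contact_force: [-1.0, 0.0, -0.3]
finger_gap: -0.1
time_s: 17.42
tool_pos: [530.2, 148.1, 110.1]
orientation: [-0.203, 1.561, 0.203]
contact_force: [0.3, 0.6, -0.4]
finger_gap: 0.1
```

View pics/e2.png

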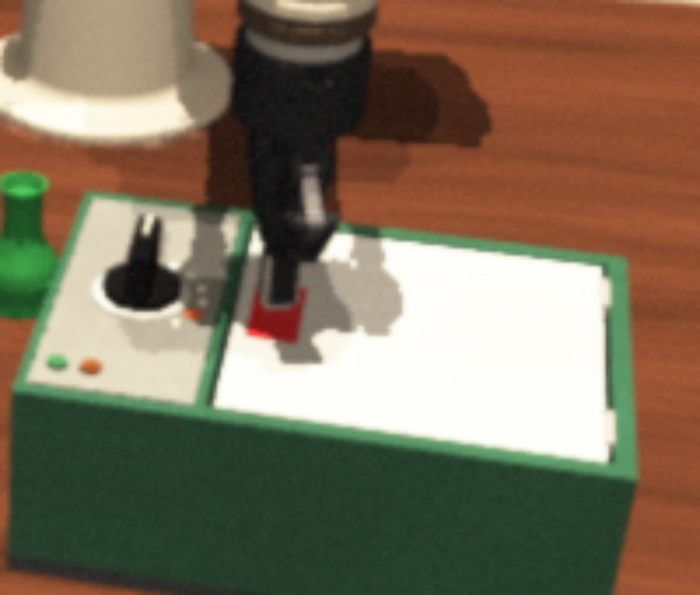

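The closed tip is just above the red pad at about (280,300) in the crop. I'll step down to contact and then press.

```bash
python3 -m crank '[{"jaw":0,"tx":3,"ty":0,"tz":0,"turn":0},{"jaw":0,"tx":0,"ty":0,"tz":0,"turn":0}]';python3 -m crank '[{"jaw":0,"tx":3,"ty":0,"tz":0,"turn":0},{"jaw":0,"tx":0,"ty":0,"tz":0,"turn":0}]';python3 -m crank '[{"jaw":0,"tx":3,"ty":0,"tz":0,"turn":0},{"jaw":0,"tx":0,"ty":0,"tz":0,"turn":0}]'
```

```text
time_s: 17.63
tool_pos: [529.9, 148.1, 106.7]
orientation: [-0.203, 1.562, 0.203]
contact_force: [-0.3, 0.5, 0.3]
finger_gap: -0.0
time_s: 17.8
tool_pos: [529.8, 148.1, 103.5]
orientation: [-0.203, 1.562, 0.203]
contact_force: [-0.7, -0.8, -0.5]
finger_gap: -0.3
time_s: 17.97
tool_pos: [530.1, 148.0, 101.0]
orientation: [-0.203, 1.561, 0.203]
contact_force: [-0.8, -0.6, 2.7]
finger_gap: 0.1
```

```bash
python3 -m crank '[{"jaw":0,"tx":3,"ty":0,"tz":0,"turn":0},{"jaw":0,"tx":0,"ty":0,"tz":0,"turn":0}]';python3 -m crank '[{"jaw":0,"tx":2,"ty":0,"tz":0,"turn":0},{"jaw":0,"tx":0,"ty":0,"tz":0,"turn":0}]'
```

```text
time_s: 18.13
tool_pos: [530.3, 148.1, 98.0]
orientation: [-0.203, 1.561, 0.203]
contact_force: [0.0, 0.1, 3.5]
finger_gap: 0.1
time_s: 18.3
tool_pos: [530.3, 148.1, 96.0]
orientation: [-0.203, 1.561, 0.203]
contact_force: [-1.2, -0.7, 3.3]
finger_gap: 0.1
```

```bash
python3 -m crank '[{"jaw":0,"tx":2,"ty":0,"tz":0,"turn":0},{"jaw":0,"tx":0,"ty":0,"tz":0,"turn":0}]';python3 -m crank '[{"jaw":0,"tx":1.5,"ty":0,"tz":0,"turn":0},{"jaw":0,"tx":0,"ty":0,"tz":0,"turn":0}]'
```

```text
time_s: 18.47
tool_pos: [530.4, 148.1, 94.5]
orientation: [-0.203, 1.561, 0.203]
contact_force: [-1.5, -0.7, 5.6]
finger_gap: 0.0
time_s: 18.63
tool_pos: [530.5, 148.1, 94.3]
orientation: [-0.203, 1.561, 0.203]
contact_force: [-7.4, -1.5, 14.7]
finger_gap: -0.3
```

```bash
python3 -m crank '[{"jaw":0,"tx":0,"ty":0,"tz":0,"turn":0},{"jaw":0,"tx":0,"ty":0,"tz":0,"turn":0},{"jaw":0,"tx":0,"ty":0,"tz":0,"turn":0},{"jaw":0,"tx":0,"ty":0,"tz":0,"turn":0},{"jaw":0,"tx":-25,"ty":0,"tz":0,"turn":0},{"jaw":0,"tx":-38,"ty":-10,"tz":-2.5,"turn":0},{"jaw":0,"tx":-35,"ty":-20,"tz":-5,"turn":0},{"jaw":0,"tx":-30,"ty":-27,"tz":-7,"turn":0},{"jaw":0,"tx":-10,"ty":-38,"tz":-10,"turn":0},{"jaw":0,"tx":0,"ty":-38,"tz":-10,"turn":0},{"jaw":40,"tx":0,"ty":-38,"tz":-10,"turn":0},{"jaw":40,"tx":0,"ty":-38,"tz":-10,"turn":0}]';python3 -m crank '[{"jaw":40,"tx":0,"ty":0,"tz":0,"turn":0},{"jaw":40,"tx":0,"ty":0,"tz":0,"turn":0},{"jaw":40,"tx":0,"ty":0,"tz":0,"turn":0},{"jaw":40,"tx":0,"ty":0,"tz":0,"turn":0},{"jaw":40,"tx":0,"ty":0,"tz":0,"turn":0},{"jaw":40,"tx":0,"ty":0,"tz":0,"turn":0},{"jaw":40,"tx":0,"ty":0,"tz":0,"turn":0},{"jaw":40,"tx":0,"ty":0,"tz":0,"turn":0},{"jaw":40,"tx":0,"ty":0,"tz":0,"turn":0},{"jaw":40,"tx":0,"ty":0,"tz":0,"turn":0},{"jaw":40,"tx":0,"ty":0,"tz":0,"turn":0},{"jaw":40,"tx":0,"ty":0,"tz":0,"turn":0}]';python3 - <<'E'
from h import *
for c in('scene','top'): cv2.imwrite('pics/f1%s.png'%c,robot.get_image(c))
E
```

```text
time_s: 19.63
tool_pos: [530.6, -69.6, 230.4]
orientation: [-0.203, 1.561, 0.203]
contact_force: [0.2, 0.6, -1.2]
finger_gap: 23.3
time_s: 20.63
tool_pos: [530.8, -67.9, 230.6]
orientation: [-0.203, 1.561, 0.203]
contact_force: [0.7, -0.3, -0.7]
finger_gap: 40.0
```

View pics/f1scene.png

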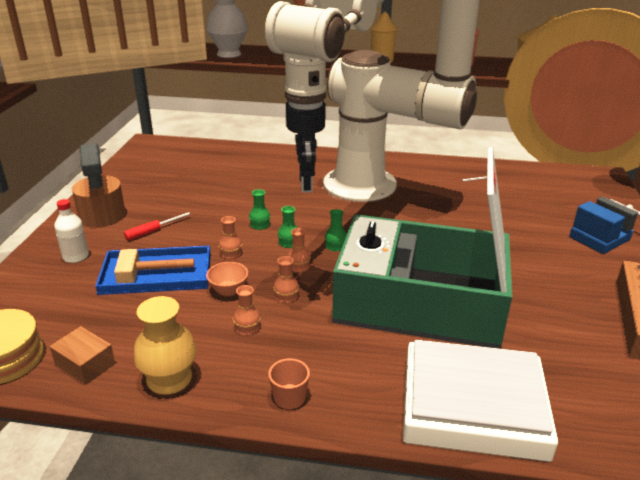

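View pics/f1top.png

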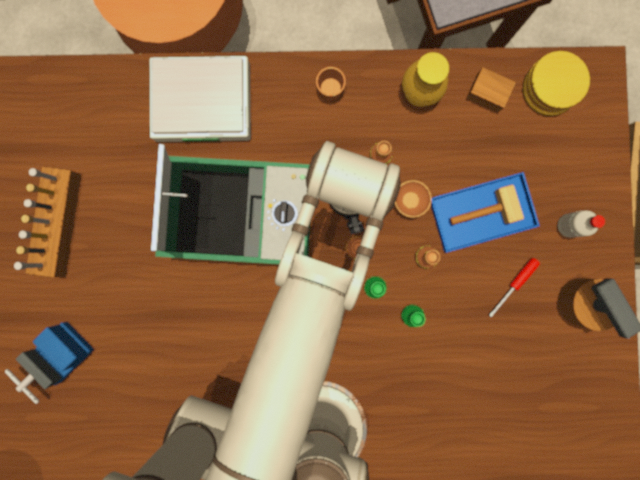

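The hatch is open and the mallet lies in the tray. Before placing near the open hatch, I'll measure how far the wrist bulges towards it.

Run:
```python
from h import *
p,R,s=state(); print(p,s['joint_positions'])
i=cv2.imread('pics/f1scene.png');o=(240,0);im=cv2.resize(i[0:210,240:400],None,fx=3.4,fy=3.4)
for k in range(0,360,50):
  q=(proj('scene',p+[0,0,k])-o)*3.4;cv2.circle(im,(int(q[0]),int(q[1])),3,(0,255,0),-1);cv2.putText(im,str(k),(int(q[0])+5,int(q[1])),0,.4,(0,255,0))
cv2.imwrite('pics/g1.png',im)
i=cv2.imread('pics/f1top.png');o=(270,120);im=cv2.resize(i[120:320,270:430],None,fx=3.4,fy=3.4)
for k in range(0,360,50):
  q=(proj('top',p+[0,0,k])-o)*3.4;cv2.circle(im,(int(q[0]),int(q[1])),3,(0,255,0),-1);cv2.putText(im,str(k),(int(q[0])+5,int(q[1])),0,.4,(0,255,0))
cv2.imwrite('pics/g2.png',im)
```

```text
[530.81 -67.98 230.6 ] [-0.35  0.04  1.67  0.    1.43 -0.61]
```

View pics/g1.png

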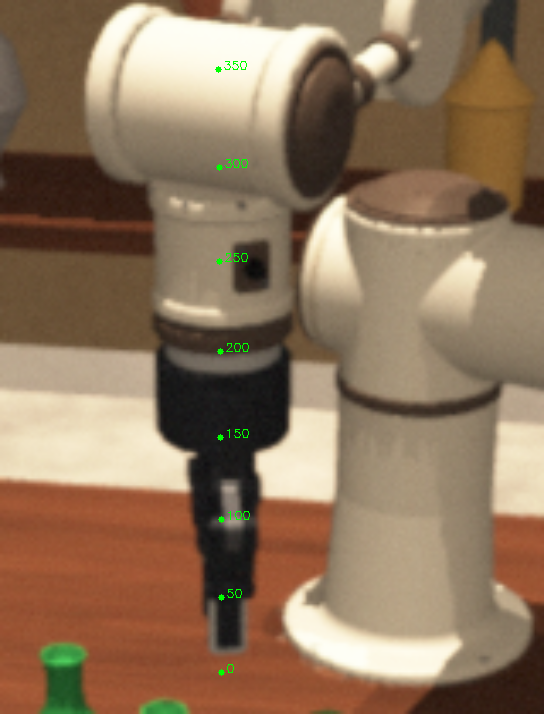

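View pics/g2.png

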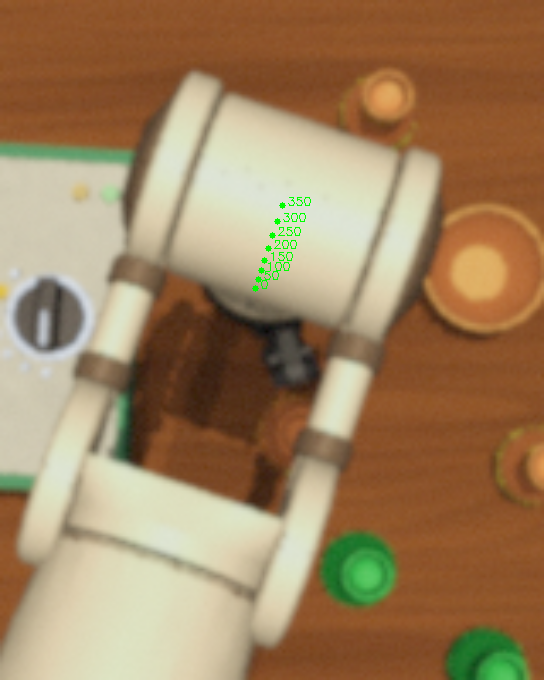

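Run:
```python
from h import *
plan([561,-107.3,110])
robot.get_image('top');robot.get_image('scene')
t=spots('vase1','top');s=spots('vase1','scene')
for uv,p in t: print('t',uv,round(p,2),ray('top',uv,0)[:2])
for uv,p in s: print('s',uv,round(p,2),ray('scene',uv,0)[:2])
```

```text
pos [530.81 -67.98 230.6 ] az 14.8 tilt [ 0.  0. -1.] turn 0 shift xyz [120.6  -45.72  19.15] len 130.4 q [-0.35  0.04  1.67  0.    1.43 -0.61]
t [373.5 284.6] 0.89 [ 352.07 -142.29]
t [379.7 157.9] 0.78 [ 670.61 -165.07]
t [410.1 315.5] 0.77 [ 273.52 -231.87]
t [428.  256.8] 0.64 [ 418.89 -280.44]
t [357.8 245.9] 0.45 [ 449.51 -105.09]
s [294.7 263.4] 0.94 [ 437.81 -110.31]
s [244.5 325.5] 0.91 [ 673.92 -170.79]
s [287.6 297.3] 0.9 [ 567.69 -101.67]
s [287.8 241.1] 0.89 [ 344.82 -145.33]
s [231.6 252.1] 0.75 [ 415.55 -270.28]
s [260.5 226.1] 0.67 [ 285.73 -229.21]
s [505.2 178. ] 0.34 [-104.24  428.63]
```

```bash
python3 -m crank '[{"jaw":60,"tx":0,"ty":-23,"tz":9.5,"turn":0},{"jaw":60,"tx":15,"ty":-23,"tz":9.5,"turn":0},{"jaw":60,"tx":30,"ty":0,"tz":0,"turn":0},{"jaw":60,"tx":30,"ty":0,"tz":0,"turn":0},{"jaw":60,"tx":25,"ty":0,"tz":0,"turn":0},{"jaw":60,"tx":10,"ty":0,"tz":0,"turn":0},{"jaw":60,"tx":0,"ty":0,"tz":0,"turn":0},{"jaw":60,"tx":0,"ty":0,"tz":0,"turn":0}]'
python3 - <<'E'
from h import *
p,R,s=state();plan([561,-107.3,28])
for c,o in (('scene',(240,210)),('top',(310,150))):
  i=robot.get_image(c);im=cv2.resize(i[o[1]:o[1]+110,o[0]:o[0]+110],None,fx=4,fy=4)
  for X in (p,p+[0,0,27.5]):
    q=(proj(c,X)-o)*4;cv2.circle(im,(int(q[0]),int(q[1])),3,(0,255,0),-1)
  cv2.imwrite('pics/g3%s.png'%c,im)
E
```

```text
time_s: 21.6
tool_pos: [561.3, -107.6, 121.3]
orientation: [-0.203, 1.561, 0.203]
contact_force: [-0.5, -0.5, 1.2]
finger_gap: 59.7
pos [ 561.26 -107.62  121.29] az 14.8 tilt [ 0. -0. -1.] turn 0 shift xyz [93.29  0.4  -0.21] len 93.3 q [-0.4   0.23  1.69  0.    1.23 -0.66]
```

View pics/g3scene.png

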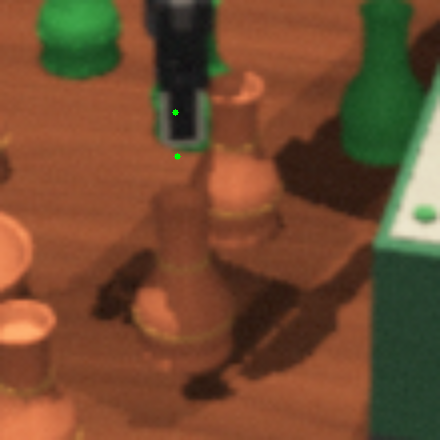

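View pics/g3top.png

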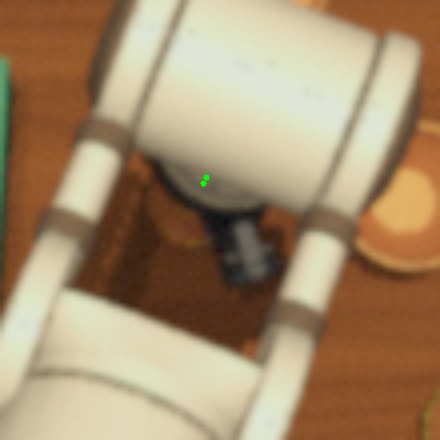

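```bash
python3 -m crank '[{"jaw":60,"tx":20,"ty":0,"tz":0,"turn":0},{"jaw":60,"tx":30,"ty":0,"tz":0,"turn":0},{"jaw":60,"tx":25,"ty":0,"tz":0,"turn":0},{"jaw":60,"tx":14,"ty":0,"tz":0,"turn":0},{"jaw":60,"tx":4,"ty":0,"tz":0,"turn":0},{"jaw":60,"tx":0,"ty":0,"tz":0,"turn":0}]' 40;python3 -m crank '[{"jaw":18,"tx":0,"ty":0,"tz":0,"turn":0},{"jaw":18,"tx":0,"ty":0,"tz":0,"turn":0},{"jaw":18,"tx":0,"ty":0,"tz":0,"turn":0},{"jaw":18,"tx":0,"ty":0,"tz":0,"turn":0},{"jaw":18,"tx":0,"ty":0,"tz":0,"turn":0},{"jaw":18,"tx":0,"ty":0,"tz":0,"turn":0}]' 40
python3 - <<'E'
from h import *
p,R,s=state();print(p)
o=(240,210)
i=robot.get_image('scene');im=cv2.resize(i[o[1]:o[1]+110,o[0]:o[0]+110],None,fx=4,fy=4)
cv2.imwrite('pics/g4.png',im)
E
```

```text
time_s: 22.2
tool_pos: [561.3, -107.6, 28.1]
orientation: [-0.203, 1.561, 0.202]
contact_force: [0.0, 0.5, -0.4]
finger_gap: 59.7
time_s: 22.7
tool_pos: [562.8, -108.3, 29.9]
orientation: [-0.204, 1.557, 0.201]
contact_force: [0.1, 0.4, 5.9]
finger_gap: 31.2
[ 562.84 -108.26   29.93]
```

View pics/g4.png

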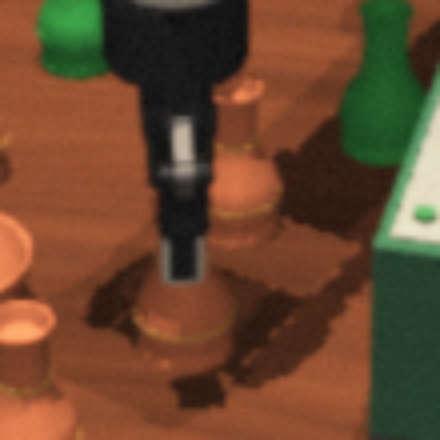

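```bash
python3 -m crank '[{"jaw":18,"tx":0,"ty":0,"tz":0,"turn":0},{"jaw":18,"tx":0,"ty":0,"tz":0,"turn":0},{"jaw":18,"tx":0,"ty":0,"tz":0,"turn":0}]' 40
```

```text
time_s: 23.0
tool_pos: [562.8, -108.2, 29.9]
orientation: [-0.204, 1.558, 0.201]
contact_force: [0.3, 0.4, 6.5]
finger_gap: 31.3
```

```bash
python3 -m crank '[{"jaw":50,"tx":0,"ty":0,"tz":0,"turn":0},{"jaw":50,"tx":0,"ty":0,"tz":0,"turn":0},{"jaw":50,"tx":0,"ty":0,"tz":0,"turn":0},{"jaw":50,"tx":4,"ty":0,"tz":0,"turn":0},{"jaw":50,"tx":3,"ty":0,"tz":0,"turn":0},{"jaw":50,"tx":0,"ty":0,"tz":0,"turn":0}]' 40;python3 -m crank '[{"jaw":18,"tx":0,"ty":0,"tz":0,"turn":0},{"jaw":18,"tx":0,"ty":0,"tz":0,"turn":0},{"jaw":18,"tx":0,"ty":0,"tz":0,"turn":0},{"jaw":18,"tx":0,"ty":0,"tz":0,"turn":0},{"jaw":18,"tx":0,"ty":0,"tz":0,"turn":0},{"jaw":18,"tx":0,"ty":0,"tz":0,"turn":0}]' 40
```

```text
time_s: 23.5
tool_pos: [560.0, -107.2, 19.4]
orientation: [-0.202, 1.563, 0.204]
contact_force: [-0.1, -0.5, -0.6]
finger_gap: 50.4
time_s: 24.0
tool_pos: [560.8, -107.5, 20.5]
orientation: [-0.203, 1.561, 0.203]
contact_force: [-0.4, -0.1, -1.6]
finger_gap: 28.2
```

```bash
python3 -m crank '[{"jaw":18,"tx":-10,"ty":0,"tz":0,"turn":0},{"jaw":18,"tx":-25,"ty":0,"tz":0,"turn":0},{"jaw":18,"tx":-35,"ty":0,"tz":0,"turn":0},{"jaw":18,"tx":-35,"ty":0,"tz":0,"turn":0},{"jaw":18,"tx":-35,"ty":0,"tz":0,"turn":0},{"jaw":18,"tx":-35,"ty":0,"tz":0,"turn":0},{"jaw":18,"tx":-30,"ty":0,"tz":0,"turn":0},{"jaw":18,"tx":-10,"ty":0,"tz":0,"turn":0},{"jaw":18,"tx":0,"ty":0,"tz":0,"turn":0},{"jaw":18,"tx":0,"ty":0,"tz":0,"turn":0}]' 40
python3 - <<'E'
from h import *
th=-.08;O=np.array([533.5,191.5]);c,s_=np.cos(th),np.sin(th)
for l in ((-42,70),(42,70),(-42,4),(42,4)):
  w=O+np.array([c*l[0]-s_*l[1],s_*l[0]+c*l[1]]);print(l,w)
  plan([w[0],w[1],235])
i=robot.get_image('scene');cv2.imwrite('pics/g5.png',i[60:340,200:560])
E
```

```text
time_s: 24.83
tool_pos: [560.6, -107.4, 234.9]
orientation: [-0.202, 1.562, 0.203]
contact_force: [0.4, 0.0, -2.0]
finger_gap: 28.2
(-42, 70) [497.23 264.63]
pos [ 560.59 -107.41  234.87] az 14.8 tilt [-0.  0. -1.] turn 0 shift xyz [  0.   375.89  33.69] len 377.4 q [-0.4   0.13  1.57 -0.    1.44 -0.66]
(42, 70) [580.96 257.92]
pos [ 560.59 -107.41  234.87] az 14.8 tilt [-0.  0. -1.] turn 0 shift xyz [ -0.05 348.03 112.94] len 365.9 q [-0.4   0.13  1.57 -0.    1.44 -0.66]
(-42, 4) [491.95 198.84]
pos [ 560.59 -107.41  234.87] az 14.8 tilt [-0.  0. -1.] turn 0 shift xyz [ -0.01 313.63  11.8 ] len 313.9 q [-0.4   0.13  1.57 -0.    1.44 -0.66]
(42, 4) [575.69 192.13]
pos [ 560.59 -107.41  234.87] az 14.8 tilt [-0.  0. -1.] turn 0 shift xyz [ -0.06 285.77  91.05] len 299.9 q [-0.4   0.13  1.57 -0.    1.44 -0.66]
```

View pics/g5.png

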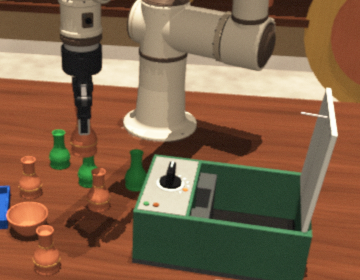

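```bash
python3 -m crank '[{"jaw":18,"tx":0,"ty":15,"tz":1,"turn":0},{"jaw":18,"tx":0,"ty":35,"tz":3,"turn":0},{"jaw":18,"tx":0,"ty":35,"tz":3,"turn":0},{"jaw":18,"tx":0,"ty":35,"tz":3,"turn":0},{"jaw":18,"tx":0,"ty":35,"tz":3,"turn":0},{"jaw":18,"tx":0,"ty":35,"tz":3,"turn":0},{"jaw":18,"tx":0,"ty":35,"tz":4,"turn":0},{"jaw":18,"tx":0,"ty":35,"tz":4,"turn":0},{"jaw":18,"tx":0,"ty":35,"tz":3,"turn":0},{"jaw":18,"tx":0,"ty":35,"tz":3,"turn":0},{"jaw":18,"tx":0,"ty":30,"tz":2,"turn":0},{"jaw":18,"tx":0,"ty":15,"tz":1,"turn":0}]' 40;python3 -m crank '[{"jaw":18,"tx":15,"ty":0,"tz":0,"turn":0},{"jaw":18,"tx":25,"ty":0,"tz":0,"turn":0},{"jaw":18,"tx":10,"ty":0,"tz":0,"turn":0},{"jaw":18,"tx":0,"ty":0,"tz":0,"turn":0},{"jaw":18,"tx":0,"ty":0,"tz":0,"turn":0}]' 40
python3 - <<'E'
from h import *
plan([497.2,264.6,33])
for c in('scene','top'):
  i=robot.get_image(c);cv2.imwrite('pics/g6%s.png'%c,i[100:340,300:560] if c=='scene' else cv2.resize(i[100:340,100:360],None,fx=2,fy=2))
E
```

```text
time_s: 25.88
tool_pos: [494.0, 267.1, 232.9]
orientation: [-0.205, 1.566, 0.206]
contact_force: [-0.1, -1.1, -1.4]
finger_gap: 27.9
time_s: 26.3
tool_pos: [495.8, 263.3, 184.1]
orientation: [-0.203, 1.565, 0.202]
contact_force: [0.1, 0.5, -0.3]
finger_gap: 28.4
pos [495.82 263.27 184.12] az 14.8 tilt [-0. -0. -1.] turn 0 shift xyz [151.11   0.92   2.22] len 151.1 q [0.27 0.14 1.66 0.   1.35 0.01]
```

View pics/g6scene.png

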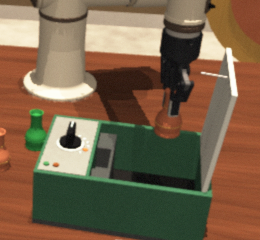

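View pics/g6top.png

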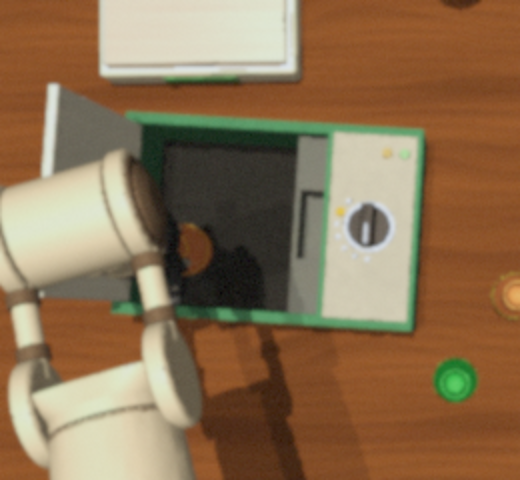

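```bash
python3 -m crank '[{"jaw":18,"tx":15,"ty":-5,"tz":0,"turn":0},{"jaw":18,"tx":25,"ty":0,"tz":0,"turn":0},{"jaw":18,"tx":25,"ty":0,"tz":0,"turn":0},{"jaw":18,"tx":20,"ty":0,"tz":0,"turn":0},{"jaw":18,"tx":0,"ty":0,"tz":0,"turn":0}]' 40
python3 - <<'E'
from h import *
plan([496.7,258.6,33])
for c in('scene','top'):
  i=robot.get_image(c);cv2.imwrite('pics/g7%s.png'%c,cv2.resize(i[100:340,300:560],None,fx=2,fy=2) if c=='scene' else cv2.resize(i[100:340,100:360],None,fx=2,fy=2))
E
```

```text
time_s: 26.82
tool_pos: [495.9, 257.6, 97.2]
orientation: [-0.203, 1.568, 0.202]
contact_force: [-0.8, 0.1, -2.2]
finger_gap: 28.0
pos [495.89 257.65  97.2 ] az 14.7 tilt [-0.01 -0.   -1.  ] turn 0 shift xyz [64.19  0.72  1.45] len 64.2 q [0.26 0.23 1.74 0.   1.18 0.01]
```

View pics/g7scene.png

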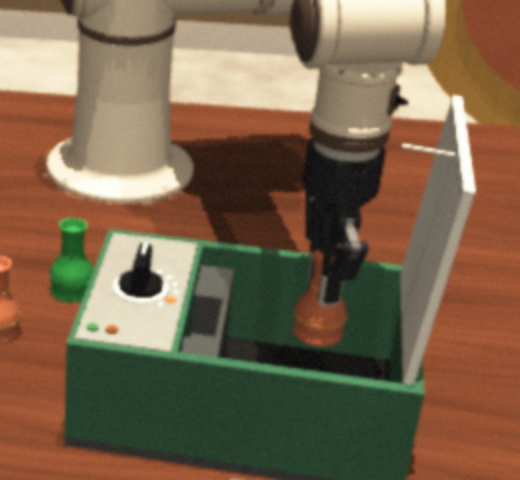

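View pics/g7top.png

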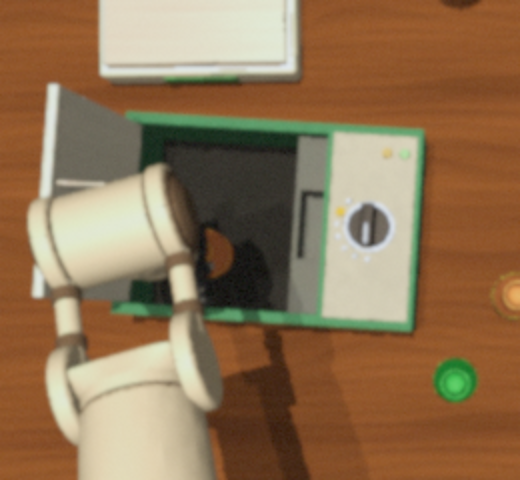

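```bash
python3 -m crank '[{"jaw":18,"tx":15,"ty":0,"tz":0,"turn":0},{"jaw":18,"tx":20,"ty":0,"tz":0,"turn":0},{"jaw":18,"tx":15,"ty":0,"tz":0,"turn":0},{"jaw":18,"tx":8,"ty":0,"tz":0,"turn":0},{"jaw":18,"tx":0,"ty":0,"tz":0,"turn":0},{"jaw":18,"tx":0,"ty":0,"tz":0,"turn":0}]' 40;python3 -m crank '[{"jaw":18,"tx":3,"ty":0,"tz":0,"turn":0},{"jaw":18,"tx":0,"ty":0,"tz":0,"turn":0}]' 40;python3 -m crank '[{"jaw":18,"tx":2,"ty":0,"tz":0,"turn":0},{"jaw":18,"tx":0,"ty":0,"tz":0,"turn":0}]' 40
```

```text
time_s: 27.42
tool_pos: [499.6, 258.9, 44.2]
orientation: [-0.202, 1.559, 0.203]
contact_force: [1.0, -0.2, -1.7]
finger_gap: 28.0
time_s: 27.58
tool_pos: [499.4, 258.9, 40.8]
orientation: [-0.202, 1.559, 0.203]
contact_force: [0.0, 0.1, -2.9]
finger_gap: 27.9
time_s: 27.75
tool_pos: [498.6, 258.7, 37.9]
orientation: [-0.203, 1.561, 0.203]
contact_force: [-0.1, -0.5, -1.1]
finger_gap: 28.2
```

```bash
python3 -m crank '[{"jaw":18,"tx":2.5,"ty":0,"tz":0,"turn":0},{"jaw":18,"tx":0,"ty":0,"tz":0,"turn":0}]' 40;python3 -m crank '[{"jaw":18,"tx":2,"ty":0,"tz":0,"turn":0},{"jaw":18,"tx":0,"ty":0,"tz":0,"turn":0}]' 40;python3 -m crank '[{"jaw":18,"tx":1.5,"ty":0,"tz":0,"turn":0},{"jaw":18,"tx":0,"ty":0,"tz":0,"turn":0}]' 40
```

```text
time_s: 27.92
tool_pos: [498.1, 258.6, 34.7]
orientation: [-0.203, 1.562, 0.203]
contact_force: [0.3, 0.0, -1.5]
finger_gap: 28.0
time_s: 28.08
tool_pos: [498.1, 258.5, 32.7]
orientation: [-0.203, 1.562, 0.203]
contact_force: [-0.3, -0.3, -0.5]
finger_gap: 28.0
time_s: 28.25
tool_pos: [498.7, 258.7, 32.2]
orientation: [-0.203, 1.561, 0.203]
contact_force: [-0.5, -1.0, 2.5]
finger_gap: 27.8
```

```bash
python3 -m crank '[{"jaw":32,"tx":0,"ty":0,"tz":0,"turn":0},{"jaw":40,"tx":0,"ty":0,"tz":0,"turn":0},{"jaw":48,"tx":0,"ty":0,"tz":0,"turn":0},{"jaw":48,"tx":0,"ty":0,"tz":0,"turn":0},{"jaw":48,"tx":-8,"ty":0,"tz":0,"turn":0},{"jaw":48,"tx":-20,"ty":0,"tz":0,"turn":0},{"jaw":48,"tx":-35,"ty":0,"tz":0,"turn":0},{"jaw":48,"tx":-35,"ty":0,"tz":0,"turn":0},{"jaw":48,"tx":-35,"ty":0,"tz":0,"turn":0},{"jaw":48,"tx":-35,"ty":0,"tz":0,"turn":0},{"jaw":48,"tx":-20,"ty":0,"tz":0,"turn":0},{"jaw":48,"tx":0,"ty":0,"tz":0,"turn":0}]'
python3 - <<'E'
from h import *
i=robot.get_image('top');cv2.imwrite('pics/g8.png',cv2.resize(i[130:280,140:330],None,fx=3,fy=3))
plan([443.5,-101.2,220])
E
```

```text
time_s: 29.25
tool_pos: [501.7, 259.6, 226.8]
orientation: [-0.201, 1.55, 0.204]
contact_force: [-0.1, 0.9, -0.1]
finger_gap: 48.2
pos [500.26 259.16 223.51] az 14.8 tilt [ 0.01  0.   -1.  ] turn 0 shift xyz [   2.47 -333.93 -146.91] len 364.8 q [0.26 0.11 1.61 0.   1.41 0.01]
```

View pics/g8.png

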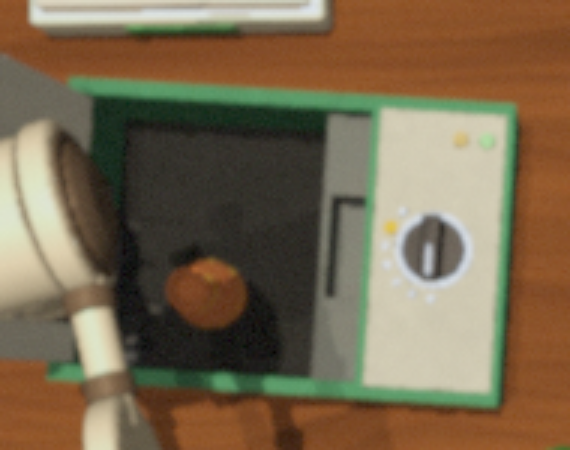

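```bash
python3 -m crank '[{"jaw":55,"tx":0,"ty":-17,"tz":-7,"turn":0},{"jaw":55,"tx":0,"ty":-33,"tz":-14.5,"turn":0},{"jaw":55,"tx":0,"ty":-33,"tz":-14.5,"turn":0},{"jaw":55,"tx":0,"ty":-33,"tz":-14.5,"turn":0},{"jaw":55,"tx":0,"ty":-33,"tz":-14.5,"turn":0},{"jaw":55,"tx":0,"ty":-33,"tz":-14.5,"turn":0},{"jaw":55,"tx":0,"ty":-33,"tz":-14.5,"turn":0},{"jaw":55,"tx":0,"ty":-33,"tz":-14.5,"turn":0},{"jaw":55,"tx":0,"ty":-33,"tz":-14.5,"turn":0},{"jaw":55,"tx":0,"ty":-33,"tz":-14.5,"turn":0},{"jaw":55,"tx":0,"ty":-20,"tz":-9.5,"turn":0},{"jaw":55,"tx":0,"ty":0,"tz":0,"turn":0}]';python3 -m crank '[{"jaw":55,"tx":20,"ty":0,"tz":0,"turn":0},{"jaw":55,"tx":35,"ty":0,"tz":0,"turn":0},{"jaw":55,"tx":30,"ty":0,"tz":0,"turn":0},{"jaw":55,"tx":15,"ty":0,"tz":0,"turn":0},{"jaw":55,"tx":0,"ty":0,"tz":0,"turn":0},{"jaw":55,"tx":0,"ty":0,"tz":0,"turn":0}]'
python3 - <<'E'
from h import *
p,R,s=state();plan([443.5,-101.2,20])
for c,o in (('scene',(240,190)),('top',(140,130))):
  i=robot.get_image(c)
  if c=='scene':
    im=cv2.resize(i[o[1]:o[1]+110,o[0]:o[0]+110],None,fx=4,fy=4)
    for X in (p,p+[0,0,27.5]):
      q=(proj(c,X)-o)*4;cv2.circle(im,(int(q[0]),int(q[1])),3,(0,255,0),-1)
  else: im=cv2.resize(i[o[1]:o[1]+140,o[0]:o[0]+180],None,fx=4,fy=4)
  cv2.imwrite('pics/h1%s.png'%c,im)
E
```

```text
time_s: 30.3
tool_pos: [440.0, -105.1, 218.2]
orientation: [-0.199, 1.564, 0.199]
contact_force: [0.2, -0.0, 0.1]
finger_gap: 54.7
time_s: 30.8
tool_pos: [440.5, -100.7, 118.4]
orientation: [-0.201, 1.564, 0.205]
contact_force: [0.4, -0.6, 0.0]
finger_gap: 55.1
pos [ 440.46 -100.74  118.44] az 14.8 tilt [-0.  0. -1.] turn 0 shift xyz [98.43 -1.47  3.05] len 98.5 q [-0.49 -0.08  2.02  0.    1.21 -0.75]
```

View pics/h1scene.png

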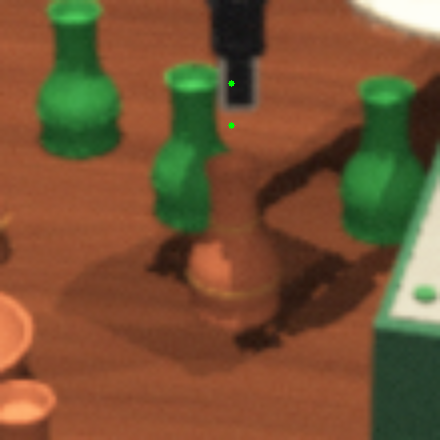

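View pics/h1top.png

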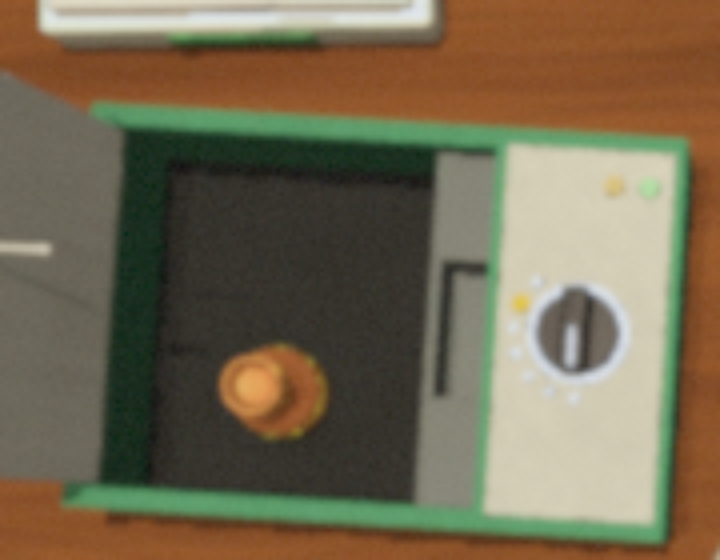

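```bash
python3 -m crank '[{"jaw":55,"tx":20,"ty":-1.5,"tz":3,"turn":0},{"jaw":55,"tx":30,"ty":0,"tz":0,"turn":0},{"jaw":55,"tx":25,"ty":0,"tz":0,"turn":0},{"jaw":55,"tx":15,"ty":0,"tz":0,"turn":0},{"jaw":55,"tx":7.5,"ty":0,"tz":0,"turn":0},{"jaw":55,"tx":0,"ty":0,"tz":0,"turn":0},{"jaw":55,"tx":0,"ty":0,"tz":0,"turn":0}]' 40;python3 -m crank '[{"jaw":18,"tx":0,"ty":0,"tz":0,"turn":0},{"jaw":18,"tx":0,"ty":0,"tz":0,"turn":0},{"jaw":18,"tx":0,"ty":0,"tz":0,"turn":0},{"jaw":18,"tx":0,"ty":0,"tz":0,"turn":0},{"jaw":18,"tx":0,"ty":0,"tz":0,"turn":0},{"jaw":18,"tx":0,"ty":0,"tz":0,"turn":0}]' 40
```

```text
time_s: 31.48
tool_pos: [445.9, -103.0, 23.4]
orientation: [-0.204, 1.56, 0.202]
contact_force: [-0.5, 0.3, 0.4]
finger_gap: 55.0
time_s: 31.98
tool_pos: [445.9, -103.3, 23.7]
orientation: [-0.204, 1.559, 0.201]
contact_force: [-2.3, 0.6, 6.6]
finger_gap: 28.3
```

```bash
python3 -m crank '[{"jaw":45,"tx":0,"ty":0,"tz":0,"turn":0},{"jaw":45,"tx":0,"ty":0,"tz":0,"turn":0},{"jaw":45,"tx":0,"ty":0,"tz":0,"turn":0},{"jaw":45,"tx":2,"ty":0,"tz":0,"turn":0},{"jaw":45,"tx":0,"ty":0,"tz":0,"turn":0}]' 40;python3 -m crank '[{"jaw":18,"tx":0,"ty":0,"tz":0,"turn":0},{"jaw":18,"tx":0,"ty":0,"tz":0,"turn":0},{"jaw":18,"tx":0,"ty":0,"tz":0,"turn":0},{"jaw":18,"tx":0,"ty":0,"tz":0,"turn":0},{"jaw":18,"tx":0,"ty":0,"tz":0,"turn":0},{"jaw":18,"tx":0,"ty":0,"tz":0,"turn":0}]' 40
```

```text
time_s: 32.4
tool_pos: [444.5, -102.3, 19.7]
orientation: [-0.202, 1.562, 0.203]
contact_force: [0.6, 0.7, 0.2]
finger_gap: 45.0
time_s: 32.9
tool_pos: [444.7, -102.5, 20.0]
orientation: [-0.203, 1.561, 0.203]
contact_force: [-1.1, 0.6, -1.6]
finger_gap: 27.8
```

```bash
python3 -m crank '[{"jaw":18,"tx":-10,"ty":0,"tz":0,"turn":0},{"jaw":18,"tx":-25,"ty":0,"tz":0,"turn":0},{"jaw":18,"tx":-35,"ty":0,"tz":0,"turn":0},{"jaw":18,"tx":-35,"ty":0,"tz":0,"turn":0},{"jaw":18,"tx":-35,"ty":0,"tz":0,"turn":0},{"jaw":18,"tx":-35,"ty":0,"tz":0,"turn":0},{"jaw":18,"tx":-30,"ty":0,"tz":0,"turn":0},{"jaw":18,"tx":-10,"ty":0,"tz":0,"turn":0},{"jaw":18,"tx":0,"ty":0,"tz":0,"turn":0},{"jaw":18,"tx":0,"ty":0,"tz":0,"turn":0}]' 40
python3 - <<'E'
from h import *
plan([580.5,251.9,235])
E
```

```text
time_s: 33.73
tool_pos: [444.4, -102.3, 234.2]
orientation: [-0.202, 1.562, 0.203]
contact_force: [0.2, 0.1, -1.1]
finger_gap: 28.0
pos [ 444.39 -102.29  234.2 ] az 14.8 tilt [-0.  0. -1.] turn 0 shift xyz [ -0.74 307.72 222.  ] len 379.4 q [-0.49 -0.18  1.87  0.    1.45 -0.75]
```

```bash
python3 -m crank '[{"jaw":18,"tx":0,"ty":12,"tz":8.5,"turn":0},{"jaw":18,"tx":0,"ty":28.4,"tz":20.5,"turn":0},{"jaw":18,"tx":0,"ty":28.4,"tz":20.5,"turn":0},{"jaw":18,"tx":0,"ty":28.4,"tz":20.5,"turn":0},{"jaw":18,"tx":0,"ty":28.4,"tz":20.5,"turn":0},{"jaw":18,"tx":0,"ty":28.4,"tz":20.5,"turn":0},{"jaw":18,"tx":0,"ty":28.4,"tz":20.5,"turn":0},{"jaw":18,"tx":0,"ty":28.4,"tz":20.5,"turn":0},{"jaw":18,"tx":0,"ty":28.4,"tz":20.5,"turn":0},{"jaw":18,"tx":0,"ty":28.4,"tz":20.5,"turn":0},{"jaw":18,"tx":0,"ty":28.4,"tz":20.5,"turn":0},{"jaw":18,"tx":0,"ty":11.5,"tz":8.5,"turn":0}]' 40;python3 -m crank '[{"jaw":18,"tx":0,"ty":0,"tz":0,"turn":0},{"jaw":18,"tx":20,"ty":0,"tz":0,"turn":0},{"jaw":18,"tx":30,"ty":0,"tz":0,"turn":0},{"jaw":18,"tx":30,"ty":0,"tz":0,"turn":0},{"jaw":18,"tx":20,"ty":0,"tz":0,"turn":0},{"jaw":18,"tx":0,"ty":0,"tz":0,"turn":0},{"jaw":18,"tx":0,"ty":0,"tz":0,"turn":0}]' 40
python3 - <<'E'
from h import *
plan([580.5,251.9,38])
for c in('scene','top'):
  i=robot.get_image(c);cv2.imwrite('pics/h2%s.png'%c,cv2.resize(i[100:340,300:560],None,fx=2,fy=2) if c=='scene' else cv2.resize(i[100:340,100:360],None,fx=2,fy=2))
E
```

```text
time_s: 34.73
tool_pos: [579.5, 255.1, 230.5]
orientation: [-0.204, 1.567, 0.206]
contact_force: [-0.5, 0.6, -2.3]
finger_gap: 27.9
time_s: 35.32
tool_pos: [578.6, 250.2, 132.0]
orientation: [-0.203, 1.568, 0.202]
contact_force: [0.4, -0.3, -2.3]
finger_gap: 27.9
pos [578.6  250.18 131.98] az 14.7 tilt [-0.01 -0.   -1.  ] turn 0 shift xyz [93.97  1.18  2.9 ] len 94.0 q [ 0.22  0.36  1.5  -0.    1.29 -0.04]
```

View pics/h2scene.png

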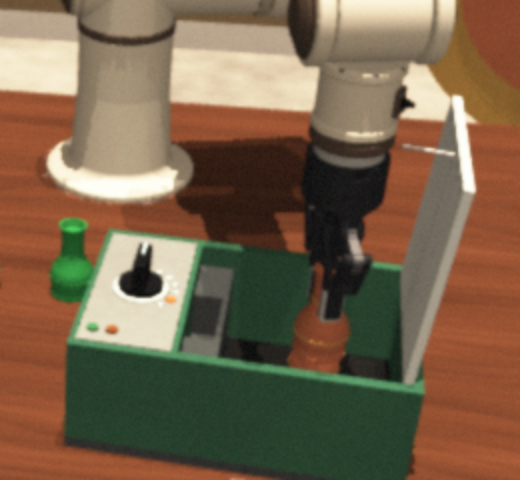

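View pics/h2top.png

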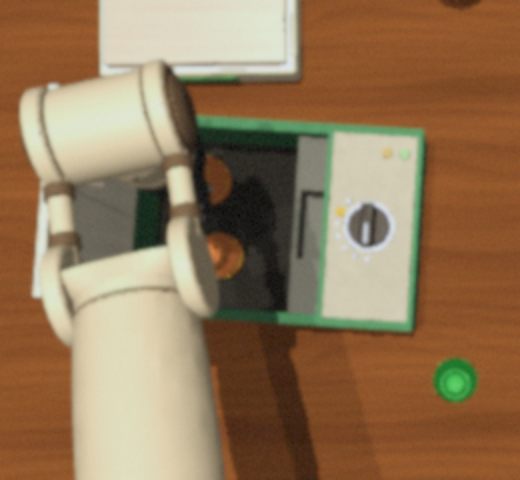

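```bash
python3 -m crank '[{"jaw":18,"tx":0,"ty":-7,"tz":4,"turn":0},{"jaw":18,"tx":0,"ty":-6.5,"tz":3.7,"turn":0},{"jaw":18,"tx":20,"ty":0,"tz":0,"turn":0},{"jaw":18,"tx":30,"ty":0,"tz":0,"turn":0},{"jaw":18,"tx":25,"ty":0,"tz":0,"turn":0},{"jaw":18,"tx":15,"ty":0,"tz":0,"turn":0},{"jaw":18,"tx":0,"ty":0,"tz":0,"turn":0},{"jaw":18,"tx":0,"ty":0,"tz":0,"turn":0}]' 40;python3 -m crank '[{"jaw":18,"tx":3,"ty":0,"tz":0,"turn":0},{"jaw":18,"tx":0,"ty":0,"tz":0,"turn":0}]' 40;python3 -m crank '[{"jaw":18,"tx":2,"ty":0,"tz":0,"turn":0},{"jaw":18,"tx":0,"ty":0,"tz":0,"turn":0}]' 40
```

```text
time_s: 36.08
tool_pos: [589.2, 239.6, 43.4]
orientation: [-0.203, 1.569, 0.203]
contact_force: [-8.8, 0.3, -1.7]
finger_gap: 27.8
time_s: 36.25
tool_pos: [589.6, 240.5, 43.0]
orientation: [-0.202, 1.567, 0.204]
contact_force: [-14.9, 1.9, 5.4]
finger_gap: 27.5
time_s: 36.42
tool_pos: [589.7, 240.9, 42.5]
orientation: [-0.203, 1.566, 0.204]
contact_force: [-20.9, 1.0, 14.3]
finger_gap: 27.8
```

```bash
python3 -m crank '[{"jaw":18,"tx":-8,"ty":0,"tz":0,"turn":0},{"jaw":18,"tx":-8,"ty":0,"tz":0,"turn":0},{"jaw":18,"tx":0,"ty":0,"tz":0,"turn":0}]' 40
python3 - <<'E'
from h import *
p,R,s=state();plan([589.5,239.1,33])
for c in('scene','top'):
  i=robot.get_image(c);cv2.imwrite('pics/h3%s.png'%c,cv2.resize(i[180:340,330:530],None,fx=3.5,fy=3.5) if c=='scene' else cv2.resize(i[100:340,100:360],None,fx=2,fy=2))
E
```

```text
time_s: 36.67
tool_pos: [594.8, 240.3, 59.4]
orientation: [-0.202, 1.555, 0.202]
contact_force: [0.1, -0.4, -1.6]
finger_gap: 27.5
pos [594.76 240.28  59.36] az 14.8 tilt [ 0.01  0.   -1.  ] turn 0 shift xyz [26.33  0.22 -5.55] len 26.9 q [ 0.2   0.46  1.52 -0.    1.15 -0.06]
```

View pics/h3scene.png

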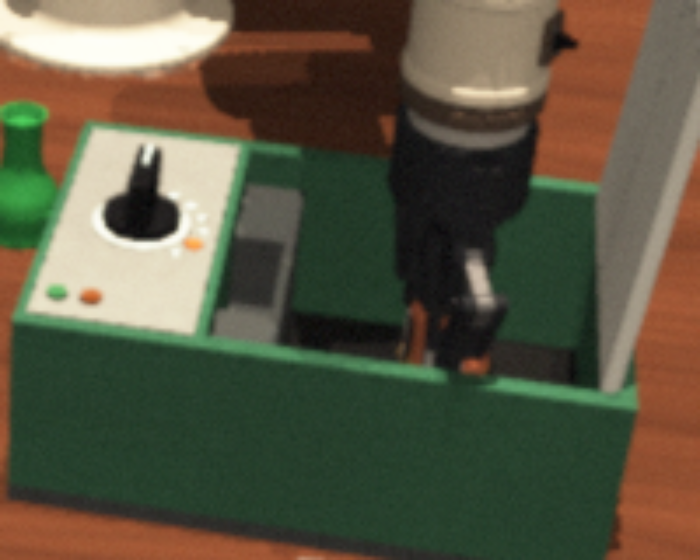

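View pics/h3top.png

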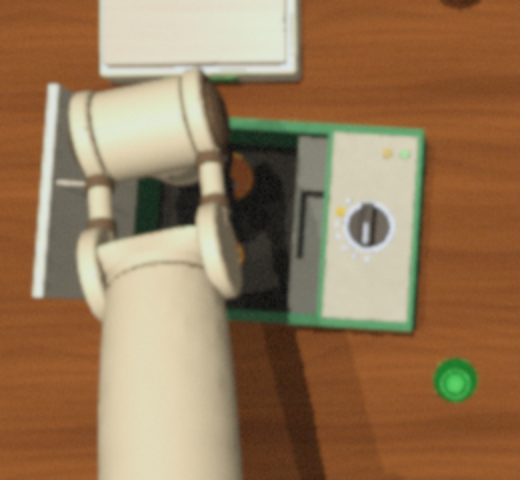

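The gripper's knuckle touched the +x wall. I've backed off and will use a spot further in, at machine (40,46).

```bash
python3 -m crank '[{"jaw":18,"tx":-4,"ty":0,"tz":0,"turn":0},{"jaw":18,"tx":0,"ty":0,"tz":0,"turn":0},{"jaw":18,"tx":0,"ty":0,"tz":0,"turn":0}]' 40
python3 - <<'E'
from h import *
plan([577.1,234.2,40])
E
```

```text
time_s: 37.02
tool_pos: [592.0, 240.3, 60.1]
orientation: [-0.203, 1.561, 0.202]
contact_force: [0.3, 0.3, -1.5]
finger_gap: 27.7
pos [591.99 240.26  60.08] az 14.8 tilt [ 0. -0. -1.] turn 0 shift xyz [ 20.08  -2.06 -15.94] len 25.7 q [ 0.2   0.46  1.52 -0.    1.16 -0.06]
```

```bash
python3 -m crank '[{"jaw":18,"tx":0,"ty":-1,"tz":-8,"turn":0},{"jaw":18,"tx":0,"ty":-1,"tz":-8,"turn":0},{"jaw":18,"tx":7,"ty":0,"tz":0,"turn":0},{"jaw":18,"tx":7,"ty":0,"tz":0,"turn":0},{"jaw":18,"tx":5,"ty":0,"tz":0,"turn":0},{"jaw":18,"tx":0,"ty":0,"tz":0,"turn":0},{"jaw":18,"tx":0,"ty":0,"tz":0,"turn":0}]' 40;python3 -m crank '[{"jaw":18,"tx":3,"ty":0,"tz":0,"turn":0},{"jaw":18,"tx":0,"ty":0,"tz":0,"turn":0}]' 40;python3 -m crank '[{"jaw":18,"tx":3,"ty":0,"tz":0,"turn":0},{"jaw":18,"tx":0,"ty":0,"tz":0,"turn":0}]' 40
```

```text
time_s: 37.6
tool_pos: [576.6, 234.3, 40.1]
orientation: [-0.203, 1.563, 0.203]
contact_force: [-0.4, -0.4, -1.8]
finger_gap: 27.3
time_s: 37.77
tool_pos: [576.9, 234.4, 37.8]
orientation: [-0.203, 1.561, 0.203]
contact_force: [-0.1, 0.2, -1.8]
finger_gap: 27.7
time_s: 37.93
tool_pos: [576.7, 234.3, 34.7]
orientation: [-0.203, 1.562, 0.203]
contact_force: [-0.7, 0.3, -2.3]
finger_gap: 27.8
```

```bash
python3 -m crank '[{"jaw":18,"tx":2,"ty":0,"tz":0,"turn":0},{"jaw":18,"tx":0,"ty":0,"tz":0,"turn":0}]' 40;python3 -m crank '[{"jaw":18,"tx":1.5,"ty":0,"tz":0,"turn":0},{"jaw":18,"tx":0,"ty":0,"tz":0,"turn":0}]' 40
```

```text
time_s: 38.1
tool_pos: [576.7, 234.3, 32.8]
orientation: [-0.203, 1.562, 0.203]
contact_force: [-0.5, -0.6, -1.9]
finger_gap: 27.8
time_s: 38.27
tool_pos: [577.1, 234.4, 32.1]
orientation: [-0.203, 1.561, 0.203]
contact_force: [-1.5, 0.3, 1.1]
finger_gap: 27.7
```

```bash
python3 -m crank '[{"jaw":32,"tx":0,"ty":0,"tz":0,"turn":0},{"jaw":40,"tx":0,"ty":0,"tz":0,"turn":0},{"jaw":46,"tx":0,"ty":0,"tz":0,"turn":0},{"jaw":46,"tx":0,"ty":0,"tz":0,"turn":0},{"jaw":46,"tx":-8,"ty":0,"tz":0,"turn":0},{"jaw":46,"tx":-20,"ty":0,"tz":0,"turn":0},{"jaw":46,"tx":-35,"ty":0,"tz":0,"turn":0},{"jaw":46,"tx":-35,"ty":0,"tz":0,"turn":0},{"jaw":46,"tx":-35,"ty":0,"tz":0,"turn":0},{"jaw":46,"tx":-35,"ty":0,"tz":0,"turn":0},{"jaw":46,"tx":-20,"ty":0,"tz":0,"turn":0},{"jaw":46,"tx":0,"ty":0,"tz":0,"turn":0}]'
python3 - <<'E'
from h import *
i=robot.get_image('scene');cv2.imwrite('pics/h4.png',cv2.resize(i[180:340,200:520],None,fx=2.5,fy=2.5))
robot.get_image('top')
for uv,p in spots('vase1','top'): print('t',uv,round(p,2),ray('top',uv,0)[:2])
plan([675.5,-165.5,220])
E
```

```text
time_s: 39.27
tool_pos: [580.3, 235.1, 227.5]
orientation: [-0.202, 1.549, 0.203]
contact_force: [0.2, 0.7, 0.5]
finger_gap: 46.1
t [222.1 198. ] 0.97 [576.27 233.41]
t [380.5 157.6] 0.93 [ 671.33 -167.1 ]
t [371.3 285.6] 0.83 [ 349.69 -136.74]
t [325.4 288. ] 0.78 [345.91 -21.96]
t [209.3 229.1] 0.7 [498.61 266.25]
t [423.5 256.3] 0.69 [ 420.36 -269.19]
pos [576.48 234.26 219.11] az 14.8 tilt [-0. -0. -1.] turn 0 shift xyz [  -0.9 -411.8   -6.3] len 411.8 q [ 0.19  0.27  1.44  0.    1.43 -0.07]
```

View pics/h4.png

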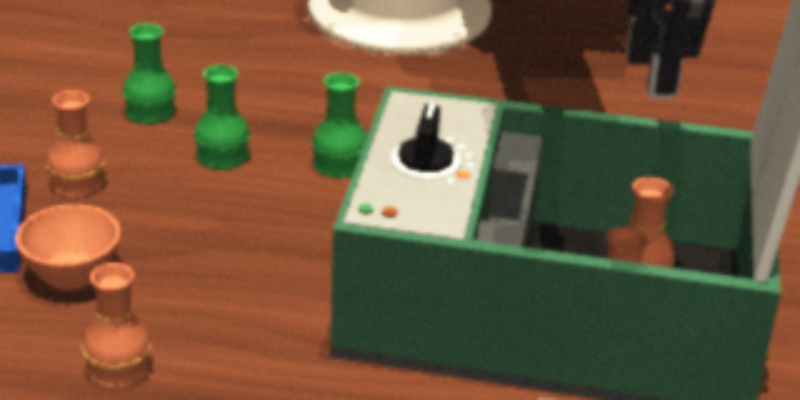

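Run:
```python
from h import *
for X in ([498.5,258.7,107],[498.5,258.7,40],[577,234.3,107],[577,234.3,40]): print((proj('scene',X)-(200,180))*2.5)
i=robot.get_image('scene');cv2.imwrite('pics/h5.png',cv2.resize(i[230:310,400:520],None,fx=6,fy=6,interpolation=cv2.INTER_CUBIC))
i=robot.get_image('top');cv2.imwrite('pics/h6.png',cv2.resize(i[140:280,140:320],None,fx=4,fy=4,interpolation=cv2.INTER_CUBIC))
```

```text
[650.95 185.56]
[641.03 249.58]
[624.13 236.6 ]
[614.47 302.37]
```

View pics/h5.png

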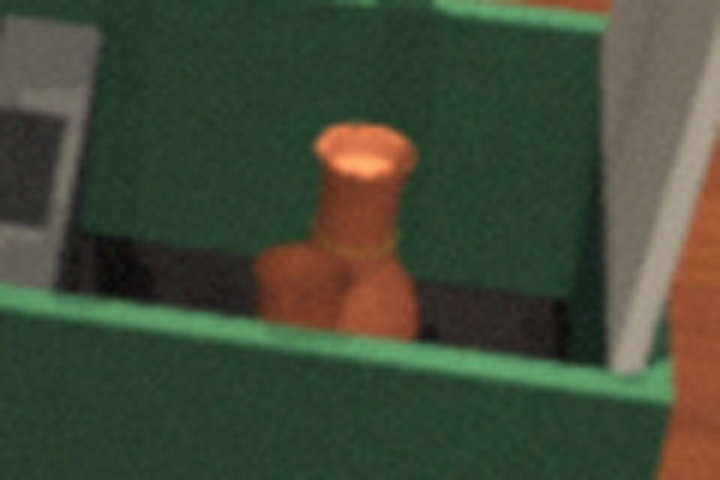

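View pics/h6.png

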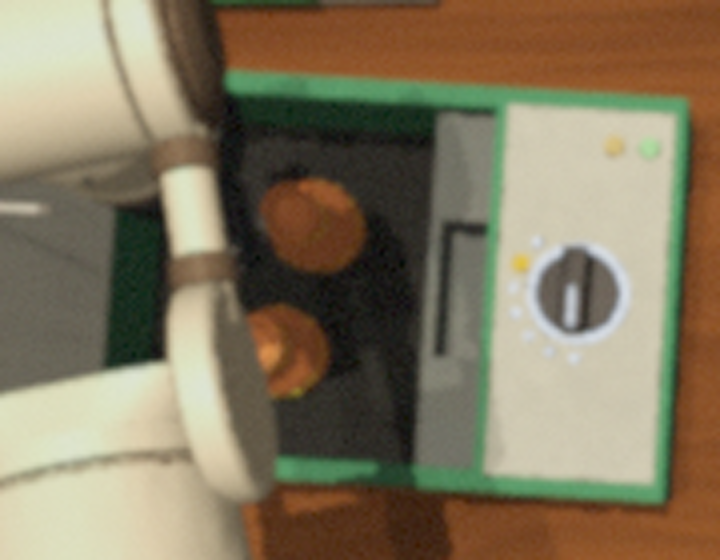

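```bash
python3 -m crank '[{"jaw":55,"tx":0,"ty":-18,"tz":0,"turn":0},{"jaw":55,"tx":0,"ty":-37,"tz":-0.5,"turn":0},{"jaw":55,"tx":0,"ty":-38,"tz":-0.5,"turn":0},{"jaw":55,"tx":0,"ty":-38,"tz":-0.5,"turn":0},{"jaw":55,"tx":0,"ty":-38,"tz":-1,"turn":0},{"jaw":55,"tx":0,"ty":-38,"tz":-0.5,"turn":0},{"jaw":55,"tx":0,"ty":-38,"tz":-0.5,"turn":0},{"jaw":55,"tx":0,"ty":-38,"tz":-1,"turn":0},{"jaw":55,"tx":0,"ty":-38,"tz":-0.5,"turn":0},{"jaw":55,"tx":0,"ty":-38,"tz":-0.5,"turn":0},{"jaw":55,"tx":0,"ty":-35,"tz":-0.5,"turn":0},{"jaw":55,"tx":0,"ty":-17,"tz":0,"turn":0}]';python3 -m crank '[{"jaw":55,"tx":0,"ty":0,"tz":0,"turn":0},{"jaw":55,"tx":20,"ty":0,"tz":0,"turn":0},{"jaw":55,"tx":35,"ty":0,"tz":0,"turn":0},{"jaw":55,"tx":30,"ty":0,"tz":0,"turn":0},{"jaw":55,"tx":15,"ty":0,"tz":0,"turn":0},{"jaw":55,"tx":0,"ty":0,"tz":0,"turn":0},{"jaw":55,"tx":0,"ty":0,"tz":0,"turn":0}]'
python3 - <<'E'
from h import *
p,R,s=state();plan([675,-165.5,20])
o=(190,230);i=robot.get_image('scene')
im=cv2.resize(i[o[1]:o[1]+110,o[0]:o[0]+110],None,fx=4,fy=4)
for X in (p,p+[0,0,27.5]):
      q=(proj('scene',X)-o)*4;cv2.circle(im,(int(q[0]),int(q[1])),3,(0,255,0),-1)
cv2.imwrite('pics/i1.png',im)
E
```

```text
time_s: 40.52
tool_pos: [675.2, -168.9, 217.1]
orientation: [-0.2, 1.565, 0.2]
contact_force: [0.4, 0.1, 0.7]
finger_gap: 55.0
time_s: 41.1
tool_pos: [674.8, -163.1, 117.8]
orientation: [-0.202, 1.565, 0.205]
contact_force: [0.3, 0.1, 0.3]
finger_gap: 54.8
pos [ 674.77 -163.11  117.82] az 14.8 tilt [-0.  0. -1.] turn 0 shift xyz [97.81 -2.63 -0.1 ] len 97.8 q [-0.41  0.53  1.3   0.    1.31 -0.67]
```

View pics/i1.png

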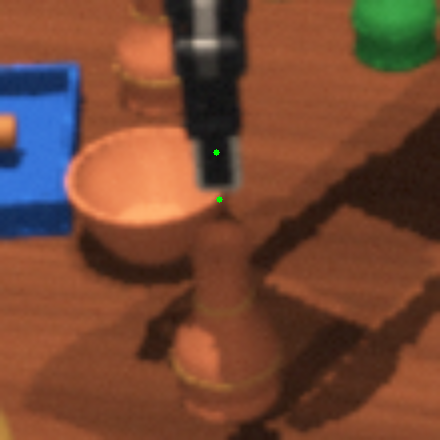

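```bash
python3 -m crank '[{"jaw":55,"tx":20,"ty":-1,"tz":0,"turn":0},{"jaw":55,"tx":30,"ty":0,"tz":0,"turn":0},{"jaw":55,"tx":25,"ty":0,"tz":0,"turn":0},{"jaw":55,"tx":15,"ty":0,"tz":0,"turn":0},{"jaw":55,"tx":8,"ty":0,"tz":0,"turn":0},{"jaw":55,"tx":0,"ty":0,"tz":0,"turn":0},{"jaw":55,"tx":0,"ty":0,"tz":0,"turn":0},{"jaw":55,"tx":0,"ty":0,"tz":0,"turn":0}]' 40;python3 -m crank '[{"jaw":18,"tx":0,"ty":0,"tz":0,"turn":0},{"jaw":18,"tx":0,"ty":0,"tz":0,"turn":0},{"jaw":18,"tx":0,"ty":0,"tz":0,"turn":0},{"jaw":18,"tx":0,"ty":0,"tz":0,"turn":0},{"jaw":18,"tx":0,"ty":0,"tz":0,"turn":0},{"jaw":18,"tx":0,"ty":0,"tz":0,"turn":0}]' 40
```

```text
time_s: 41.82
tool_pos: [678.0, -166.2, 24.2]
orientation: [-0.204, 1.558, 0.201]
contact_force: [-0.2, -0.1, 0.3]
finger_gap: 55.2
time_s: 42.32
tool_pos: [677.2, -166.0, 23.3]
orientation: [-0.204, 1.559, 0.202]
contact_force: [-1.7, 0.0, 6.8]
finger_gap: 27.9
```

```bash
python3 -m crank '[{"jaw":45,"tx":0,"ty":0,"tz":0,"turn":0},{"jaw":45,"tx":0,"ty":0,"tz":0,"turn":0},{"jaw":45,"tx":0,"ty":0,"tz":0,"turn":0},{"jaw":45,"tx":2,"ty":0,"tz":-1,"turn":0},{"jaw":45,"tx":0,"ty":0,"tz":0,"turn":0}]' 40;python3 -m crank '[{"jaw":18,"tx":0,"ty":0,"tz":0,"turn":0},{"jaw":18,"tx":0,"ty":0,"tz":0,"turn":0},{"jaw":18,"tx":0,"ty":0,"tz":0,"turn":0},{"jaw":18,"tx":0,"ty":0,"tz":0,"turn":0},{"jaw":18,"tx":0,"ty":0,"tz":0,"turn":0},{"jaw":18,"tx":0,"ty":0,"tz":0,"turn":0}]' 40
```

```text
time_s: 42.73
tool_pos: [674.6, -165.6, 18.7]
orientation: [-0.202, 1.563, 0.203]
contact_force: [-1.1, 0.0, -0.2]
finger_gap: 45.3
time_s: 43.23
tool_pos: [675.1, -165.8, 19.4]
orientation: [-0.202, 1.562, 0.203]
contact_force: [0.6, 0.2, -1.4]
finger_gap: 27.5
```

```bash
python3 -m crank '[{"jaw":18,"tx":-10,"ty":0,"tz":0,"turn":0},{"jaw":18,"tx":-25,"ty":0,"tz":0,"turn":0},{"jaw":18,"tx":-35,"ty":0,"tz":0,"turn":0},{"jaw":18,"tx":-35,"ty":0,"tz":0,"turn":0},{"jaw":18,"tx":-35,"ty":0,"tz":0,"turn":0},{"jaw":18,"tx":-35,"ty":0,"tz":0,"turn":0},{"jaw":18,"tx":-30,"ty":0,"tz":0,"turn":0},{"jaw":18,"tx":-10,"ty":0,"tz":0,"turn":0},{"jaw":18,"tx":0,"ty":0,"tz":0,"turn":0},{"jaw":18,"tx":0,"ty":0,"tz":0,"turn":0}]' 40
python3 - <<'E'
from h import *
th=-.08;O=np.array([533.5,191.5]);c,s_=np.cos(th),np.sin(th)
for l in ((-44,1),(14,-7)):
  w=O+np.array([c*l[0]-s_*l[1],s_*l[0]+c*l[1]]);print(l,w)
  plan([w[0],w[1],235])
E
```

```text
time_s: 44.07
tool_pos: [675.0, -165.7, 233.7]
orientation: [-0.202, 1.562, 0.203]
contact_force: [0.7, -0.3, -1.8]
finger_gap: 28.0
(-44, 1) [489.72 196.01]
pos [ 674.97 -165.67  233.7 ] az 14.8 tilt [-0.  0. -1.] turn 0 shift xyz [ -1.03 396.99 -86.81] len 406.4 q [-0.41  0.45  1.17 -0.    1.51 -0.67]
(14, -7) [546.9 183.4]
pos [ 674.97 -165.67  233.7 ] az 14.8 tilt [-0.  0. -1.] turn 0 shift xyz [ -1.08 370.2  -34.74] len 371.8 q [-0.41  0.45  1.17 -0.    1.51 -0.67]
```

```bash
python3 -m crank '[{"jaw":18,"tx":0,"ty":17,"tz":-3.5,"turn":0},{"jaw":18,"tx":0,"ty":36.3,"tz":-8,"turn":0},{"jaw":18,"tx":0,"ty":36.3,"tz":-8,"turn":0},{"jaw":18,"tx":0,"ty":36.3,"tz":-8,"turn":0},{"jaw":18,"tx":0,"ty":36.3,"tz":-8,"turn":0},{"jaw":18,"tx":0,"ty":36.3,"tz":-8,"turn":0},{"jaw":18,"tx":0,"ty":36.3,"tz":-8,"turn":0},{"jaw":18,"tx":0,"ty":36.3,"tz":-8,"turn":0},{"jaw":18,"tx":0,"ty":36.3,"tz":-8,"turn":0},{"jaw":18,"tx":0,"ty":36.3,"tz":-8,"turn":0},{"jaw":18,"tx":0,"ty":36.3,"tz":-8,"turn":0},{"jaw":18,"tx":0,"ty":17,"tz":-3.3,"turn":0}]' 40;python3 -m crank '[{"jaw":18,"tx":0,"ty":0,"tz":0,"turn":0},{"jaw":18,"tx":15,"ty":0,"tz":0,"turn":0},{"jaw":18,"tx":25,"ty":0,"tz":0,"turn":0},{"jaw":18,"tx":15,"ty":0,"tz":0,"turn":0},{"jaw":18,"tx":0,"ty":0,"tz":0,"turn":0},{"jaw":18,"tx":0,"ty":0,"tz":0,"turn":0}]' 40
python3 - <<'E'
from h import *
plan([489.7,196,40])
for c in('scene','top'):
  i=robot.get_image(c);cv2.imwrite('pics/i2%s.png'%c,cv2.resize(i[100:340,300:560],None,fx=2,fy=2) if c=='scene' else cv2.resize(i[100:340,100:360],None,fx=2,fy=2))
E
```

```text
time_s: 45.07
tool_pos: [485.8, 198.9, 231.0]
orientation: [-0.204, 1.568, 0.206]
contact_force: [-0.0, -0.7, -1.4]
finger_gap: 28.0
time_s: 45.57
tool_pos: [488.4, 195.0, 176.9]
orientation: [-0.202, 1.567, 0.202]
contact_force: [-0.2, 0.3, -1.2]
finger_gap: 27.7
pos [488.39 195.01 176.92] az 14.7 tilt [-0.01 -0.   -1.  ] turn 0 shift xyz [136.91   0.58   2.29] len 136.9 q [ 0.15  0.06  1.76 -0.    1.33 -0.11]
```

View pics/i2scene.png

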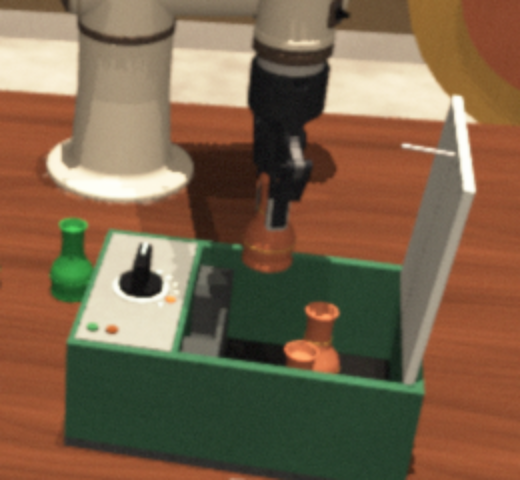

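View pics/i2top.png

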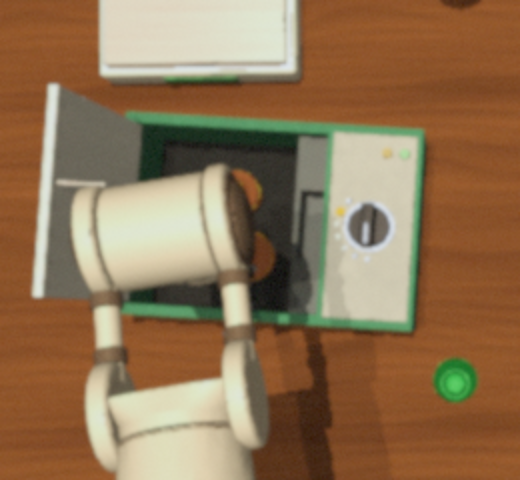

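```bash
python3 -m crank '[{"jaw":18,"tx":20,"ty":0.5,"tz":0,"turn":0},{"jaw":18,"tx":30,"ty":0,"tz":0,"turn":0},{"jaw":18,"tx":30,"ty":0,"tz":0,"turn":0},{"jaw":18,"tx":25,"ty":0,"tz":0,"turn":0},{"jaw":18,"tx":18,"ty":0,"tz":0,"turn":0},{"jaw":18,"tx":9,"ty":0,"tz":0,"turn":0},{"jaw":18,"tx":0,"ty":0,"tz":0,"turn":0},{"jaw":18,"tx":0,"ty":0,"tz":0,"turn":0},{"jaw":18,"tx":0,"ty":0,"tz":0,"turn":0}]' 40;python3 -m crank '[{"jaw":18,"tx":3,"ty":0,"tz":0,"turn":0},{"jaw":18,"tx":0,"ty":0,"tz":0,"turn":0}]' 40;python3 -m crank '[{"jaw":18,"tx":3,"ty":0,"tz":0,"turn":0},{"jaw":18,"tx":0,"ty":0,"tz":0,"turn":0}]' 40
```

```text
time_s: 46.42
tool_pos: [491.7, 196.6, 49.6]
orientation: [-0.202, 1.558, 0.203]
contact_force: [0.5, -0.7, -1.5]
finger_gap: 27.6
time_s: 46.58
tool_pos: [490.7, 196.5, 45.6]
orientation: [-0.203, 1.559, 0.203]
contact_force: [-1.4, 0.3, -2.1]
finger_gap: 27.7
time_s: 46.75
tool_pos: [489.8, 196.4, 41.5]
orientation: [-0.203, 1.561, 0.203]
contact_force: [-0.0, -0.1, -1.6]
finger_gap: 27.6
```

```bash
python3 -m crank '[{"jaw":18,"tx":3,"ty":0,"tz":0,"turn":0},{"jaw":18,"tx":2,"ty":0,"tz":0,"turn":0},{"jaw":18,"tx":0,"ty":0,"tz":0,"turn":0}]' 40;python3 -m crank '[{"jaw":18,"tx":2,"ty":0,"tz":0,"turn":0},{"jaw":18,"tx":0,"ty":0,"tz":0,"turn":0}]' 40;python3 -m crank '[{"jaw":18,"tx":1.5,"ty":0,"tz":0,"turn":0},{"jaw":18,"tx":0,"ty":0,"tz":0,"turn":0}]' 40
```

```text
time_s: 47.0
tool_pos: [489.4, 196.3, 35.9]
orientation: [-0.203, 1.562, 0.203]
contact_force: [-0.7, 0.5, -0.7]
finger_gap: 27.7
time_s: 47.17
tool_pos: [489.6, 196.4, 34.2]
orientation: [-0.203, 1.562, 0.203]
contact_force: [-0.5, 0.2, -1.9]
finger_gap: 27.6
time_s: 47.33
tool_pos: [489.7, 196.4, 32.9]
orientation: [-0.203, 1.562, 0.203]
contact_force: [-0.1, -0.1, -1.5]
finger_gap: 28.1
```

```bash
python3 -m crank '[{"jaw":18,"tx":1.5,"ty":0,"tz":0,"turn":0},{"jaw":18,"tx":0,"ty":0,"tz":0,"turn":0}]' 40;python3 -m crank '[{"jaw":32,"tx":0,"ty":0,"tz":0,"turn":0},{"jaw":40,"tx":0,"ty":0,"tz":0,"turn":0},{"jaw":46,"tx":0,"ty":0,"tz":0,"turn":0},{"jaw":46,"tx":0,"ty":0,"tz":0,"turn":0},{"jaw":46,"tx":-8,"ty":0,"tz":0,"turn":0},{"jaw":46,"tx":-20,"ty":0,"tz":0,"turn":0},{"jaw":46,"tx":-35,"ty":0,"tz":0,"turn":0},{"jaw":46,"tx":-35,"ty":0,"tz":0,"turn":0},{"jaw":46,"tx":-35,"ty":0,"tz":0,"turn":0},{"jaw":46,"tx":-35,"ty":0,"tz":0,"turn":0},{"jaw":46,"tx":-20,"ty":0,"tz":0,"turn":0},{"jaw":46,"tx":0,"ty":0,"tz":0,"turn":0}]'
python3 - <<'E'
from h import *
robot.get_image('top');robot.get_image('scene')
for uv,p in spots('vase1','top'): print('t',uv,round(p,2),ray('top',uv,0)[:2])
for uv,p in spots('vase1','scene'): print('s',uv,round(p,2),ray('scene',uv,0)[:2])
i=robot.get_image('top');cv2.imwrite('pics/i3.png',cv2.resize(i[190:340,310:450],None,fx=4,fy=4))
i=robot.get_image('scene');cv2.imwrite('pics/i4.png',cv2.resize(i[180:320,200:340],None,fx=4,fy=4))
E
```

```text
time_s: 47.5
tool_pos: [489.7, 196.4, 31.4]
orientation: [-0.203, 1.562, 0.203]
contact_force: [-0.5, -0.2, -1.7]
finger_gap: 27.8
time_s: 48.5
tool_pos: [492.7, 197.0, 226.3]
orientation: [-0.202, 1.551, 0.203]
contact_force: [-0.1, 0.4, 0.4]
finger_gap: 46.1
t [411.  315.6] 0.89 [ 273.23 -234.11]
t [426.1 257.1] 0.75 [ 418.23 -275.66]
t [233.6 232.1] 0.71 [489.94 205.49]
t [220.7 194.2] 0.6 [585.92 236.82]
t [370.3 286.5] 0.57 [ 347.5  -134.19]
t [324.7 288.6] 0.55 [344.45 -20.18]
t [482.6 212.7] 0.43 [ 527.12 -420.88]
s [454.4 292.6] 0.93 [491.48 259.49]
s [285.1 241.6] 0.88 [ 348.18 -151.52]
s [337.  241.6] 0.76 [327.  -23.7]
s [426.7 287.6] 0.72 [482.91 198.74]
s [260.2 224.1] 0.72 [ 276.08 -232.3 ]
s [232.9 253.8] 0.63 [ 422.2  -265.18]
s [129.7 270.6] 0.63 [ 528.65 -481.97]
```

View pics/i3.png

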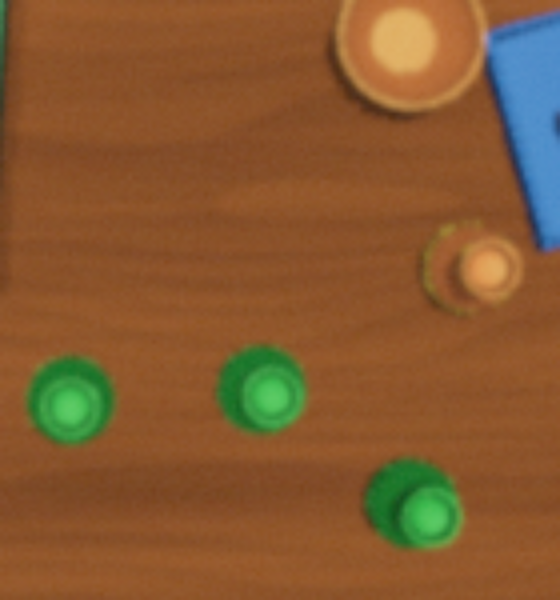

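View pics/i4.png

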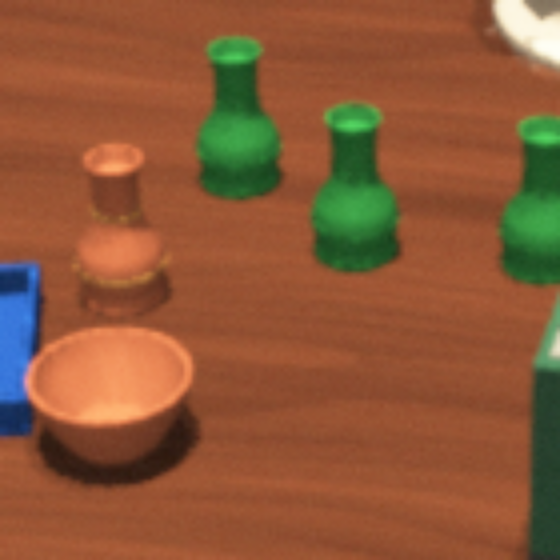

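Run:
```python
from h import *
print(tri((228.5,220),(432.5,257)), ray('top',(432.5,257),95))
plan([418.5,-275,220])
```

```text
[ 418.   -272.07   92.17] [ 418.36 -273.23   95.  ]
pos [488.67 196.23 217.71] az 14.8 tilt [-0. -0. -1.] turn 0 shift xyz [  -1.78 -437.71 -188.13] len 476.4 q [ 0.15  0.03  1.71  0.    1.41 -0.11]
```

```bash
python3 -m crank '[{"jaw":55,"tx":0,"ty":-17,"tz":-7.5,"turn":0},{"jaw":55,"tx":0,"ty":-35,"tz":-15,"turn":0},{"jaw":55,"tx":0,"ty":-35,"tz":-15,"turn":0},{"jaw":55,"tx":0,"ty":-35,"tz":-15,"turn":0},{"jaw":55,"tx":0,"ty":-35,"tz":-15,"turn":0},{"jaw":55,"tx":0,"ty":-35,"tz":-15,"turn":0},{"jaw":55,"tx":0,"ty":-35,"tz":-15,"turn":0},{"jaw":55,"tx":0,"ty":-35,"tz":-15,"turn":0},{"jaw":55,"tx":0,"ty":-35,"tz":-15,"turn":0},{"jaw":55,"tx":0,"ty":-35,"tz":-15,"turn":0},{"jaw":55,"tx":0,"ty":-35,"tz":-15,"turn":0},{"jaw":55,"tx":0,"ty":-35,"tz":-15,"turn":0}]';python3 -m crank '[{"jaw":55,"tx":0,"ty":-25,"tz":-11,"turn":0},{"jaw":55,"tx":0,"ty":-9,"tz":-4,"turn":0},{"jaw":55,"tx":0,"ty":0,"tz":0,"turn":0},{"jaw":55,"tx":20,"ty":0,"tz":0,"turn":0},{"jaw":55,"tx":35,"ty":0,"tz":0,"turn":0},{"jaw":55,"tx":30,"ty":0,"tz":0,"turn":0},{"jaw":55,"tx":13,"ty":0,"tz":0,"turn":0},{"jaw":55,"tx":0,"ty":0,"tz":0,"turn":0},{"jaw":55,"tx":0,"ty":0,"tz":0,"turn":0}]'
python3 - <<'E'
from h import *
p,R,s=state();plan([418.3,-273,20])
o=(180,180);i=robot.get_image('scene')
im=cv2.resize(i[o[1]:o[1]+110,o[0]:o[0]+110],None,fx=4,fy=4)
for X in (p,p+[0,0,27.5]):
      q=(proj('scene',X)-o)*4;cv2.circle(im,(int(q[0]),int(q[1])),3,(0,255,0),-1)
cv2.imwrite('pics/j1.png',im)
i=robot.get_image('top');cv2.imwrite('pics/j2.png',cv2.resize(i[140:280,140:320],None,fx=4,fy=4,interpolation=cv2.INTER_CUBIC))
E
```

```text
time_s: 49.8
tool_pos: [424.5, -237.6, 218.4]
orientation: [-0.201, 1.563, 0.204]
contact_force: [0.3, 0.5, 0.3]
finger_gap: 55.2
time_s: 50.55
tool_pos: [419.8, -271.1, 121.0]
orientation: [-0.202, 1.562, 0.206]
contact_force: [0.8, -0.6, 0.4]
finger_gap: 55.0
pos [ 419.79 -271.13  120.96] az 14.9 tilt [-0.  0. -1.] turn 0 shift xyz [100.96  -1.67  -1.83] len 101.0 q [-0.82  0.05  1.89  0.    1.21 -1.08]
```

View pics/j1.png

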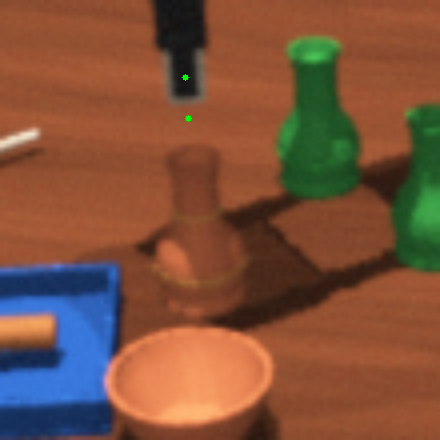

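View pics/j2.png

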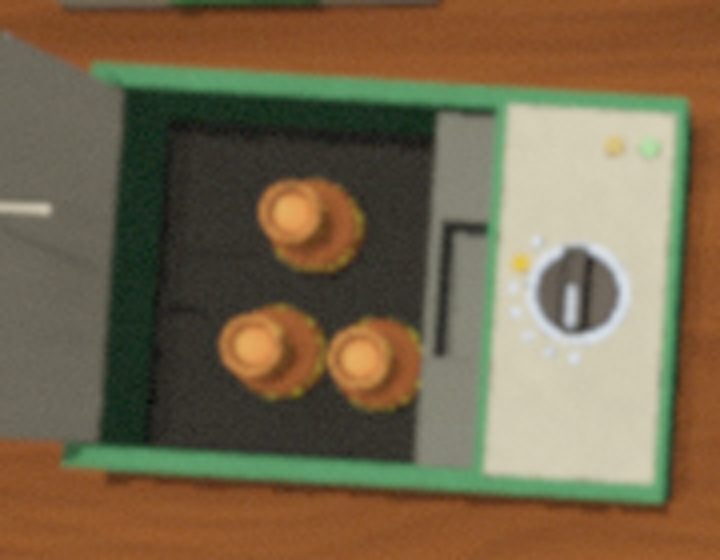

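Three vases stand inside, but there's too little room for the fourth. I'll turn the jaws along the machine's y, shift the second vase to about (54,50), then fetch the fourth.

```bash
python3 -m crank '[{"jaw":50,"tx":-11,"ty":0,"tz":0,"turn":-7},{"jaw":50,"tx":-11,"ty":0,"tz":0,"turn":-7},{"jaw":50,"tx":-11,"ty":0,"tz":0,"turn":-7},{"jaw":50,"tx":-11,"ty":0,"tz":0,"turn":-7},{"jaw":50,"tx":-11,"ty":0,"tz":0,"turn":-7},{"jaw":50,"tx":-11,"ty":0,"tz":0,"turn":-7},{"jaw":50,"tx":-11,"ty":0,"tz":0,"turn":-7},{"jaw":50,"tx":-11,"ty":0,"tz":0,"turn":-7},{"jaw":50,"tx":-10,"ty":0,"tz":0,"turn":-7},{"jaw":50,"tx":-10,"ty":0,"tz":0,"turn":-7},{"jaw":50,"tx":0,"ty":0,"tz":0,"turn":-0.6},{"jaw":50,"tx":0,"ty":0,"tz":0,"turn":0}]'
python3 - <<'E'
from h import *
plan([577,234.3,225],85.4)
E
```

```text
time_s: 51.65
tool_pos: [420.7, -273.5, 231.5]
orientation: [-1.151, 1.247, 1.145]
contact_force: [-0.4, -0.6, -0.5]
finger_gap: 50.1
  turn option -0.2
  turn option 179.8
  turn option -180.2
pos [ 420.69 -273.54  231.46] az 85.2 tilt [ 0. -0. -1.] turn -0.2 shift xyz [   5.5  -115.06  518.76] len 531.4 q [-0.82 -0.06  1.77  0.    1.43 -2.31]
```

```bash
python3 -m crank '[{"jaw":50,"tx":0,"ty":-4,"tz":17,"turn":0},{"jaw":50,"tx":0,"ty":-8.2,"tz":37.3,"turn":0},{"jaw":50,"tx":0,"ty":-8.2,"tz":37.3,"turn":0},{"jaw":50,"tx":0,"ty":-8.2,"tz":37.3,"turn":0},{"jaw":50,"tx":0,"ty":-8.2,"tz":37.3,"turn":0},{"jaw":50,"tx":0,"ty":-8.2,"tz":37.3,"turn":0},{"jaw":50,"tx":0,"ty":-8.2,"tz":37.3,"turn":0},{"jaw":50,"tx":0,"ty":-8.2,"tz":37.3,"turn":0},{"jaw":50,"tx":0,"ty":-8.2,"tz":37.3,"turn":0},{"jaw":50,"tx":0,"ty":-8.2,"tz":37.3,"turn":0},{"jaw":50,"tx":0,"ty":-8.2,"tz":37.3,"turn":0},{"jaw":50,"tx":0,"ty":-8.2,"tz":37.3,"turn":0}]';python3 -m crank '[{"jaw":50,"tx":0,"ty":-8.2,"tz":37.3,"turn":0},{"jaw":50,"tx":0,"ty":-8.2,"tz":37.3,"turn":0},{"jaw":50,"tx":0,"ty":-4,"tz":17,"turn":0},{"jaw":50,"tx":0,"ty":0,"tz":0,"turn":0},{"jaw":50,"tx":0,"ty":0,"tz":0,"turn":0},{"jaw":50,"tx":0,"ty":0,"tz":0,"turn":0}]'
python3 - <<'E'
from h import *
plan([577,234.3,33],85.4)
E
```

```text
time_s: 52.65
tool_pos: [548.1, 147.5, 229.2]
orientation: [-1.147, 1.248, 1.148]
contact_force: [0.1, -0.5, -0.5]
finger_gap: 49.9
time_s: 53.15
tool_pos: [575.5, 234.2, 229.2]
orientation: [-1.148, 1.248, 1.149]
contact_force: [-1.2, 0.4, 0.8]
finger_gap: 50.0
  turn option -0.1
  turn option 179.9
  turn option -180.1
pos [575.5  234.17 229.19] az 85.3 tilt [-0. -0. -1.] turn -0.1 shift xyz [196.18  -1.63   0.4 ] len 196.2 q [ 0.19  0.26  1.43 -0.    1.45 -1.3 ]
```

```bash
python3 -m crank '[{"jaw":50,"tx":20,"ty":-1.5,"tz":0.5,"turn":0},{"jaw":50,"tx":35,"ty":0,"tz":0,"turn":0},{"jaw":50,"tx":35,"ty":0,"tz":0,"turn":0},{"jaw":50,"tx":35,"ty":0,"tz":0,"turn":0},{"jaw":50,"tx":30,"ty":0,"tz":0,"turn":0},{"jaw":50,"tx":20,"ty":0,"tz":0,"turn":0},{"jaw":50,"tx":12,"ty":0,"tz":0,"turn":0},{"jaw":50,"tx":7,"ty":0,"tz":0,"turn":0},{"jaw":50,"tx":0,"ty":0,"tz":0,"turn":0},{"jaw":50,"tx":0,"ty":0,"tz":0,"turn":0}]' 40;python3 -m crank '[{"jaw":50,"tx":3,"ty":0,"tz":0,"turn":0},{"jaw":50,"tx":0,"ty":0,"tz":0,"turn":0},{"jaw":50,"tx":0,"ty":0,"tz":0,"turn":0}]' 40
```

```text
time_s: 53.98
tool_pos: [578.4, 235.1, 37.0]
orientation: [-1.15, 1.245, 1.148]
contact_force: [-0.1, 0.2, -0.1]
finger_gap: 50.0
time_s: 54.23
tool_pos: [578.1, 235.5, 33.6]
orientation: [-1.15, 1.245, 1.149]
contact_force: [0.6, 0.1, -0.4]
finger_gap: 50.3
```

```bash
python3 -m crank '[{"jaw":18,"tx":1,"ty":0,"tz":0,"turn":0},{"jaw":18,"tx":0,"ty":0,"tz":0,"turn":0},{"jaw":18,"tx":0,"ty":0,"tz":0,"turn":0},{"jaw":18,"tx":0,"ty":0,"tz":0,"turn":0},{"jaw":18,"tx":0,"ty":0,"tz":0,"turn":0},{"jaw":18,"tx":0,"ty":0,"tz":0,"turn":0},{"jaw":18,"tx":0,"ty":0,"tz":0,"turn":0}]' 40;python3 -m crank '[{"jaw":18,"tx":-6,"ty":0,"tz":0,"turn":0},{"jaw":18,"tx":0,"ty":-5,"tz":2,"turn":0},{"jaw":18,"tx":0,"ty":-5,"tz":1,"turn":0},{"jaw":18,"tx":0,"ty":-4,"tz":1,"turn":0},{"jaw":18,"tx":0,"ty":0,"tz":0,"turn":0},{"jaw":18,"tx":0,"ty":0,"tz":0,"turn":0}]' 40
```

```text
time_s: 54.82
tool_pos: [577.7, 235.5, 32.0]
orientation: [-1.15, 1.245, 1.149]
contact_force: [-1.3, 0.8, 4.2]
finger_gap: 28.1
time_s: 55.32
tool_pos: [591.7, 238.1, 37.1]
orientation: [-1.149, 1.247, 1.15]
contact_force: [-0.3, 0.6, -2.5]
finger_gap: 27.9
```

No contact there. I'll lower and release.

```bash
python3 -m crank '[{"jaw":18,"tx":3,"ty":0,"tz":0,"turn":0},{"jaw":18,"tx":2,"ty":0,"tz":0,"turn":0},{"jaw":18,"tx":0,"ty":0,"tz":0,"turn":0}]' 40;python3 -m crank '[{"jaw":18,"tx":1,"ty":0,"tz":0,"turn":0},{"jaw":18,"tx":0,"ty":0,"tz":0,"turn":0}]' 40;python3 -m crank '[{"jaw":32,"tx":0,"ty":0,"tz":0,"turn":0},{"jaw":40,"tx":0,"ty":0,"tz":0,"turn":0},{"jaw":46,"tx":0,"ty":0,"tz":0,"turn":0},{"jaw":46,"tx":0,"ty":0,"tz":0,"turn":0},{"jaw":46,"tx":-8,"ty":0,"tz":0,"turn":0},{"jaw":46,"tx":-20,"ty":0,"tz":0,"turn":0},{"jaw":46,"tx":-35,"ty":0,"tz":0,"turn":0},{"jaw":46,"tx":-35,"ty":0,"tz":0,"turn":0},{"jaw":46,"tx":-35,"ty":0,"tz":0,"turn":0},{"jaw":46,"tx":-35,"ty":0,"tz":0,"turn":0},{"jaw":46,"tx":-20,"ty":0,"tz":0,"turn":0},{"jaw":46,"tx":0,"ty":0,"tz":0,"turn":0}]'
python3 - <<'E'
from h import *
plan([418.3,-273,222],85.4)
E
```

```text
time_s: 55.57
tool_pos: [591.4, 238.2, 32.2]
orientation: [-1.15, 1.247, 1.15]
contact_force: [-0.7, 0.9, -2.4]
finger_gap: 28.0
time_s: 55.73
tool_pos: [592.0, 238.3, 32.2]
orientation: [-1.15, 1.246, 1.149]
contact_force: [-1.2, -1.2, 1.9]
finger_gap: 28.0
time_s: 56.73
tool_pos: [595.0, 238.9, 227.5]
orientation: [-1.153, 1.235, 1.142]
contact_force: [1.4, 0.5, 1.3]
finger_gap: 46.3
  turn option -0.0
  turn option 180.0
  turn option -180.0
pos [594.99 238.95 227.53] az 85.4 tilt [ 0.01  0.   -1.  ] turn -0.0 shift xyz [   2.17  135.1  -524.49] len 541.6 q [ 0.19  0.3   1.38  0.    1.45 -1.3 ]
```

```bash
python3 -m crank '[{"jaw":55,"tx":0,"ty":4.3,"tz":-17.4,"turn":0},{"jaw":55,"tx":0,"ty":9.4,"tz":-37.6,"turn":0},{"jaw":55,"tx":0,"ty":9.4,"tz":-37.6,"turn":0},{"jaw":55,"tx":0,"ty":9.4,"tz":-37.6,"turn":0},{"jaw":55,"tx":0,"ty":9.4,"tz":-37.6,"turn":0},{"jaw":55,"tx":0,"ty":9.4,"tz":-37.6,"turn":0},{"jaw":55,"tx":0,"ty":9.4,"tz":-37.6,"turn":0},{"jaw":55,"tx":0,"ty":9.4,"tz":-37.6,"turn":0},{"jaw":55,"tx":0,"ty":9.4,"tz":-37.6,"turn":0},{"jaw":55,"tx":0,"ty":9.4,"tz":-37.6,"turn":0},{"jaw":55,"tx":0,"ty":9.4,"tz":-37.6,"turn":0},{"jaw":55,"tx":0,"ty":9.4,"tz":-37.6,"turn":0}]';python3 -m crank '[{"jaw":55,"tx":0,"ty":9.4,"tz":-37.6,"turn":0},{"jaw":55,"tx":0,"ty":9.4,"tz":-37.6,"turn":0},{"jaw":55,"tx":0,"ty":4.8,"tz":-17.4,"turn":0},{"jaw":55,"tx":0,"ty":0,"tz":0,"turn":0},{"jaw":55,"tx":20,"ty":0,"tz":0,"turn":0},{"jaw":55,"tx":35,"ty":0,"tz":0,"turn":0},{"jaw":55,"tx":30,"ty":0,"tz":0,"turn":0},{"jaw":55,"tx":13,"ty":0,"tz":0,"turn":0},{"jaw":55,"tx":0,"ty":0,"tz":0,"turn":0},{"jaw":55,"tx":0,"ty":0,"tz":0,"turn":0}]'
python3 - <<'E'
from h import *
p,R,s=state();plan([418.3,-273,20],85.4)
o=(180,180);i=robot.get_image('scene')
im=cv2.resize(i[o[1]:o[1]+110,o[0]:o[0]+110],None,fx=4,fy=4)
for X in (p,p+[0,0,27.5]):
      q=(proj('scene',X)-o)*4;cv2.circle(im,(int(q[0]),int(q[1])),3,(0,255,0),-1)
cv2.imwrite('pics/k1.png',im)
i=robot.get_image('top');cv2.imwrite('pics/k2.png',cv2.resize(i[140:280,140:320],None,fx=4,fy=4,interpolation=cv2.INTER_CUBIC))
E
```

```text
time_s: 57.73
tool_pos: [448.4, -184.1, 219.3]
orientation: [-1.149, 1.246, 1.15]
contact_force: [0.8, -0.9, -0.4]
finger_gap: 54.8
time_s: 58.57
tool_pos: [418.5, -271.9, 121.1]
orientation: [-1.149, 1.246, 1.152]
contact_force: [0.6, -1.3, 0.6]
finger_gap: 55.0
  turn option 0.0
  turn option 180.0
  turn option -180.0
pos [ 418.52 -271.92  121.11] az 85.4 tilt [-0.  0. -1.] turn 0.0 shift xyz [101.11   0.01  -1.25] len 101.1 q [-0.82  0.04  1.89  0.    1.21 -2.31]
```

View pics/k1.png

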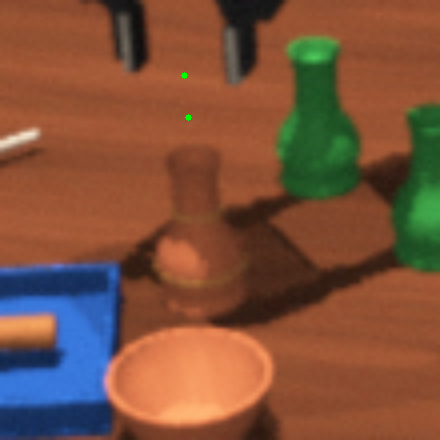

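View pics/k2.png

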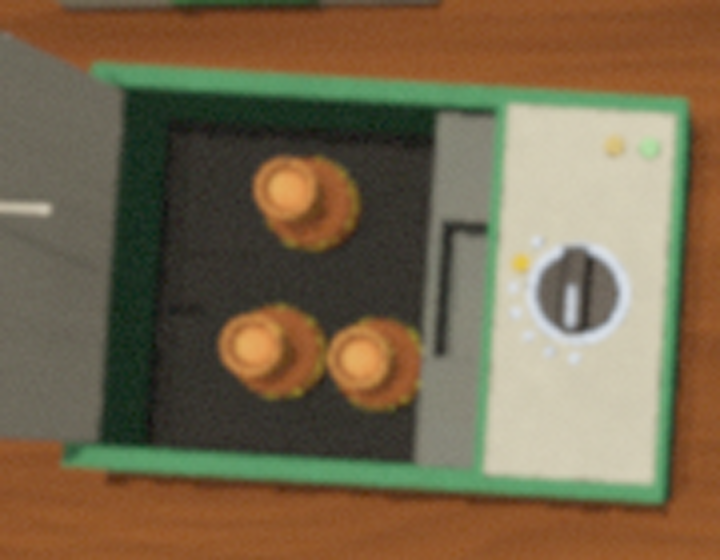

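```bash
python3 -m crank '[{"jaw":55,"tx":20,"ty":0,"tz":-1,"turn":0},{"jaw":55,"tx":30,"ty":0,"tz":0,"turn":0},{"jaw":55,"tx":25,"ty":0,"tz":0,"turn":0},{"jaw":55,"tx":15,"ty":0,"tz":0,"turn":0},{"jaw":55,"tx":11,"ty":0,"tz":0,"turn":0},{"jaw":55,"tx":0,"ty":0,"tz":0,"turn":0},{"jaw":55,"tx":0,"ty":0,"tz":0,"turn":0},{"jaw":55,"tx":0,"ty":0,"tz":0,"turn":0},{"jaw":55,"tx":0,"ty":0,"tz":0,"turn":0}]' 40;python3 -m crank '[{"jaw":18,"tx":0,"ty":0,"tz":0,"turn":0},{"jaw":18,"tx":0,"ty":0,"tz":0,"turn":0},{"jaw":18,"tx":0,"ty":0,"tz":0,"turn":0},{"jaw":18,"tx":0,"ty":0,"tz":0,"turn":0},{"jaw":18,"tx":0,"ty":0,"tz":0,"turn":0},{"jaw":18,"tx":0,"ty":0,"tz":0,"turn":0}]' 40
```

```text
time_s: 59.42
tool_pos: [419.7, -275.3, 22.3]
orientation: [-1.153, 1.246, 1.147]
contact_force: [-0.9, -0.1, 0.0]
finger_gap: 54.9
time_s: 59.92
tool_pos: [419.1, -274.3, 21.4]
orientation: [-1.15, 1.246, 1.149]
contact_force: [0.3, 2.6, 5.9]
finger_gap: 28.1
```

```bash
python3 -m crank '[{"jaw":45,"tx":0,"ty":0,"tz":0,"turn":0},{"jaw":45,"tx":0,"ty":0,"tz":0,"turn":0},{"jaw":45,"tx":0,"ty":0,"tz":0,"turn":0},{"jaw":45,"tx":1,"ty":0,"tz":0,"turn":0},{"jaw":45,"tx":0,"ty":0,"tz":0,"turn":0}]' 40;python3 -m crank '[{"jaw":18,"tx":0,"ty":0,"tz":0,"turn":0},{"jaw":18,"tx":0,"ty":0,"tz":0,"turn":0},{"jaw":18,"tx":0,"ty":0,"tz":0,"turn":0},{"jaw":18,"tx":0,"ty":0,"tz":0,"turn":0},{"jaw":18,"tx":0,"ty":0,"tz":0,"turn":0},{"jaw":18,"tx":0,"ty":0,"tz":0,"turn":0}]' 40;python3 -m crank '[{"jaw":18,"tx":-10,"ty":0,"tz":0,"turn":0},{"jaw":18,"tx":-25,"ty":0,"tz":0,"turn":0},{"jaw":18,"tx":-35,"ty":0,"tz":0,"turn":0},{"jaw":18,"tx":-35,"ty":0,"tz":0,"turn":0},{"jaw":18,"tx":-35,"ty":0,"tz":0,"turn":0},{"jaw":18,"tx":-35,"ty":0,"tz":0,"turn":0},{"jaw":18,"tx":-30,"ty":0,"tz":0,"turn":0},{"jaw":18,"tx":-10,"ty":0,"tz":0,"turn":0},{"jaw":18,"tx":0,"ty":0,"tz":0,"turn":0},{"jaw":18,"tx":0,"ty":0,"tz":0,"turn":0}]' 40
python3 - <<'E'
from h import *
plan([549.3,188.2,235],85.4)
E
```

```text
time_s: 60.33
tool_pos: [418.4, -274.0, 19.3]
orientation: [-1.149, 1.246, 1.15]
contact_force: [0.1, 0.7, -0.2]
finger_gap: 45.3
time_s: 60.83
tool_pos: [418.5, -273.9, 19.5]
orientation: [-1.149, 1.246, 1.15]
contact_force: [0.5, 0.8, 0.3]
finger_gap: 27.8
time_s: 61.67
tool_pos: [418.3, -273.9, 233.8]
orientation: [-1.149, 1.246, 1.15]
contact_force: [-0.4, -0.2, -2.9]
finger_gap: 27.7
  turn option -0.0
  turn option 180.0
  turn option -180.0
pos [ 418.28 -273.9   233.77] az 85.4 tilt [-0.  0. -1.] turn -0.0 shift xyz [ -1.09 -93.54 471.12] len 480.3 q [-0.82 -0.06  1.76 -0.    1.44 -2.31]
```

```bash
python3 -m crank '[{"jaw":18,"tx":0,"ty":-3.4,"tz":17,"turn":0},{"jaw":18,"tx":0,"ty":-7.2,"tz":36.4,"turn":0},{"jaw":18,"tx":0,"ty":-7.2,"tz":36.4,"turn":0},{"jaw":18,"tx":0,"ty":-7.2,"tz":36.4,"turn":0},{"jaw":18,"tx":0,"ty":-7.2,"tz":36.4,"turn":0},{"jaw":18,"tx":0,"ty":-7.2,"tz":36.4,"turn":0},{"jaw":18,"tx":0,"ty":-7.2,"tz":36.4,"turn":0},{"jaw":18,"tx":0,"ty":-7.2,"tz":36.4,"turn":0},{"jaw":18,"tx":0,"ty":-7.2,"tz":36.4,"turn":0},{"jaw":18,"tx":0,"ty":-7.2,"tz":36.4,"turn":0},{"jaw":18,"tx":0,"ty":-7.2,"tz":36.4,"turn":0},{"jaw":18,"tx":0,"ty":-7.2,"tz":36.4,"turn":0}]' 40;python3 -m crank '[{"jaw":18,"tx":0,"ty":-7.2,"tz":36.4,"turn":0},{"jaw":18,"tx":0,"ty":-3.6,"tz":17.3,"turn":0},{"jaw":18,"tx":0,"ty":0,"tz":0,"turn":0},{"jaw":18,"tx":0,"ty":0,"tz":0,"turn":0},{"jaw":18,"tx":15,"ty":0,"tz":0,"turn":0},{"jaw":18,"tx":25,"ty":0,"tz":0,"turn":0},{"jaw":18,"tx":15,"ty":0,"tz":0,"turn":0},{"jaw":18,"tx":0,"ty":0,"tz":0,"turn":0},{"jaw":18,"tx":0,"ty":0,"tz":0,"turn":0},{"jaw":18,"tx":0,"ty":0,"tz":0,"turn":0}]' 40
python3 - <<'E'
from h import *
plan([549.3,188.2,38],85.4)
for c in('scene','top'):
  i=robot.get_image(c);cv2.imwrite('pics/l1%s.png'%c,cv2.resize(i[100:340,300:560],None,fx=2,fy=2) if c=='scene' else cv2.resize(i[100:340,100:360],None,fx=2,fy=2))
E
```

```text
time_s: 62.67
tool_pos: [532.8, 137.1, 230.9]
orientation: [-1.147, 1.251, 1.154]
contact_force: [0.6, -0.4, -1.4]
finger_gap: 27.7
time_s: 63.5
tool_pos: [549.9, 187.1, 180.2]
orientation: [-1.149, 1.246, 1.148]
contact_force: [-0.0, -0.6, -1.3]
finger_gap: 27.7
  turn option -0.1
  turn option 179.9
  turn option -180.1
pos [549.86 187.14 180.2 ] az 85.3 tilt [ 0. -0. -1.] turn -0.1 shift xyz [142.2    0.73   1.02] len 142.2 q [ 0.12  0.19  1.61 -0.    1.34 -1.37]
```

View pics/l1scene.png

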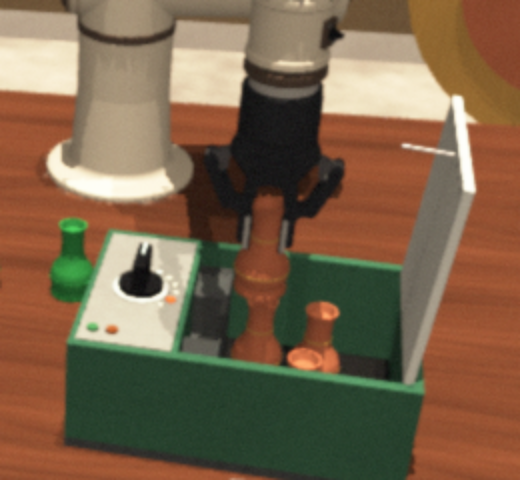

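View pics/l1top.png

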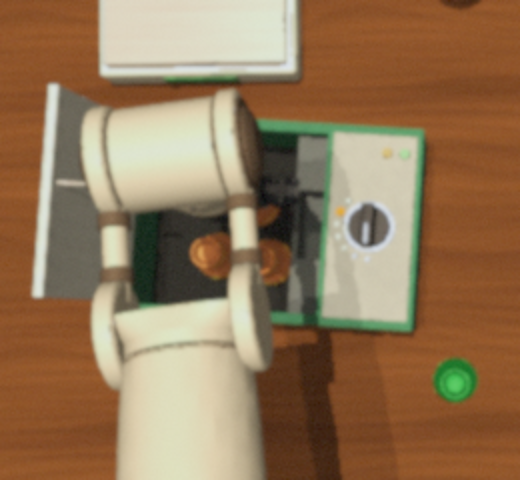

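```bash
python3 -m crank '[{"jaw":18,"tx":20,"ty":0.5,"tz":2.5,"turn":0},{"jaw":18,"tx":30,"ty":0,"tz":0,"turn":0},{"jaw":18,"tx":30,"ty":0,"tz":0,"turn":0},{"jaw":18,"tx":25,"ty":0,"tz":0,"turn":0},{"jaw":18,"tx":18,"ty":0,"tz":0,"turn":0},{"jaw":18,"tx":10,"ty":0,"tz":0,"turn":0},{"jaw":18,"tx":0,"ty":0,"tz":0,"turn":0},{"jaw":18,"tx":0,"ty":0,"tz":0,"turn":0},{"jaw":18,"tx":0,"ty":0,"tz":0,"turn":0}]' 40;python3 -m crank '[{"jaw":18,"tx":4,"ty":0,"tz":0,"turn":0},{"jaw":18,"tx":0,"ty":0,"tz":0,"turn":0},{"jaw":18,"tx":0,"ty":0,"tz":0,"turn":0}]' 40
```

```text
time_s: 64.35
tool_pos: [551.1, 190.7, 48.7]
orientation: [-1.151, 1.243, 1.147]
contact_force: [0.2, -0.1, -1.3]
finger_gap: 28.0
time_s: 64.6
tool_pos: [549.6, 190.5, 43.2]
orientation: [-1.15, 1.245, 1.149]
contact_force: [0.7, 0.2, -1.1]
finger_gap: 27.8
```

```bash
python3 -m crank '[{"jaw":18,"tx":4,"ty":0,"tz":0,"turn":0},{"jaw":18,"tx":2,"ty":0,"tz":0,"turn":0},{"jaw":18,"tx":0,"ty":0,"tz":0,"turn":0}]' 40;python3 -m crank '[{"jaw":18,"tx":2.5,"ty":0,"tz":0,"turn":0},{"jaw":18,"tx":0,"ty":0,"tz":0,"turn":0}]' 40;python3 -m crank '[{"jaw":18,"tx":2,"ty":0,"tz":0,"turn":0},{"jaw":18,"tx":0,"ty":0,"tz":0,"turn":0}]' 40
```

```text
time_s: 64.85
tool_pos: [551.2, 190.8, 40.6]
orientation: [-1.151, 1.244, 1.147]
contact_force: [-7.6, 0.4, 18.7]
finger_gap: 28.0
time_s: 65.02
tool_pos: [552.9, 192.0, 39.5]
orientation: [-1.151, 1.239, 1.145]
contact_force: [-5.2, 5.1, 21.1]
finger_gap: 28.0
time_s: 65.18
tool_pos: [553.8, 192.7, 38.6]
orientation: [-1.152, 1.237, 1.145]
contact_force: [-6.0, 7.4, 25.7]
finger_gap: 27.5
```

```bash
python3 -m crank '[{"jaw":18,"tx":-6,"ty":0,"tz":0,"turn":0},{"jaw":18,"tx":-4,"ty":0,"tz":0,"turn":0},{"jaw":18,"tx":0,"ty":0,"tz":0,"turn":0},{"jaw":18,"tx":0,"ty":0,"tz":0,"turn":0}]' 40
python3 - <<'E'
from h import *
plan([549.3,190.2,38],85.4)
for c in('scene','top'):
  i=robot.get_image(c);cv2.imwrite('pics/l2%s.png'%c,cv2.resize(i[200:320,370:510],None,fx=5,fy=5,interpolation=cv2.INTER_CUBIC) if c=='scene' else cv2.resize(i[140:280,140:320],None,fx=4,fy=4,interpolation=cv2.INTER_CUBIC))
E
```

```text
time_s: 65.52
tool_pos: [549.6, 190.2, 42.1]
orientation: [-1.15, 1.246, 1.149]
contact_force: [2.5, 0.0, 3.3]
finger_gap: 27.5
  turn option -0.0
  turn option 180.0
  turn option -180.0
pos [549.62 190.24  42.14] az 85.4 tilt [ 0. -0. -1.] turn -0.0 shift xyz [ 4.14  0.32 -0.07] len 4.2 q [ 0.13  0.35  1.71 -0.    1.08 -1.36]
```

View pics/l2scene.png

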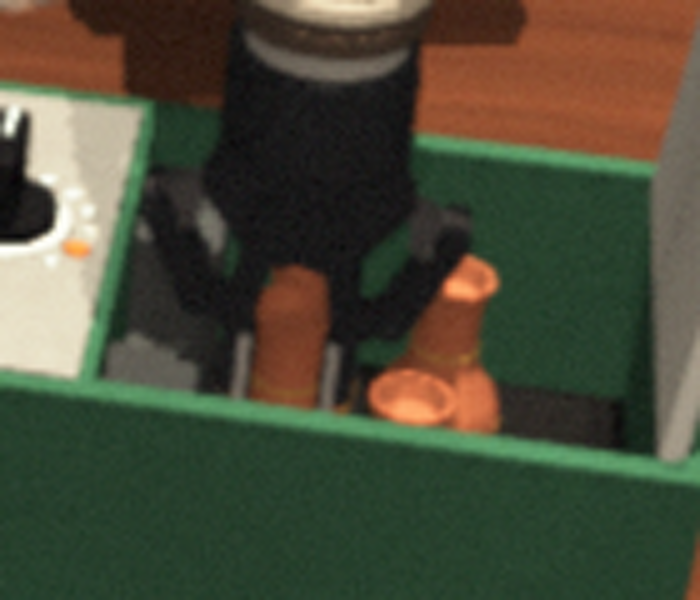

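View pics/l2top.png

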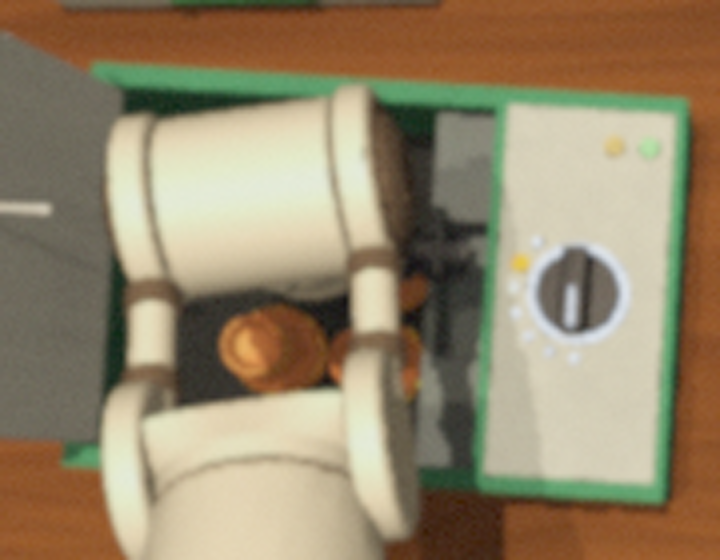

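The left linkage rests on the 105 mm wall. I'll raise, turn the jaws to a diagonal that clears the wall and the other vases, and lower again.

```bash
python3 -m crank '[{"jaw":18,"tx":-20,"ty":0,"tz":0,"turn":0},{"jaw":18,"tx":-25,"ty":0,"tz":0,"turn":0},{"jaw":18,"tx":-15,"ty":0,"tz":0,"turn":-6},{"jaw":18,"tx":0,"ty":0,"tz":0,"turn":-6},{"jaw":18,"tx":0,"ty":0,"tz":0,"turn":-6},{"jaw":18,"tx":0,"ty":0,"tz":0,"turn":-6},{"jaw":18,"tx":0,"ty":0,"tz":0,"turn":-6},{"jaw":18,"tx":0,"ty":0,"tz":0,"turn":-6},{"jaw":18,"tx":0,"ty":0,"tz":0,"turn":-6},{"jaw":18,"tx":0,"ty":0,"tz":0,"turn":-6},{"jaw":18,"tx":0,"ty":0,"tz":0,"turn":-6},{"jaw":18,"tx":0,"ty":0,"tz":0,"turn":-6}]' 40;python3 -m crank '[{"jaw":18,"tx":0,"ty":0,"tz":0,"turn":0},{"jaw":18,"tx":0,"ty":0,"tz":0,"turn":0}]' 40
python3 - <<'E'
from h import *
plan([549.7,191.2,45],145.4)
E
```

```text
time_s: 66.62
tool_pos: [548.1, 190.1, 100.6]
orientation: [-1.877, 0.582, 1.883]
contact_force: [-0.6, -0.1, -1.7]
finger_gap: 27.9
time_s: 66.78
tool_pos: [548.4, 190.2, 101.0]
orientation: [-1.873, 0.588, 1.877]
contact_force: [0.2, 0.4, -1.0]
finger_gap: 27.7
  turn option -0.2
  turn option 179.8
  turn option -180.2
pos [548.43 190.21 100.98] az 145.2 tilt [-0. -0. -1.] turn -0.2 shift xyz [55.98 -1.62 -0.57] len 56.0 q [ 0.13  0.27  1.68 -0.    1.2  -2.41]
```

```bash
python3 -m crank '[{"jaw":18,"tx":15,"ty":-1.5,"tz":-0.5,"turn":0},{"jaw":18,"tx":20,"ty":0,"tz":0,"turn":0},{"jaw":18,"tx":13,"ty":0,"tz":0,"turn":0},{"jaw":18,"tx":8,"ty":0,"tz":0,"turn":0},{"jaw":18,"tx":0,"ty":0,"tz":0,"turn":0},{"jaw":18,"tx":0,"ty":0,"tz":0,"turn":0},{"jaw":18,"tx":0,"ty":0,"tz":0,"turn":0}]' 40;python3 -m crank '[{"jaw":18,"tx":3,"ty":0,"tz":0,"turn":0},{"jaw":18,"tx":0,"ty":0,"tz":0,"turn":0}]' 40;python3 -m crank '[{"jaw":18,"tx":3,"ty":0,"tz":0,"turn":0},{"jaw":18,"tx":0,"ty":0,"tz":0,"turn":0}]' 40
```

```text
time_s: 67.37
tool_pos: [551.4, 191.5, 47.1]
orientation: [-1.878, 0.584, 1.875]
contact_force: [0.5, 0.5, -1.1]
finger_gap: 27.7
time_s: 67.53
tool_pos: [551.0, 191.5, 43.6]
orientation: [-1.877, 0.584, 1.875]
contact_force: [-0.3, 0.5, -1.7]
finger_gap: 27.6
time_s: 67.7
tool_pos: [550.4, 191.4, 39.8]
orientation: [-1.876, 0.585, 1.877]
contact_force: [-0.1, -0.2, -1.3]
finger_gap: 27.5
```

```bash
python3 -m crank '[{"jaw":18,"tx":3,"ty":0,"tz":0,"turn":0},{"jaw":18,"tx":0,"ty":0,"tz":0,"turn":0}]' 40;python3 -m crank '[{"jaw":18,"tx":2,"ty":0,"tz":0,"turn":0},{"jaw":18,"tx":0,"ty":0,"tz":0,"turn":0}]' 40;python3 -m crank '[{"jaw":18,"tx":1.5,"ty":0,"tz":0,"turn":0},{"jaw":18,"tx":0,"ty":0,"tz":0,"turn":0}]' 40;python3 -m crank '[{"jaw":18,"tx":1,"ty":0,"tz":0,"turn":0},{"jaw":18,"tx":0,"ty":0,"tz":0,"turn":0}]' 40
```

```text
time_s: 67.87
tool_pos: [550.1, 191.3, 36.5]
orientation: [-1.876, 0.585, 1.878]
contact_force: [0.0, -0.1, -1.5]
finger_gap: 28.0
time_s: 68.03
tool_pos: [550.3, 191.4, 34.7]
orientation: [-1.876, 0.585, 1.877]
contact_force: [-1.0, 0.2, -1.4]
finger_gap: 27.6
time_s: 68.2
tool_pos: [550.4, 191.4, 33.3]
orientation: [-1.876, 0.585, 1.877]
contact_force: [0.0, 0.6, -1.1]
finger_gap: 27.7
time_s: 68.37
tool_pos: [550.4, 191.4, 32.4]
orientation: [-1.877, 0.585, 1.877]
contact_force: [-0.2, 0.3, -0.9]
finger_gap: 27.5
```

```bash
python3 -m crank '[{"jaw":18,"tx":1.2,"ty":0,"tz":0,"turn":0},{"jaw":18,"tx":0,"ty":0,"tz":0,"turn":0}]' 40;python3 -m crank '[{"jaw":32,"tx":0,"ty":0,"tz":0,"turn":0},{"jaw":38,"tx":0,"ty":0,"tz":0,"turn":0},{"jaw":44,"tx":0,"ty":0,"tz":0,"turn":0},{"jaw":44,"tx":0,"ty":0,"tz":0,"turn":0},{"jaw":44,"tx":-8,"ty":0,"tz":0,"turn":0},{"jaw":44,"tx":-20,"ty":0,"tz":0,"turn":0},{"jaw":44,"tx":-35,"ty":0,"tz":0,"turn":0},{"jaw":44,"tx":-35,"ty":0,"tz":0,"turn":0},{"jaw":44,"tx":-35,"ty":0,"tz":0,"turn":0},{"jaw":44,"tx":-35,"ty":0,"tz":0,"turn":0},{"jaw":44,"tx":-20,"ty":0,"tz":0,"turn":0},{"jaw":44,"tx":0,"ty":0,"tz":0,"turn":0}]'
python3 - <<'E'
from h import *
plan([525,0,300],145.4)
i=robot.get_image('scene');cv2.imwrite('pics/m1.png',cv2.resize(i[130:330,330:530],None,fx=3,fy=3))
E
```

```text
time_s: 68.53
tool_pos: [550.7, 191.5, 31.5]
orientation: [-1.877, 0.585, 1.876]
contact_force: [-0.5, 0.2, -2.0]
finger_gap: 27.7
time_s: 69.53
tool_pos: [553.9, 191.9, 226.9]
orientation: [-1.886, 0.579, 1.864]
contact_force: [0.4, 0.1, 0.4]
finger_gap: 44.0
  turn option -0.0
  turn option 180.0
  turn option -180.0
pos [553.93 191.94 226.91] az 145.4 tilt [ 0.01  0.   -1.  ] turn -0.0 shift xyz [-73.73 173.83 -85.83] len 207.4 q [ 0.13  0.16  1.55  0.    1.42 -2.41]
```

View pics/m1.png

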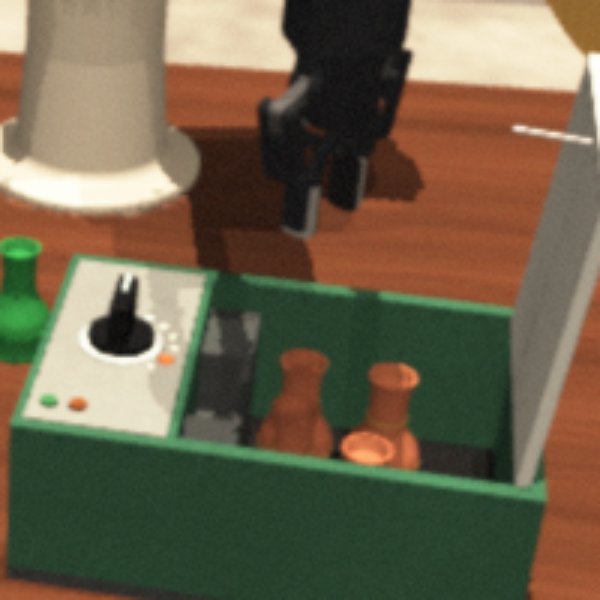

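```bash
python3 -m crank '[{"jaw":0,"tx":-10,"ty":0,"tz":0,"turn":7.1},{"jaw":0,"tx":-10,"ty":0,"tz":0,"turn":7.1},{"jaw":0,"tx":-10,"ty":0,"tz":0,"turn":7.1},{"jaw":0,"tx":-10,"ty":0,"tz":0,"turn":7.1},{"jaw":0,"tx":-10,"ty":0,"tz":0,"turn":7.1},{"jaw":0,"tx":-10,"ty":0,"tz":0,"turn":7.1},{"jaw":0,"tx":-10,"ty":0,"tz":0,"turn":7.1},{"jaw":0,"tx":-10,"ty":0,"tz":0,"turn":7.1},{"jaw":0,"tx":-10,"ty":0,"tz":0,"turn":7.1},{"jaw":0,"tx":-10,"ty":0,"tz":0,"turn":7.1},{"jaw":0,"tx":-10,"ty":0,"tz":0,"turn":7.1},{"jaw":0,"tx":-5,"ty":0,"tz":0,"turn":7.1}]';python3 -m crank '[{"jaw":0,"tx":0,"ty":0,"tz":0,"turn":7.1},{"jaw":0,"tx":0,"ty":0,"tz":0,"turn":7.1},{"jaw":0,"tx":0,"ty":0,"tz":0,"turn":7.1},{"jaw":0,"tx":0,"ty":0,"tz":0,"turn":7.1},{"jaw":0,"tx":0,"ty":0,"tz":0,"turn":7.1},{"jaw":0,"tx":0,"ty":0,"tz":0,"turn":7.1},{"jaw":0,"tx":0,"ty":0,"tz":0,"turn":7.1},{"jaw":0,"tx":0,"ty":0,"tz":0,"turn":7.1},{"jaw":0,"tx":0,"ty":0,"tz":0,"turn":7.1},{"jaw":0,"tx":0,"ty":0,"tz":0,"turn":0.9},{"jaw":0,"tx":0,"ty":0,"tz":0,"turn":0}]'
python3 - <<'E'
from h import *
plan([551,398,335],-4.6)
E
```

```text
time_s: 70.58
tool_pos: [550.3, 191.4, 334.2]
orientation: [-0.813, 1.414, 0.814]
contact_force: [0.6, 0.1, 1.1]
finger_gap: -0.2
time_s: 71.5
tool_pos: [550.0, 191.3, 333.1]
orientation: [0.061, 1.572, -0.062]
contact_force: [0.5, 0.5, 0.0]
finger_gap: 0.2
  turn option 0.1
  turn option 180.1
  turn option -179.9
pos [550.04 191.34 333.09] az -4.5 tilt [-0. -0. -1.] turn 0.1 shift xyz [ -1.98 206.07 -15.62] len 206.7 q [ 0.13  0.13  1.38 -0.    1.64  0.21]
```

```bash
python3 -m crank '[{"jaw":0,"tx":-5,"ty":15,"tz":-3,"turn":0},{"jaw":0,"tx":0,"ty":32,"tz":-3,"turn":0},{"jaw":0,"tx":0,"ty":35,"tz":-3,"turn":0},{"jaw":0,"tx":0,"ty":35,"tz":-3,"turn":0},{"jaw":0,"tx":0,"ty":35,"tz":-2,"turn":0},{"jaw":0,"tx":0,"ty":35,"tz":-2,"turn":0},{"jaw":0,"tx":0,"ty":19,"tz":0,"turn":0},{"jaw":0,"tx":0,"ty":0,"tz":0,"turn":0},{"jaw":0,"tx":0,"ty":0,"tz":0,"turn":0}]'
python3 - <<'E'
from h import *
plan([550,397,286],-4.6)
for c in('scene','top'):
  i=robot.get_image(c);cv2.imwrite('pics/m2%s.png'%c,cv2.resize(i[30:330,330:590],None,fx=2,fy=2) if c=='scene' else cv2.resize(i[100:340,50:350],None,fx=2,fy=2))
E
```

```text
time_s: 72.25
tool_pos: [550.7, 398.6, 338.2]
orientation: [0.059, 1.571, -0.061]
contact_force: [-0.6, -1.0, -0.2]
finger_gap: 0.0
  turn option 0.2
  turn option 180.2
  turn option -179.8
pos [550.7  398.63 338.18] az -4.4 tilt [-0. -0. -1.] turn 0.2 shift xyz [52.19 -1.61 -0.5 ] len 52.2 q [ 0.45  0.4   1.05 -0.    1.7   0.53]
```

View pics/m2scene.png

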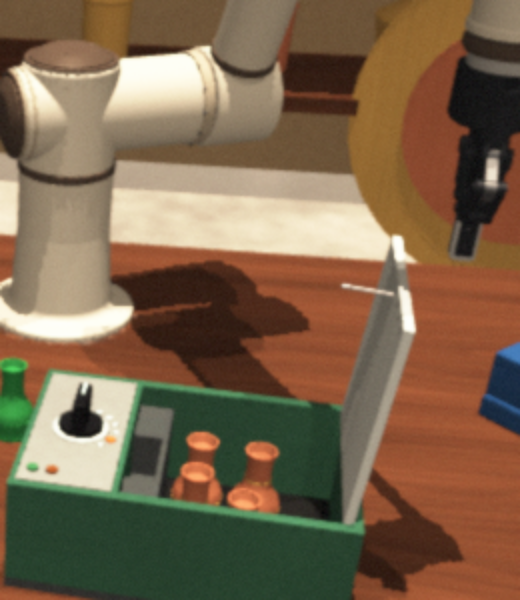

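View pics/m2top.png

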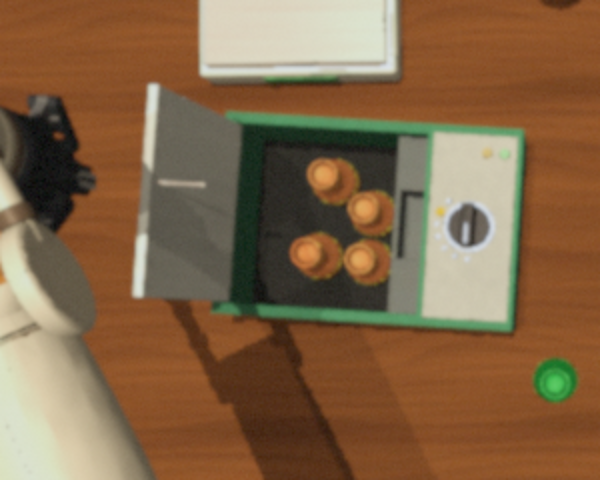

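All four vases stand upright inside, and the closed gripper is behind the hatch. I'll lower the tip beside the outer face and push.

```bash
python3 -m crank '[{"jaw":0,"tx":20,"ty":0,"tz":0,"turn":0},{"jaw":0,"tx":22,"ty":0,"tz":0,"turn":0},{"jaw":0,"tx":10,"ty":0,"tz":0,"turn":0},{"jaw":0,"tx":0,"ty":-8,"tz":0,"turn":0},{"jaw":0,"tx":0,"ty":-8,"tz":0,"turn":0},{"jaw":0,"tx":0,"ty":0,"tz":0,"turn":0},{"jaw":0,"tx":0,"ty":0,"tz":0,"turn":0}]';python3 -m crank '[{"jaw":0,"tx":0,"ty":-6,"tz":0,"turn":0},{"jaw":0,"tx":0,"ty":-6,"tz":0,"turn":0},{"jaw":0,"tx":0,"ty":0,"tz":0,"turn":0}]'
```

```text
time_s: 72.93
tool_pos: [550.8, 381.4, 289.7]
orientation: [0.065, 1.567, -0.063]
contact_force: [-0.2, -0.2, 0.0]
finger_gap: -0.0
time_s: 73.18
tool_pos: [549.3, 369.8, 288.3]
orientation: [0.065, 1.568, -0.063]
contact_force: [0.5, 2.0, 1.0]
finger_gap: -0.4
```

```bash
python3 -m crank '[{"jaw":0,"tx":0,"ty":-8,"tz":0,"turn":0},{"jaw":0,"tx":0.5,"ty":-12,"tz":0,"turn":0},{"jaw":0,"tx":1,"ty":-15,"tz":0,"turn":0},{"jaw":0,"tx":1,"ty":-15,"tz":0,"turn":0},{"jaw":0,"tx":1.5,"ty":-15,"tz":0,"turn":0},{"jaw":0,"tx":4.5,"ty":-12,"tz":0,"turn":0},{"jaw":0,"tx":4.5,"ty":-12,"tz":0,"turn":0},{"jaw":0,"tx":4.5,"ty":-12,"tz":0,"turn":0},{"jaw":0,"tx":4.5,"ty":-11,"tz":0,"turn":0}]'
python3 - <<'E'
from h import *
i=robot.get_image('scene');cv2.imwrite('pics/m3.png',cv2.resize(i[30:330,330:590],None,fx=2,fy=2))
E
```

```text
time_s: 73.93
tool_pos: [540.3, 259.4, 266.6]
orientation: [0.065, 1.567, -0.06]
contact_force: [2.3, 7.1, -0.5]
finger_gap: -0.0
```

View pics/m3.png

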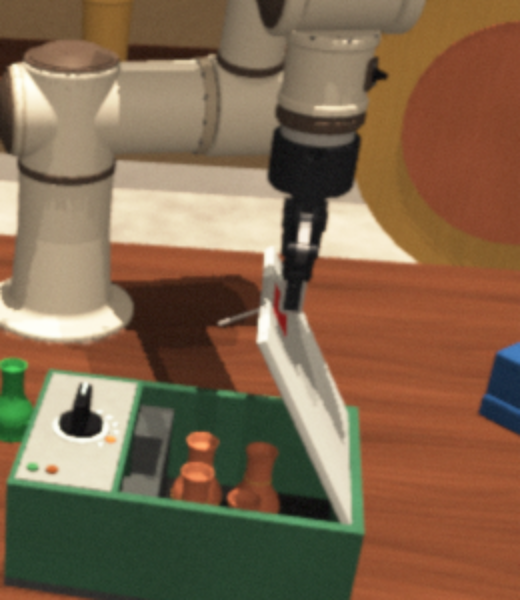

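```bash
python3 -m crank '[{"jaw":0,"tx":7,"ty":-10,"tz":0,"turn":0},{"jaw":0,"tx":7,"ty":-10,"tz":0,"turn":0},{"jaw":0,"tx":7.5,"ty":-10,"tz":0,"turn":0},{"jaw":0,"tx":7.5,"ty":-10,"tz":0,"turn":0},{"jaw":0,"tx":9.5,"ty":-8,"tz":0,"turn":0},{"jaw":0,"tx":9.5,"ty":-8,"tz":0,"turn":0},{"jaw":0,"tx":9.5,"ty":-8,"tz":0,"turn":0},{"jaw":0,"tx":9.5,"ty":-8,"tz":0,"turn":0}]'
python3 - <<'E'
from h import *
plan([531,159,151.5],-4.6)
i=robot.get_image('scene');cv2.imwrite('pics/m4.png',cv2.resize(i[30:330,330:590],None,fx=2,fy=2))
E
```

```text
time_s: 74.65
tool_pos: [534.9, 187.2, 199.0]
orientation: [0.065, 1.567, -0.061]
contact_force: [1.2, 6.8, 2.4]
finger_gap: -0.1
  turn option -0.0
  turn option 180.0
  turn option -180.0
pos [534.86 187.23 198.98] az -4.6 tilt [ 0.  0. -1.] turn -0.0 shift xyz [ 47.41 -28.55  -1.69] len 55.4 q [0.12 0.14 1.63 0.   1.37 0.2 ]
```

View pics/m4.png

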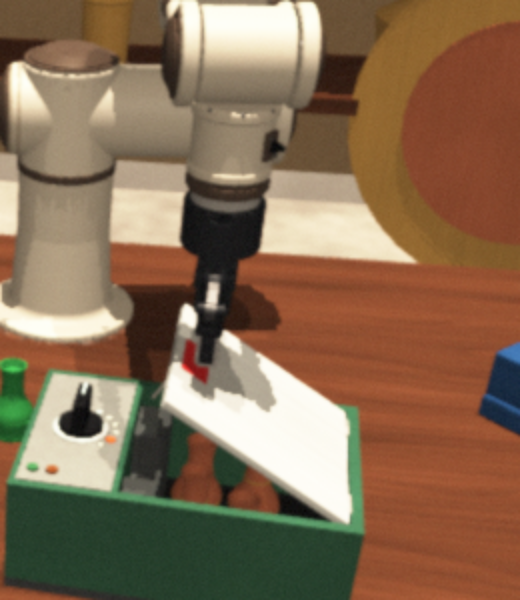

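```bash
python3 -m crank '[{"jaw":0,"tx":9,"ty":-5.5,"tz":0,"turn":0},{"jaw":0,"tx":9,"ty":-5.5,"tz":0,"turn":0},{"jaw":0,"tx":10,"ty":-5,"tz":0,"turn":0},{"jaw":0,"tx":10,"ty":-5,"tz":0,"turn":0},{"jaw":0,"tx":10,"ty":-4,"tz":0,"turn":0},{"jaw":0,"tx":8,"ty":-3,"tz":0,"turn":0},{"jaw":0,"tx":8,"ty":-2.5,"tz":0,"turn":0},{"jaw":0,"tx":8,"ty":-2,"tz":0,"turn":0},{"jaw":0,"tx":0,"ty":0,"tz":0,"turn":0}]'
python3 - <<'E'
from h import *
plan([530,148,102],-4.6)
i=robot.get_image('scene');cv2.imwrite('pics/m5.png',cv2.resize(i[130:330,330:530],None,fx=3,fy=3))
E
```

```text
time_s: 75.45
tool_pos: [531.1, 154.1, 125.1]
orientation: [0.063, 1.571, -0.063]
contact_force: [1.0, 2.4, 2.0]
finger_gap: 0.1
  turn option -0.0
  turn option 180.0
  turn option -180.0
pos [531.05 154.08 125.15] az -4.6 tilt [-0. -0. -1.] turn -0.0 shift xyz [23.15 -6.14 -0.53] len 24.0 q [ 0.06  0.18  1.74 -0.    1.23  0.14]
```

View pics/m5.png

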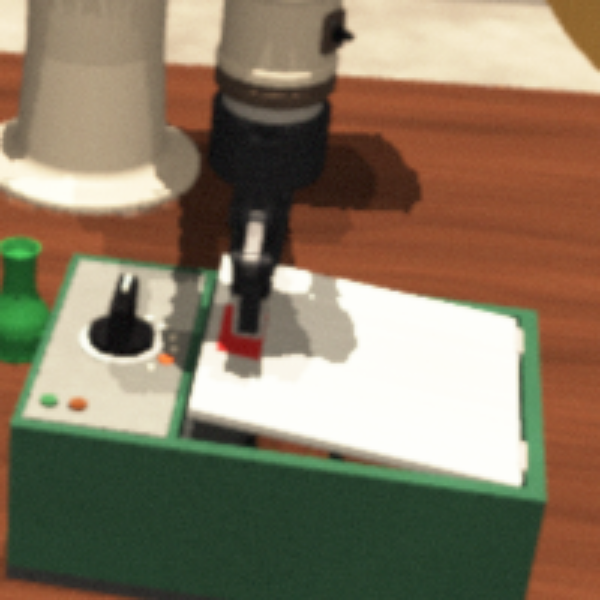

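```bash
python3 -m crank '[{"jaw":0,"tx":4,"ty":-2,"tz":0,"turn":0},{"jaw":0,"tx":4,"ty":-1,"tz":0,"turn":0},{"jaw":0,"tx":3,"ty":-1,"tz":0,"turn":0},{"jaw":0,"tx":3,"ty":0,"tz":0,"turn":0},{"jaw":0,"tx":3,"ty":0,"tz":0,"turn":0},{"jaw":0,"tx":0,"ty":0,"tz":0,"turn":0}]';python3 -m crank '[{"jaw":0,"tx":2,"ty":0,"tz":0,"turn":0},{"jaw":0,"tx":2,"ty":0,"tz":0,"turn":0},{"jaw":0,"tx":2,"ty":0,"tz":0,"turn":0},{"jaw":0,"tx":0,"ty":0,"tz":0,"turn":0}]';python3 -m crank '[{"jaw":0,"tx":2,"ty":0,"tz":0,"turn":0},{"jaw":0,"tx":2,"ty":0,"tz":0,"turn":0},{"jaw":0,"tx":0,"ty":0,"tz":0,"turn":0}]'
```

```text
time_s: 76.0
tool_pos: [531.5, 150.4, 109.7]
orientation: [0.063, 1.569, -0.063]
contact_force: [0.5, 2.6, 3.7]
finger_gap: -0.2
time_s: 76.33
tool_pos: [531.5, 150.2, 103.9]
orientation: [0.063, 1.569, -0.063]
contact_force: [-0.6, 2.2, 4.5]
finger_gap: -0.4
time_s: 76.58
tool_pos: [531.4, 150.0, 99.5]
orientation: [0.063, 1.569, -0.064]
contact_force: [0.6, 2.5, 3.9]
finger_gap: -0.3
```

```bash
python3 -m crank '[{"jaw":0,"tx":2,"ty":0,"tz":0,"turn":0},{"jaw":0,"tx":2,"ty":0,"tz":0,"turn":0},{"jaw":0,"tx":0,"ty":0,"tz":0,"turn":0}]';python3 -m crank '[{"jaw":0,"tx":1.5,"ty":0,"tz":0,"turn":0},{"jaw":0,"tx":0,"ty":0,"tz":0,"turn":0}]'
```

```text
time_s: 76.83
tool_pos: [531.4, 150.0, 95.4]
orientation: [0.063, 1.569, -0.064]
contact_force: [0.1, 1.1, 3.5]
finger_gap: -0.1
time_s: 77.0
tool_pos: [531.4, 150.0, 94.6]
orientation: [0.063, 1.569, -0.064]
contact_force: [-1.1, -0.4, 6.4]
finger_gap: -0.0
```

```bash
python3 -m crank '[{"jaw":0,"tx":1.5,"ty":0,"tz":0,"turn":0},{"jaw":0,"tx":0,"ty":0,"tz":0,"turn":0},{"jaw":0,"tx":0,"ty":0,"tz":0,"turn":0},{"jaw":0,"tx":0,"ty":0,"tz":0,"turn":0},{"jaw":0,"tx":0,"ty":0,"tz":0,"turn":0},{"jaw":0,"tx":0,"ty":0,"tz":0,"turn":0}]';python3 -m crank '[{"jaw":0,"tx":-3,"ty":0,"tz":0,"turn":0},{"jaw":0,"tx":-3,"ty":0,"tz":0,"turn":0},{"jaw":0,"tx":-3,"ty":0,"tz":0,"turn":0},{"jaw":0,"tx":-3,"ty":0,"tz":0,"turn":0},{"jaw":0,"tx":-10,"ty":0,"tz":0,"turn":0},{"jaw":0,"tx":-25,"ty":0,"tz":0,"turn":0},{"jaw":0,"tx":-35,"ty":0,"tz":0,"turn":0},{"jaw":0,"tx":-35,"ty":0,"tz":0,"turn":0},{"jaw":0,"tx":-25,"ty":0,"tz":0,"turn":0},{"jaw":0,"tx":0,"ty":0,"tz":0,"turn":0},{"jaw":0,"tx":0,"ty":0,"tz":0,"turn":0},{"jaw":0,"tx":0,"ty":0,"tz":0,"turn":0}]'
python3 - <<'E'
from h import *
plan([523.5,67,240],85.4)
i=robot.get_image('scene');cv2.imwrite('pics/m6.png',cv2.resize(i[130:330,330:530],None,fx=3,fy=3))
i=robot.get_image('top');cv2.imwrite('pics/m6t.png',cv2.resize(i[140:280,140:320],None,fx=4,fy=4,interpolation=cv2.INTER_CUBIC))
E
```

```text
time_s: 77.5
tool_pos: [531.6, 150.1, 94.4]
orientation: [0.062, 1.569, -0.064]
contact_force: [-6.2, 0.2, 14.7]
finger_gap: 0.2
time_s: 78.5
tool_pos: [530.3, 150.2, 233.2]
orientation: [0.063, 1.572, -0.064]
contact_force: [0.3, -0.4, -0.2]
finger_gap: 0.5
  turn option 90.0
  turn option 270.0
  turn option -90.0
pos [530.26 150.21 233.2 ] az -4.6 tilt [-0. -0. -1.] turn 90.0 shift xyz [-6.75 -0.08 83.49] len 83.8 q [ 0.06  0.08  1.63 -0.    1.44  0.14]
```

View pics/m6.png

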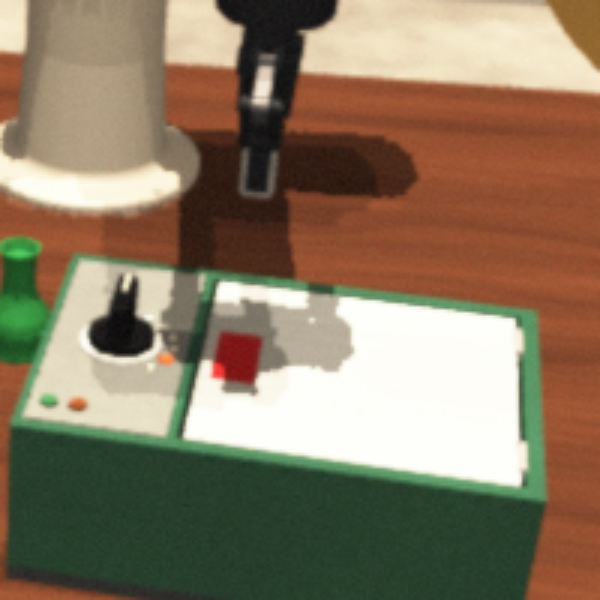

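View pics/m6t.png

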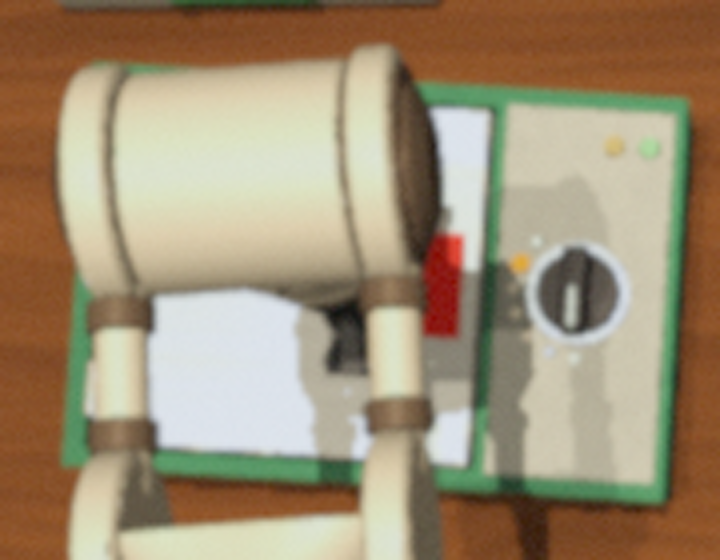

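The hatch is shut and flush. The dial's pointer is on the first dot, toward the robot, so it reads 0. I'll turn the gripper and go to the dial.

```bash
python3 -m crank '[{"jaw":40,"tx":0,"ty":0,"tz":0,"turn":-7},{"jaw":40,"tx":0,"ty":0,"tz":0,"turn":-7},{"jaw":40,"tx":0,"ty":0,"tz":0,"turn":-7},{"jaw":40,"tx":0,"ty":0,"tz":0,"turn":-7},{"jaw":40,"tx":0,"ty":0,"tz":0,"turn":-7},{"jaw":40,"tx":0,"ty":0,"tz":0,"turn":-7},{"jaw":40,"tx":0,"ty":0,"tz":0,"turn":-7},{"jaw":40,"tx":0,"ty":0,"tz":0,"turn":-7},{"jaw":40,"tx":0,"ty":0,"tz":0,"turn":-7},{"jaw":40,"tx":0,"ty":0,"tz":0,"turn":-7},{"jaw":40,"tx":0,"ty":0,"tz":0,"turn":-7},{"jaw":40,"tx":0,"ty":0,"tz":0,"turn":-7}]';python3 -m crank '[{"jaw":40,"tx":0,"ty":0,"tz":0,"turn":-6},{"jaw":40,"tx":0,"ty":0,"tz":-15,"turn":0},{"jaw":40,"tx":0,"ty":0,"tz":-30,"turn":0},{"jaw":40,"tx":0,"ty":0,"tz":-25,"turn":0},{"jaw":40,"tx":0,"ty":0,"tz":-13,"turn":0},{"jaw":40,"tx":0,"ty":0,"tz":0,"turn":0},{"jaw":40,"tx":0,"ty":0,"tz":0,"turn":0},{"jaw":40,"tx":0,"ty":0,"tz":0,"turn":0}]'
python3 - <<'E'
from h import *
robot.get_image('scene');robot.get_image('top')
for c in('scene','top'): print(c,[(ray(c,uv,172),p) for uv,p in spots('dial_top',c)])
plan([523.5,66.9,150],85.4)
p,R,s=state();o=(330,160)
i=robot.get_image('scene');im=cv2.resize(i[160:300,330:470],None,fx=4,fy=4)
for X in ([523.5,66.9,172],p,p+[0,0,27.5]):
  q=(proj('scene',X)-o)*4;cv2.circle(im,(int(q[0]),int(q[1])),3,(0,255,0),-1)
cv2.imwrite('pics/n1.png',im)
E
```

```text
time_s: 79.6
tool_pos: [530.1, 150.3, 232.5]
orientation: [-1.075, 1.292, 1.078]
contact_force: [0.5, 0.1, -1.1]
finger_gap: 39.9
time_s: 80.27
tool_pos: [524.0, 68.2, 233.4]
orientation: [-1.149, 1.247, 1.151]
contact_force: [-0.4, -0.4, 1.1]
finger_gap: 40.2
scene [(array([510.94,  66.98, 172.  ]), 0.54)]
top []
  turn option 0.1
  turn option 180.1
  turn option -179.9
pos [524.4   68.39 234.19] az 85.5 tilt [-0.  0. -1.] turn 0.1 shift xyz [84.19  0.74 -1.56] len 84.2 q [-0.1   0.02  1.69  0.    1.44 -1.59]
```

View pics/n1.png

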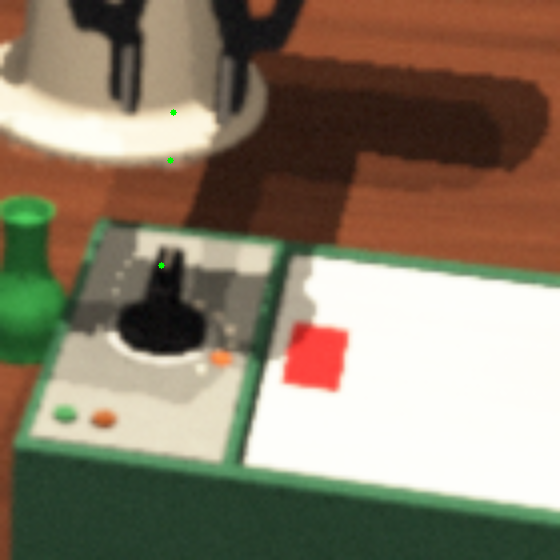

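```bash
python3 -m crank '[{"jaw":40,"tx":15,"ty":0.5,"tz":0,"turn":0},{"jaw":40,"tx":25,"ty":0,"tz":0,"turn":0},{"jaw":40,"tx":25,"ty":0,"tz":0,"turn":0},{"jaw":40,"tx":15,"ty":0,"tz":0,"turn":0},{"jaw":40,"tx":0,"ty":0,"tz":0,"turn":0},{"jaw":40,"tx":0,"ty":0,"tz":0,"turn":0}]'
python3 - <<'E'
from h import *
plan([523.5,67,118.5],85.4)
i=robot.get_image('scene');im=cv2.resize(i[190:270,330:420],None,fx=7,fy=7);cv2.imwrite('pics/n2.png',im)
E
```

```text
time_s: 81.02
tool_pos: [523.5, 68.0, 154.0]
orientation: [-1.149, 1.247, 1.151]
contact_force: [0.9, -0.4, -0.2]
finger_gap: 40.3
  turn option 0.0
  turn option 180.0
  turn option -180.0
pos [523.46  68.   153.97] az 85.4 tilt [-0.  0. -1.] turn 0.0 shift xyz [35.47 -0.18 -1.  ] len 35.5 q [-0.1   0.08  1.78  0.    1.28 -1.59]
```

View pics/n2.png

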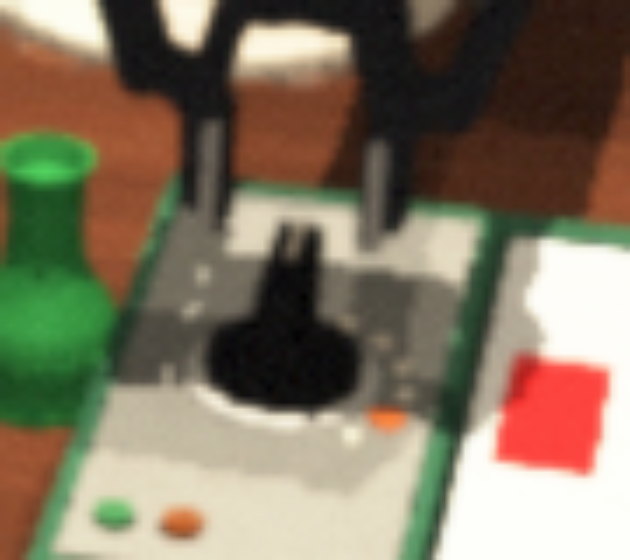

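```bash
python3 -m crank '[{"jaw":40,"tx":12,"ty":0,"tz":0,"turn":0},{"jaw":40,"tx":12,"ty":0,"tz":0,"turn":0},{"jaw":40,"tx":9,"ty":0,"tz":0,"turn":0},{"jaw":40,"tx":0,"ty":0,"tz":0,"turn":0},{"jaw":40,"tx":0,"ty":0,"tz":0,"turn":0}]';python3 -m crank '[{"jaw":5,"tx":0,"ty":0,"tz":0,"turn":0},{"jaw":5,"tx":0,"ty":0,"tz":0,"turn":0},{"jaw":5,"tx":0,"ty":0,"tz":0,"turn":0},{"jaw":5,"tx":0,"ty":0,"tz":0,"turn":0},{"jaw":5,"tx":0,"ty":0,"tz":0,"turn":0},{"jaw":5,"tx":0,"ty":0,"tz":0,"turn":0}]' 40
python3 - <<'E'
from h import *
p,R,s=state();print(p,jaw_az(R),s['contact_force'],s['ft_torque'],s['finger_gap'])
i=robot.get_image('scene');im=cv2.resize(i[190:270,330:420],None,fx=7,fy=7);cv2.imwrite('pics/n3.png',im)
E
```

```text
time_s: 81.48
tool_pos: [523.3, 67.7, 120.4]
orientation: [-1.149, 1.248, 1.151]
contact_force: [0.4, -0.3, -0.2]
finger_gap: 40.0
time_s: 81.98
tool_pos: [524.5, 67.5, 122.1]
orientation: [-1.15, 1.245, 1.149]
contact_force: [-1.2, -0.6, 3.4]
finger_gap: 13.0
[524.48  67.52 122.09] 85.3885616741738 [-1.15 -0.6   3.44] [-0.08  0.11  0.02] 13.000387798503173
```

View pics/n3.png

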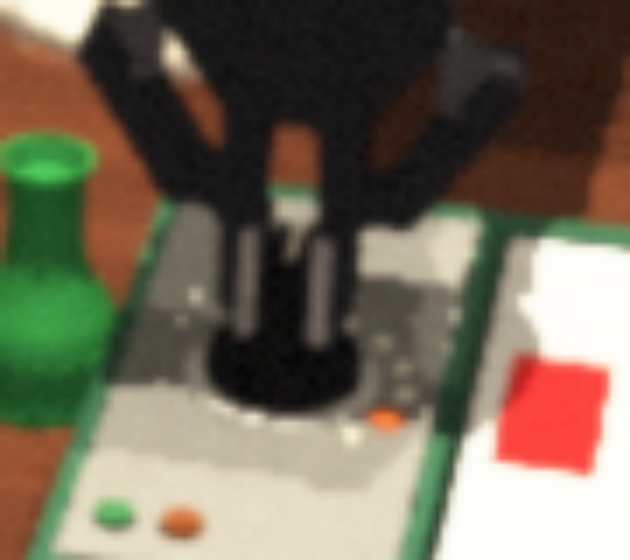

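```bash
python3 -m crank '[{"jaw":5,"tx":-1.5,"ty":0,"tz":0,"turn":0},{"jaw":5,"tx":0,"ty":0,"tz":0,"turn":5},{"jaw":5,"tx":0,"ty":0,"tz":0,"turn":5},{"jaw":5,"tx":0,"ty":0,"tz":0,"turn":5},{"jaw":5,"tx":0,"ty":0,"tz":0,"turn":5},{"jaw":5,"tx":0,"ty":0,"tz":0,"turn":5},{"jaw":5,"tx":0,"ty":0,"tz":0,"turn":5},{"jaw":5,"tx":0,"ty":0,"tz":0,"turn":5},{"jaw":5,"tx":0,"ty":0,"tz":0,"turn":5},{"jaw":5,"tx":0,"ty":0,"tz":0,"turn":5},{"jaw":5,"tx":0,"ty":0,"tz":0,"turn":5}]'
python3 - <<'E'
from h import *
p,R,s=state();print(p,jaw_az(R),s['contact_force'],s['ft_torque'],s['finger_gap'])
E
```

```text
time_s: 82.95
tool_pos: [524.1, 67.0, 122.2]
orientation: [-0.482, 1.517, 0.48]
contact_force: [2.4, -3.7, -3.9]
finger_gap: 13.1
[524.14  66.96 122.17] 35.16697458669075 [ 2.43 -3.66 -3.86] [-0.36 -0.55  0.54] 13.14503297974889
```

```bash
python3 -m crank '[{"jaw":5,"tx":0,"ty":0,"tz":0,"turn":5},{"jaw":5,"tx":0,"ty":0,"tz":0,"turn":5},{"jaw":5,"tx":0,"ty":0,"tz":0,"turn":5},{"jaw":5,"tx":0,"ty":0,"tz":0,"turn":5},{"jaw":5,"tx":0,"ty":0,"tz":0,"turn":5},{"jaw":5,"tx":0,"ty":0,"tz":0,"turn":5},{"jaw":5,"tx":0,"ty":0,"tz":0,"turn":5},{"jaw":5,"tx":0,"ty":0,"tz":0,"turn":5},{"jaw":5,"tx":0,"ty":0,"tz":0,"turn":5},{"jaw":5,"tx":0,"ty":0,"tz":0,"turn":5},{"jaw":5,"tx":0,"ty":0,"tz":0,"turn":5},{"jaw":5,"tx":0,"ty":0,"tz":0,"turn":5}]';python3 -m crank '[{"jaw":5,"tx":0,"ty":0,"tz":0,"turn":4.8},{"jaw":5,"tx":0,"ty":0,"tz":0,"turn":0},{"jaw":5,"tx":0,"ty":0,"tz":0,"turn":0}]'
python3 - <<'E'
from h import *
p,R,s=state();print(p,jaw_az(R),s['contact_force'],s['ft_torque'],s['finger_gap'])
i=robot.get_image('scene');im=cv2.resize(i[190:270,330:420],None,fx=7,fy=7);cv2.imwrite('pics/n4.png',im)
E
```

```text
time_s: 83.95
tool_pos: [523.5, 67.0, 122.2]
orientation: [0.339, 1.545, -0.341]
contact_force: [1.8, -2.3, -2.1]
finger_gap: 13.4
time_s: 84.2
tool_pos: [523.5, 67.0, 122.2]
orientation: [0.4, 1.534, -0.402]
contact_force: [1.2, -4.2, -3.7]
finger_gap: 13.2
[523.49  67.05 122.17] -29.28215752228685 [ 1.24 -4.22 -3.73] [-0.71 -0.13 -0.09] 13.243404120621868
```

View pics/n4.png

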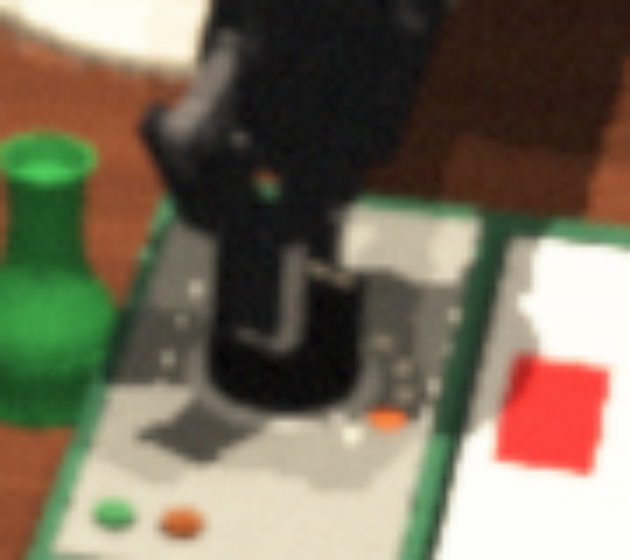

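```bash
python3 -m crank '[{"jaw":18,"tx":0,"ty":0,"tz":0,"turn":0},{"jaw":28,"tx":0,"ty":0,"tz":0,"turn":0},{"jaw":38,"tx":0,"ty":0,"tz":0,"turn":0},{"jaw":38,"tx":0,"ty":0,"tz":0,"turn":0},{"jaw":38,"tx":-10,"ty":0,"tz":0,"turn":0},{"jaw":38,"tx":-20,"ty":0,"tz":0,"turn":0},{"jaw":38,"tx":-30,"ty":0,"tz":0,"turn":0},{"jaw":38,"tx":-35,"ty":0,"tz":0,"turn":0},{"jaw":38,"tx":-35,"ty":0,"tz":0,"turn":0},{"jaw":38,"tx":-20,"ty":0,"tz":0,"turn":0}]'
python3 - <<'E'
from h import *
plan([480,-180,300])
E
```

```text
time_s: 85.08
tool_pos: [525.5, 67.7, 278.6]
orientation: [0.403, 1.526, -0.401]
contact_force: [1.0, -0.2, -0.0]
finger_gap: 37.9
pos [525.46  67.73 278.58] az -29.4 tilt [ 0.01 -0.   -1.  ] turn 0 shift xyz [ -21.64 -238.1    82.09] len 252.8 q [-0.1  -0.01  1.63  0.    1.52  0.41]
```

```bash
python3 -m crank '[{"jaw":38,"tx":-5,"ty":-17,"tz":6,"turn":0},{"jaw":38,"tx":-5,"ty":-34,"tz":12,"turn":0},{"jaw":38,"tx":0,"ty":-34,"tz":12,"turn":0},{"jaw":38,"tx":0,"ty":-34,"tz":12,"turn":0},{"jaw":38,"tx":0,"ty":-34,"tz":12,"turn":0},{"jaw":38,"tx":0,"ty":-34,"tz":12,"turn":0},{"jaw":38,"tx":0,"ty":-34,"tz":12,"turn":0},{"jaw":38,"tx":0,"ty":-17,"tz":4,"turn":0},{"jaw":38,"tx":0,"ty":0,"tz":0,"turn":0}]'
python3 - <<'E'
from h import *
i=robot.get_image('scene');cv2.imwrite('pics/o1.png',i)
i=robot.get_image('top');cv2.imwrite('pics/o2.png',i)
cv2.imwrite('pics/o3.png',cv2.resize(i[145:275,150:320],None,fx=4.5,fy=4.5,interpolation=cv2.INTER_CUBIC))
E
```

```text
time_s: 85.83
tool_pos: [477.7, -183.2, 283.8]
orientation: [0.405, 1.532, -0.407]
contact_force: [-0.1, -0.3, 0.1]
finger_gap: 37.9
```

View pics/o1.png

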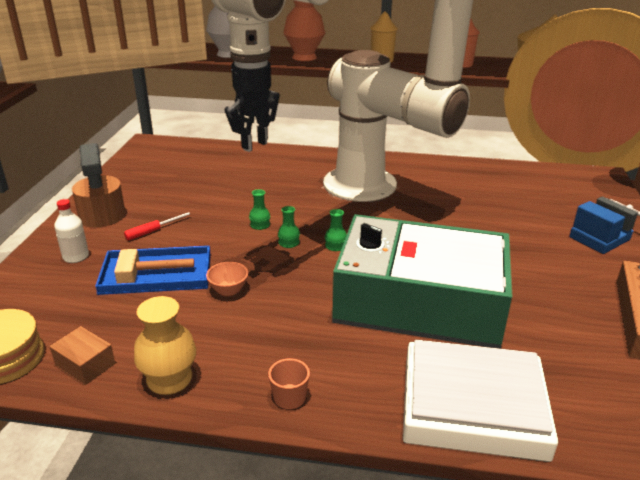

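View pics/o3.png

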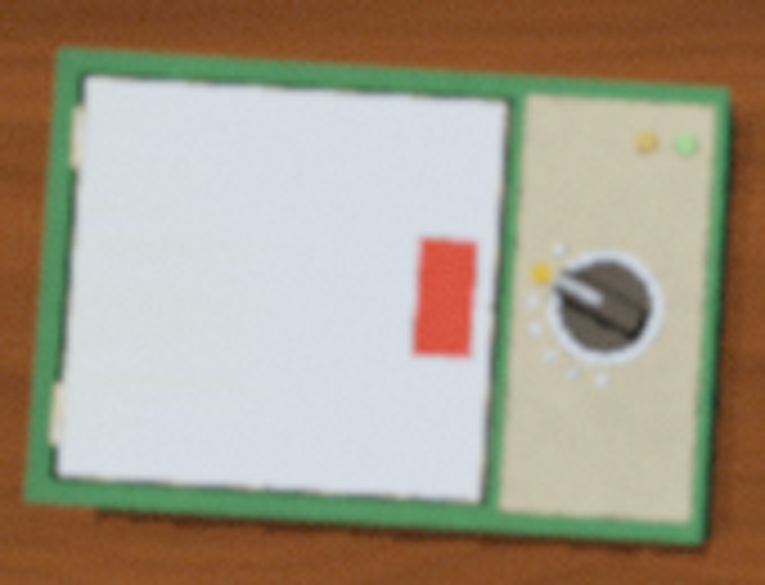

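View pics/o2.png

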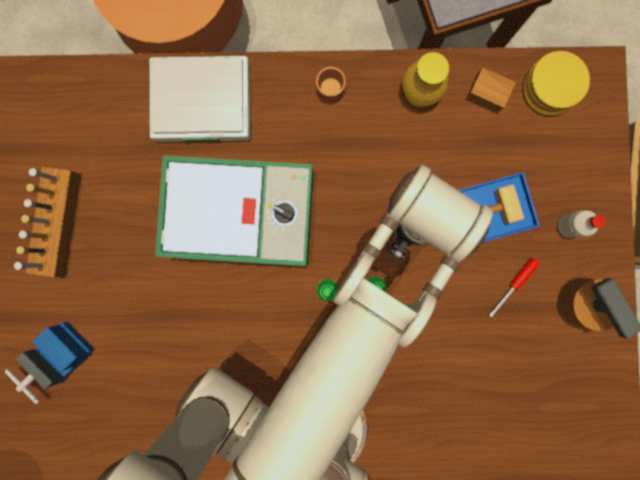

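The last picture shows the pointer on the orange dot, the hatch flush, the mallet in the tray, the bowl in place and the bench clear of copper vases. I'll hand in.

Run:
```python
from workcell import robot
print(robot.hand_in()); print(robot.sense()['time_s'])
```

```text
the job is handed in; nothing more can be done
None
the job is handed in; nothing more can be done
```

The job is done in the order asked and handed in at about 86 s; no verdict was reported.

- **Mallet:** It lies flat inside the blue tray.
- **Vases:** All four copper vases stand upright on the chamber floor; my last look inside, just before closing, showed this. One was knocked aside while I carried the mallet, so I found it again before picking it up.
- **Hatch:** It is shut and stayed flush when I let go.
- **Dial:** It started on the first stop. I turned it about 115° clockwise, and the pointer is on the orange dot.
- **Left alone:** The bowl looked unmoved in the last pictures, and I didn't touch the green look-alikes.

**What went wrong or disagreed:**
- The real fingertips sit about 27 mm above the reported tool position. My first grasp of the mallet therefore closed on nothing, and I corrected for the offset from then on.
- The gripper's linkage touched the chamber walls twice while I placed vases, with up to about 27 N measured at the wrist. Each time I backed off and placed the vase another way, and I moved the second vase about 14 mm to make room.
- The two cameras disagreed by about 5 mm on the machine and tray positions.

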